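Charge the ball mill and hold its bayonet lid home

TASK

Charge the bench mill: tip all five grinding balls from the blue cup into the chamber without spilling any and stand the empty cup back on the bench. Then fit the lid with its lugs in the two slots, push it in against the spring and turn it a quarter turn clockwise to the stop. The mill runs only while the lid is held there against its return spring, so finish while still gripping the lid and holding it turned fully home; leave everything else on the bench alone.

Things in the scene. Friction and masses are not known exactly. Their poses are not given: they have to be found in the camera images.
- mill: Bench ball mill, fixed: white motor base with a blue band, 75 mm high, 150 mm wide (y), reaching 78 mm to -x and 138 mm to +x of the origin; nothing on its deck is over 90 mm high but the round steel grinding chamber, 96 mm outer diameter, its open mouth 135 mm above the bench. Origin on the bench under the chamber's axis, z up.
- mill_mouth (a point): Centre of the chamber's open mouth, at the level of its rim's top; axes as the mill's. Flush with the rim lies a ring of ledges, 76.4 mm inner diameter, 5 mm thick, broken by two entry slots; under the ledges a channel for the lid's lugs runs clockwise (from above) from each slot. Below is the open bore, 68 mm wide, floor 60 mm below the mouth.
- slot (a point): One of the two entry slots, in the ledge ring on the mill's +y side of the axis, 41 mm out, at mouth level; the other lies opposite (-y). Each is 15.5 mm wide, reaches out to 87 mm diameter and has a red mark on the rim. A green mark on the rim, 80 degrees clockwise of each, shows where a lug stands when the lid is home.
- seal (a joint): Black spring-loaded sealing ring in the mouth (75 mm outer, 68 mm inner diameter): how far it is pushed down, m. 0 = free, its top 7 mm below the mouth; 0.008 = bottom stop. It pushes up with 3 N at 0, 7 N at 0.004, 10 N at 0.008. The lid resting on it must push it beyond 0.0045 for the lugs to pass under the ledges; turned in, the lid rises to 0.004 if not pushed.
- run_ring (a joint): Spring-return interlock ring under the rim, turned by the lid's lugs through two yellow tabs, rad: 0 = off, 1.32 = end stop, lid home. Grows as the lid turns clockwise seen from above. The lugs meet the tabs some 0.07 rad after the slots, so the lid turns 1.39 rad in all. The spring resists with 0.03 N m at 0 and 0.10 N m at the stop and swings the lid back to 0.6 or less if let go.
- lid: The mill's loose lid, 0.13 to 0.24 kg, bar up on the bench: blue-grey plug disc 73 mm wide, 12 mm thick; two steel lugs at its lower edge on lid +x and -x, out to 84 mm diameter, 11 mm wide, 6 mm thick; on top a black finger bar along lid x, 54 mm long, 16 mm thick, from 12 to 44 mm above the underside. Origin: centre of underside. It enters with the bar along mill y, either way round.
- cup: Blue plastic cup, upright, open at the top, 75 mm high, outside diameter 56 mm at the foot and 67 mm at the rim, wall 3 mm, floor 4 mm, 0.07 to 0.12 kg empty; it holds the five grinding balls. Origin at the centre of its underside, z up.
- reagent_bottle: Bystander: glass bottle with a blue cap, 66 mm wide, 150 mm tall; origin under its centre.
- tip_box: Bystander: orange pipette-tip box with a white top, 84 x 122 x 56 mm; origin under its centre.
- handset: Bystander: silver remote handset lying flat, 52 x 135 x 20 mm (long along its y); origin under its centre.
- syringe_stand: Bystander: small black stand with an upright glass syringe, base 110 x 85 mm, 182 mm tall; origin under its base's centre.
- vial_jar: Bystander: amber glass jar with a white cap, 60 mm wide, 75 mm tall; origin under its centre.
- spatula: Bystander: slim steel lab spatula lying flat, 185 mm long along its x, 11 mm wide, 5 mm high; origin under its middle.
- ball1: Polished steel grinding ball, 18 mm diameter, 23 g; origin at its centre. All five start in the blue cup, in one layer on its floor.
- ball2: Polished steel grinding ball, 18 mm diameter, 23 g; origin at its centre. All five start in the blue cup, in one layer on its floor.
- ball3: Polished steel grinding ball, 18 mm diameter, 23 g; origin at its centre. All five start in the blue cup, in one layer on its floor.
- ball4: Polished steel grinding ball, 18 mm diameter, 23 g; origin at its centre. All five start in the blue cup, in one layer on its floor.
- ball5: Polished steel grinding ball, 18 mm diameter, 23 g; origin at its centre. All five start in the blue cup, in one layer on its floor.
Things that resemble listed ones, but are neither listed nor needed, are in the scene too. There is more than one size of the cup; the one meant has the size given above.

How it is judged:
By the outcome, as a careful person would: the job done as asked, in the order asked, and still so for the second after the job is handed in, while the arm keeps its last pose, push and grip.
It also fails if it takes over 64 s, if anything falls off the work surface, if the arm or the gripper's body presses on something with over 40 N, if the wrist force passes 120 N, or if a joint passes its speed limit or range.

ROBOT

A 7-joint arm with a two-finger parallel gripper is mounted at the origin on the work surface. World frame = base frame: x ahead of the robot, y to its left, z up, the work surface at z = 0. Lengths are in m, angles in rad, forces in N, time in s.
With the tool pointing down it reaches from about 0.425 to 0.875 m from the base axis. Payload 4.7 kg.
Tool frame: the origin (TCP) lies on the centre line of the jaws, within the pads' length; the fingertips stand 19 mm ahead of it and the grasp point (between the pads) is the TCP; x points along the fingers, z is the direction in which the jaws open and shut, and the axes are right-handed (so a half turn about x gives the same grasp; the last joint's range is limited). The gripper opens to 87 mm and grips with 3 to 60 N. Pads are 19 mm wide; open, the fingers measure 117 mm over their backs; the gripper's body (75 mm by 190 mm) begins 51 mm behind the grasp point.
Start: joints at [1.14, 0.321, -0.07, 1.45, 0.023, 1.371, -0.057], TCP at [0.28, -0.587, 0.209] pointing down, gripper open.
Joint ranges: [-2.86, 2.86], [-0.3, 2.09], [-1.38, 1.24], [0.06, 2.45], [-1.56, 4.7], [0.09, 2.05], [-2.69, 2.69]. Speed limits (rad/s): [2.57, 2.57, 3.14, 3.14, 3.14, 3.14, 3.14].

INTERFACE

Orientations are given as a rotation vector (axis times angle).
In Python, from bench import get_state, get_image, camera_info, close_job gives the robot as it stands.
- The arm moves only by the tool jog_arm, never from a script. Its argument "targets" is a list of rows, each a list of 7 numbers: the turn, a rotation vector about the tool's x, y, z in degrees, then the shift along the tool's x, y, z in cm, then the finger opening in cm, from 0 to 8.7. In form: [[wx, wy, wz, tx, ty, tz, jaw], ...]. A call has 1 to 10 rows; each row shifts and turns the commanded pose from where the row before left it, along the tool's axes as they then stand; what a row does not reach is not made up. A row lasts 1/8 s, in which the tool goes at most 62.5 mm and 10.7 degrees, less where a joint would pass 70% of its speed; a pose out of reach is approached as far as the arm can. A call is refused whole if a number of a shift passes 6.25 or a number of a turn 10.7, either way. A call with a gripper value outside its range is refused whole. The fingers move at their own pace and stop on an object; "squeeze" is the grip in N (left out, the last holds). Time passes only in rows, so rows that do not move let the fingers close. It gives the time, the measured TCP pose, the force and the opening at its end, in the units of the state.
- get_state(): the state, without advancing time (a new reading comes with each control period).
- get_image(name): name is "scene" or "top" or "wrist"; returns (picture, depth): 400x640x3 uint8, red, green, blue; 400x640 float32, m along the optical axis (not along the pixel's ray), 0 where there is no reading.
- camera_info(name): a dict with "intrinsics" (3x3 intrinsics, pixels), "world_from_camera" (4x4, takes a point from camera to world coordinates); the wrist camera has in their place "mount" (4x4, takes a point from camera to tool coordinates, whose origin is the TCP and whose axes are the tool frame's). Camera axes: x right, y up, looking along -z (the intrinsics and any distortion apply to the point x, -y, -z); pixel columns grow to the right and rows downward; lengths in m; the calibration is good to about 2 mm. The wrist camera is an equidistant fisheye: a pixel r from the principal point sees the ray r / f radians off the axis. A picture is of the moment at which its call begins: read the wrist's pose just before it. camera_info takes no time and is no camera call.
- close_job(): hands the job in, once; it reports no verdict.
The state is a dict: "time": time; "joint_positions": joint angles; "qd": joint speeds; "joint_torque": joint torques, N m; "position": TCP position; "tool_rot": TCP orientation; "ft_force": force on the tool from outside, world axes, zero at the start; "torque": the same for the moment, N m; "grip_width": opening from 0.0 (shut) to 1.0 (fully open).
Only numpy, scipy, OpenCV 4.12 (cv2) and the standard library are available. Lean on these libraries where they do the work, as an engineer would, in place of code of your own. Each camera call takes 0.05 s, during which the arm holds its last target.

## Working session

There is one attempt and no reset: what is moved stays moved. The work goes in short steps, Python scripts to look and compute and a tool call to move; the robot and the scene stay as the last step left them, time stands still between calls to the robot, and variables do not carry over. Pictures are saved under pics/ and viewed, and the job is handed in when it is done.

Besides the shell and the picture viewer there is one more tool, called after "Request:" by a JSON object that holds its "op" and its "data", one argument or row to a line. jog_arm: Moves the arm, as the interface text tells. Its arguments: {"type":"object","properties":{"targets":{"type":"array"},"squeeze":{"type":"number"}},"required":["targets"]}

```bash
mkdir -p pics; ls; python3 - <<'E'
from bench import *
import cv2, numpy as np
s=get_state(); print(s)
for n in ["scene","top","wrist"]:
    im,d=get_image(n); cv2.imwrite(f"pics/{n}0.png",im[:,:,::-1]); np.savez(f"pics/{n}0.npz",im=im,d=d)
    c=camera_info(n); print(n,{k:(np.round(v,4).tolist() if not isinstance(v,str) else v) for k,v in c.items()})
E
```

```text
pics
{'time': 0.0, 'joint_positions': array([ 1.14012318,  0.32182554, -0.07010403,  1.45166085,  0.02262977,
        1.37081703, -0.05688888]), 'qd': array([-0.00025331,  0.00045091, -0.00042759, -0.00058721, -0.00057876,
       -0.00122162, -0.00203338]), 'joint_torque': array([-9.09007031e-05, -4.91289282e+01, -4.04202528e-01, -3.12525308e+01,
       -6.39335182e-02,  4.35924833e-02,  1.60478262e-04]), 'position': array([ 0.27936878, -0.5862577 ,  0.20806717]), 'tool_rot': array([ 0.87657322,  1.38913295, -0.87506123]), 'ft_force': array([ 0.14525112, -0.15594579,  0.21920509]), 'torque': array([-0.05912603,  0.0100347 ,  0.02284228]), 'grip_width': 1.0028508911963117}
scene {'intrinsics': [[388.9012, 0.0, 322.9833], [0.0, 388.9012, 198.6924], [0.0, 0.0, 1.0]], 'world_from_camera': [[0.6516, -0.4463, 0.6134, 1.1392], [0.7582, 0.357, -0.5456, -0.5931], [0.0245, 0.8206, 0.571, 0.6809], [0.0, 0.0, 0.0, 1.0]]}
top {'intrinsics': [[491.8038, 0.0, 326.5963], [0.0, 491.8038, 210.0069], [0.0, 0.0, 1.0]], 'world_from_camera': [[-0.0496, 0.9755, -0.2146, 0.2492], [-0.9988, -0.0497, 0.0051, -0.0263], [-0.0056, 0.2145, 0.9767, 1.3959], [0.0, 0.0, 0.0, 1.0]]}
wrist {'intrinsics': [[309.7069, 0.0, 318.5755], [0.0, 309.7069, 196.2262], [0.0, 0.0, 1.0]], 'mount': [[0.0011, 0.2465, -0.9692, -0.1769], [-0.0009, 0.9692, 0.2465, 0.0661], [1.0, 0.0007, 0.0013, 0.0006], [0.0, 0.0, 0.0, 1.0]]}
```

View pics/scene0.png

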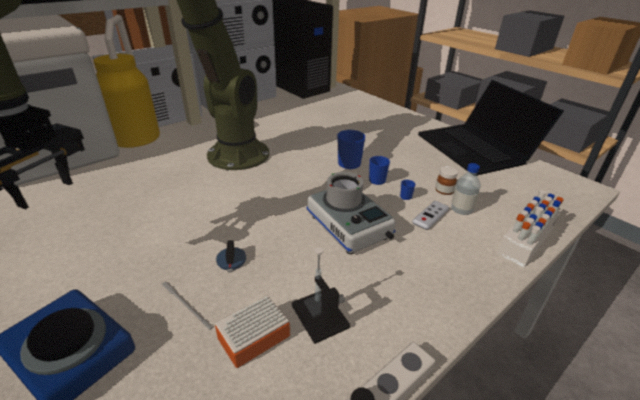

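View pics/top0.png

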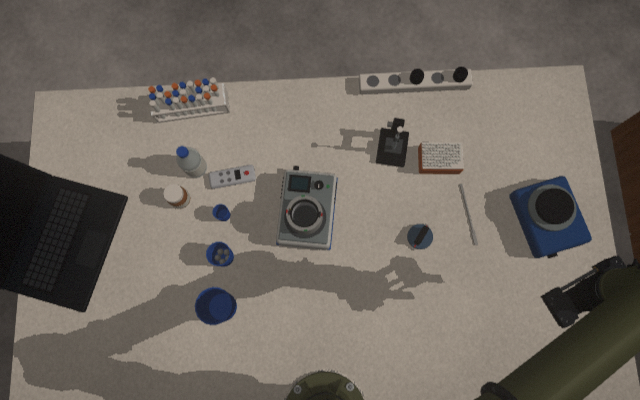

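View pics/wrist0.png

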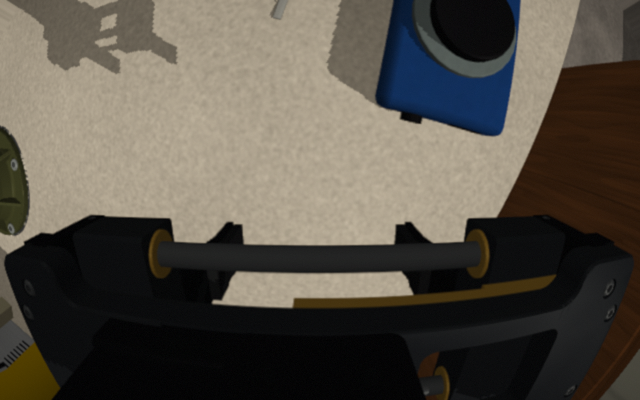

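The top view shows the mill at about (305,213), the lid at (420,236), and blue cups at (215,306), (220,254; balls inside) and (222,213). Next I'll zoom in and measure these.

```bash
cat > h.py <<'E'
import numpy as np, cv2
from bench import *
from scipy.spatial.transform import Rotation as R
def ray(name,u,v):
    c=camera_info(name);K=np.array(c["intrinsics"]);T=np.array(c["world_from_camera"])
    u=np.asarray(u,float);v=np.asarray(v,float)
    d=np.stack([(u-K[0,2])/K[0,0],-(v-K[1,2])/K[1,1],-np.ones_like(u)],-1)
    return T[:3,3],d@T[:3,:3].T
def onplane(name,u,v,z):
    o,d=ray(name,u,v); return o+d*((z-o[2])/d[...,2])[...,None]
def cloud(name,dep):
    v,u=np.mgrid[:dep.shape[0],:dep.shape[1]]
    o,d=ray(name,u,v); P=o+d*dep[...,None]; P[dep<=0]=np.nan; return P
def circ(p):
    A=np.c_[2*p,np.ones(len(p))];s=np.linalg.lstsq(A,(p**2).sum(1),rcond=None)[0]
    return s[0],s[1],np.sqrt(s[2]+s[0]**2+s[1]**2)
E
python3 - <<'E'
from h import *
D=np.load("pics/top0.npz");im=D["im"];P=cloud("top",D["d"])
hsv=cv2.cvtColor(im,cv2.COLOR_RGB2HSV)
m=((hsv[...,0]>105)&(hsv[...,0]<128)&(hsv[...,1]>130)).astype(np.uint8)
n,l,st,ce=cv2.connectedComponentsWithStats(m)
for i in range(1,n):
    if st[i,4]>60: 
        q=P[l==i]; print(st[i],ce[i].round(1),np.nanmax(q[:,2]).round(4),np.nanmean(q,0).round(3))
# bench height
print("bench",P[300,450],P[150,350])
# masks per height
def top(x0,x1,y0,y1,zlo,zhi,nm):
    k=(P[...,0]>x0)&(P[...,0]<x1)&(P[...,1]>y0)&(P[...,1]<y1)&(P[...,2]>zlo)&(P[...,2]<zhi)
    q=P[k]; print(nm,len(q),q.mean(0).round(4) if len(q) else '',q.min(0).round(3) if len(q) else '',q.max(0).round(3) if len(q) else '')
o=cv2.resize(im[130:330,160:460],None,fx=2.6,fy=2.6,interpolation=cv2.INTER_CUBIC); cv2.imwrite("pics/topz.png",o[:,:,::-1])
o=np.hstack([cv2.resize(im[165:255,265:345],(440,495),interpolation=cv2.INTER_CUBIC)[:440],cv2.resize(im[205:270,390:455],(360,360),interpolation=cv2.INTER_CUBIC)[:360].copy().__class__((440,360,3),np.uint8)*0]); 
a=cv2.resize(im[165:255,265:345],(440,495),interpolation=cv2.INTER_CUBIC);b=cv2.resize(im[205:270,390:455],(355,355),interpolation=cv2.INTER_CUBIC)
c=np.zeros((495,795,3),np.uint8);c[:,:440]=a;c[:355,440:]=b;cv2.imwrite("pics/topz2.png",c[:,:,::-1])
E
```

```text
[177 147  11  10  89] [182.  151.6] 0.157 [0.703 0.345 0.148]
[544 177  29  18 132] [560.8 183. ] 0.0626 [ 0.588 -0.695  0.057]
[ 530  206   61   50 1189] [562.8 235.9] 0.067 [ 0.438 -0.678  0.057]
[218 209  12  12  82] [224.  214.8] 0.0542 [0.554 0.262 0.016]
[206 243  27  23 185] [217.6 254.9] 0.0811 [0.433 0.271 0.055]
[209 290  23  32 468] [220.3 306. ] 0.1125 [0.297 0.273 0.015]
bench [ 0.28168753 -0.36520754 -0.00208269] [ 7.35541176e-01 -1.12494535e-01 -9.99615120e-05]
```

View pics/topz.png

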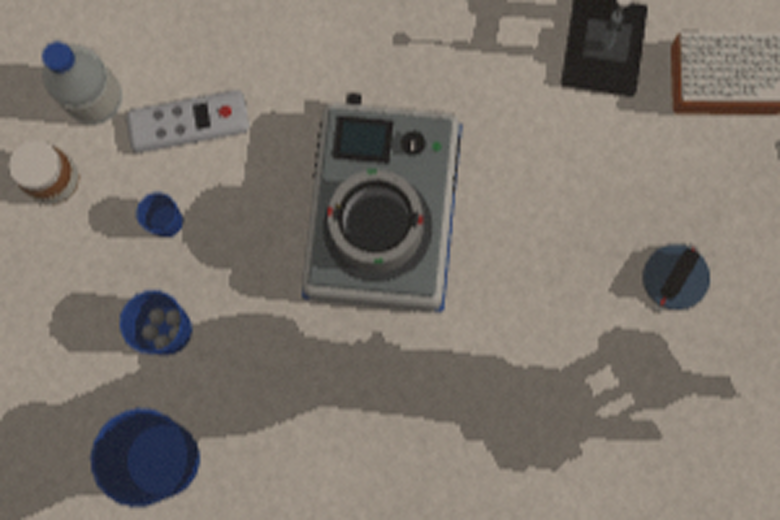

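View pics/topz2.png

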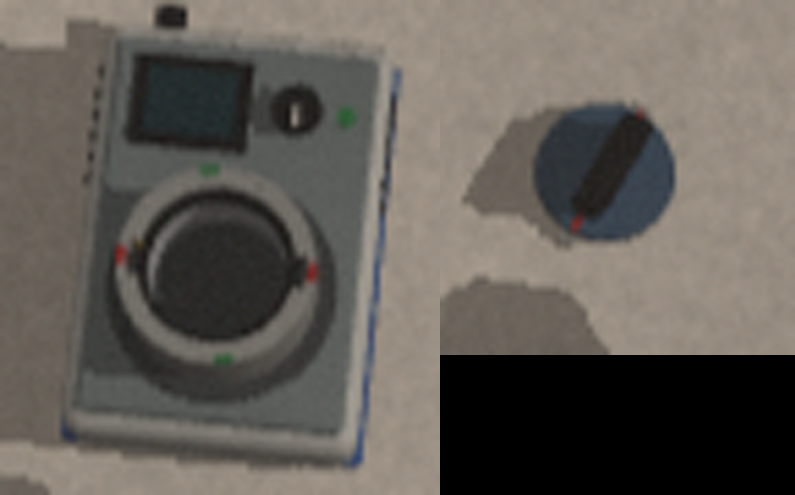

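```bash
python3 - <<'E'
from h import *
D=np.load("pics/top0.npz");im=D["im"];P=cloud("top",D["d"]);hsv=cv2.cvtColor(im,cv2.COLOR_RGB2HSV)
def marks(nm,hsvm,box,z):
    m=np.zeros(im.shape[:2],np.uint8);x0,y0,x1,y1=box;m[y0:y1,x0:x1]=hsvm[y0:y1,x0:x1]
    n,l,st,ce=cv2.connectedComponentsWithStats(m)
    for i in range(1,n):
        if st[i,4]>=2: print(nm,ce[i].round(2),st[i,4],onplane("top",ce[i,0],ce[i,1],z).round(4),np.nanmean(P[l==i],0).round(4))
red=((hsv[...,0]<8)|(hsv[...,0]>172))&(hsv[...,1]>110)
gr=(hsv[...,0]>45)&(hsv[...,0]<85)&(hsv[...,1]>90)
marks("red",red,(270,180,340,250),.135);marks("green",gr,(270,180,340,250),.135)
marks("lidred",red,(395,210,450,260),.012)
# chamber rim by depth
k=(np.abs(P[...,2]-.135)<.006)&(P[...,1]>-.1)&(P[...,1]<.2)&(P[...,0]>.4)&(P[...,0]<.7)
q=P[k];print("rim",len(q),q.mean(0),(q.min(0)+q.max(0))/2,q.max(0)-q.min(0))
# outer edge: contour
c=max(cv2.findContours(k.astype(np.uint8),cv2.RETR_EXTERNAL,cv2.CHAIN_APPROX_NONE)[0],key=len)[:,0]
w=onplane("top",c[:,0],c[:,1],.135);print("rimfit",circ(w[:,:2]))
# cup rim
m=((hsv[...,0]>100)&(hsv[...,0]<130)&(hsv[...,1]>100)&(P[...,2]>.065)&(P[...,2]<.09)).astype(np.uint8);m[:235]=0;m[275:]=0;m[:,:190]=0;m[:,250:]=0
v,u=np.nonzero(m);h=cv2.convexHull(np.c_[u,v])[:,0].astype(float);w=onplane("top",h[:,0],h[:,1],.075)
print("cuprim",len(u),circ(w[:,:2]),np.median(P[m>0][:,2]))
# big cup/ small by blue silhouettes
# lid by depth: bar and disc
k=(P[...,2]>.03)&(P[...,2]<.06)&(P[...,1]>-.3)&(P[...,1]<-.15)&(P[...,0]>.4)&(P[...,0]<.6)
v,u=np.nonzero(k);r=cv2.minAreaRect(np.c_[u,v].astype(np.float32));b=cv2.boxPoints(r);w=onplane("top",b[:,0],b[:,1],.044);print("bar",len(u),r,w.mean(0),[np.linalg.norm(w[i]-w[i-1]).round(4) for i in range(4)],[np.degrees(np.arctan2(*(w[i]-w[i-1])[1::-1])).round(1) for i in range(4)],np.median(P[k][:,2]))
k=((hsv[...,0]>95)&(hsv[...,0]<125)&(hsv[...,1]>75)).astype(np.uint8);k[:210]=0;k[260:]=0;k[:,:400]=0;k[:,445:]=0
h=cv2.convexHull(np.argwhere(k)[:,::-1].astype(np.int32))[:,0].astype(float);w=onplane("top",h[:,0],h[:,1],.012);print("disc",k.sum(),circ(w[:,:2]))
E
```

```text
red [286.4 210.8] 5 [0.5295 0.0726 0.135 ] [0.5296 0.0726 0.1345]
red [321.4 214.2] 5 [ 0.5157 -0.0187  0.135 ] [ 0.5163 -0.0187  0.1319]
green [327.5 186. ] 6 [ 0.5912 -0.0385  0.135 ] [ 0.6069 -0.0391  0.0773]
green [305.5 230. ] 2 [0.4758 0.0246 0.135 ] [0.4758 0.0246 0.1352]
lidred [414.5 245. ] 4 [ 0.4392 -0.2773  0.012 ] [ 0.4394 -0.2775  0.0107]
rim 373 [0.5205944  0.02708613 0.13354874] [0.52068371 0.02704768 0.13479514] [0.09548814 0.09474772 0.01134106]
rimfit (np.float64(0.5207031883528975), np.float64(0.02744677804736781), np.float64(0.04678310095429231))
cuprim 105 (np.float64(0.4341936895394782), np.float64(0.2652497940199049), np.float64(0.032396521361517445)) 0.07286593680095144
bar 80 ((420.50006103515625, 236.50001525878906), (5.81377649307251, 15.652474403381348), 26.56505012512207) [ 0.45773668 -0.29025309  0.044     ] [np.float64(0.0159), np.float64(0.0446), np.float64(0.016), np.float64(0.0446)] [np.float64(59.9), np.float64(-30.9), np.float64(-120.3), np.float64(149.0)] 0.04168624347232264Traceback (most recent call last):
  File "<stdin>", line 27, in <module>
TypeError: 'NoneType' object is not subscriptable
```

```bash
python3 - <<'E'
from h import *
D=np.load("pics/top0.npz");im=D["im"];P=cloud("top",D["d"]);hsv=cv2.cvtColor(im,cv2.COLOR_RGB2HSV)
s=get_state();M=R.from_rotvec(s["tool_rot"]).as_matrix();print(M.round(3))
# all things by height
k=(P[...,2]>.012)&(P[...,0]>.15)&(P[...,1]<.75)
n,l,st,ce=cv2.connectedComponentsWithStats(k.astype(np.uint8))
for i in range(1,n):
    if st[i,4]>25:
        q=P[l==i]; t=q[q[:,2]>q[:,2].max()-.015]
        print(ce[i].round(0),st[i,4],"max",q.max(0).round(3),"min",q.min(0).round(3),"top c",((t.max(0)+t.min(0))/2).round(3))
# lid hue
print(hsv[225:250:4,408:434:4].tolist())
E
```

```text
[[-0.001  0.903  0.43 ]
 [ 0.001  0.43  -0.903]
 [-1.    -0.    -0.001]]
[415.  81.] 2217 max [ 0.966 -0.15   0.073] min [ 0.907 -0.491  0.012] top c [ 0.936 -0.385  0.066]
[188.  99.] 2265 max [0.943 0.471 0.114] min [0.85  0.246 0.012] top c [0.897 0.36  0.107]
[393. 143.] 1047 max [ 0.795 -0.186  0.186] min [ 0.673 -0.287  0.012] top c [ 0.722 -0.234  0.182]
[440. 158.] 1334 max [ 0.73  -0.308  0.063] min [ 0.643 -0.432  0.012] top c [ 0.686 -0.371  0.055]
[190. 162.] 682 max [0.731 0.378 0.157] min [0.669 0.313 0.012] top c [0.703 0.347 0.15 ]
[231. 176.] 677 max [0.7   0.305 0.028] min [0.635 0.173 0.012] top c [0.667 0.239 0.021]
[306. 210.] 4194 max [0.681 0.114 0.141] min [ 0.435 -0.068  0.015] top c [0.521 0.027 0.134]
[ 80. 240.] 6502 max [0.691 0.75  0.029] min [0.299 0.546 0.012] top c [0.495 0.648 0.022]
[550. 217.] 4378 max [ 0.608 -0.559  0.099] min [ 0.381 -0.758  0.012] top c [ 0.515 -0.654  0.092]
[176. 196.] 473 max [0.638 0.419 0.081] min [0.579 0.362 0.012] top c [0.609 0.393 0.074]
[220. 212.] 141 max [0.576 0.289 0.057] min [0.534 0.244 0.012] top c [0.555 0.26
[... 428 characters left out ...]
, 76], [105, 65, 79], [105, 25, 62], [19, 33, 133], [15, 41, 151]], [[17, 39, 104], [108, 46, 56], [102, 45, 57], [103, 44, 52], [0, 40, 38], [113, 20, 51], [14, 39, 151]], [[107, 31, 58], [101, 48, 58], [106, 48, 58], [20, 21, 37], [12, 34, 38], [105, 69, 81], [99, 18, 100]], [[105, 36, 56], [99, 44, 58], [113, 24, 43], [26, 50, 36], [105, 58, 70], [104, 65, 78], [105, 65, 71]], [[15, 16, 63], [104, 48, 58], [18, 35, 36], [20, 22, 35], [106, 72, 81], [106, 68, 79], [14, 23, 121]], [[15, 39, 105], [105, 52, 69], [137, 27, 67], [105, 65, 79], [104, 67, 80], [108, 62, 82], [15, 39, 155]], [[19, 37, 153], [18, 33, 100], [17, 38, 126], [15, 31, 116], [18, 31, 125], [16, 37, 151], [16, 38, 156]]]
```

```bash
python3 - <<'E'
import cv2
a=cv2.imread("pics/scene0.png")[120:290,190:520];cv2.imwrite("pics/sz.png",cv2.resize(a,None,fx=2.4,fy=2.4,interpolation=cv2.INTER_CUBIC))
E
```

```text
(no output)
```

View pics/sz.png

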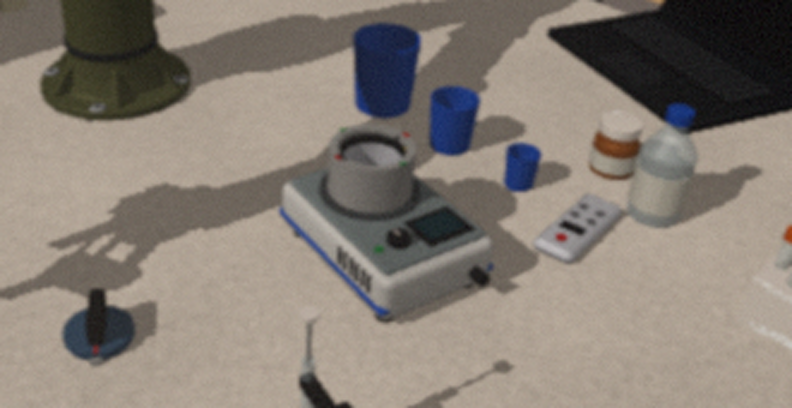

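The cup with balls measures 65 mm across its rim at (0.434, 0.2665), so it is the right one. I'll write a planner that turns waypoints into jog rows.

```bash
cat > plan.py <<'E'
from h import *
def Rap(a,p,roll=0):
    a,p=np.radians([a,p]);ca,sa,cp,sp=np.cos(a),np.sin(a),np.cos(p),np.sin(p)
    x=np.array([cp*ca,cp*sa,-sp]);y=np.array([sp*ca,sp*sa,cp]);return np.c_[x,y,np.cross(x,y)]
def pose():
    s=get_state();return s["position"],R.from_rotvec(s["tool_rot"]).as_matrix(),s
def show(s=None):
    s=s or get_state();M=R.from_rotvec(s["tool_rot"]).as_matrix();x,y=M[:,0],M[:,1]
    p=np.degrees(np.arcsin(-x[2]));h=y if p>45 else x
    a=np.degrees(np.arctan2(h[1],h[0]))
    print("t",round(s["time"],2),"pos",s["position"].round(4),"a",a.round(2),"p",p.round(2) if x@np.array([np.cos(np.radians(a)),np.sin(np.radians(a)),0])>-1e-3 else (180-p).round(2),"zz",M[2,2].round(3),"q",s["joint_positions"].round(2),"F",s["ft_force"].round(1),"w",round(s["grip_width"]*87,1))
def rows(poses,jaw,p0=None,M0=None):
    """poses: list of (pos,R) per row; prints rows"""
    if p0 is None: p0,M0,_=pose()
    p,M=np.array(p0),np.array(M0);out=[]
    for q,N in poses:
        w=np.degrees(R.from_matrix(M.T@N).as_rotvec());t=M.T@(np.array(q)-p)*100
        w=np.round(np.clip(w,-10.7,10.7),1);t=np.round(np.clip(t,-6.25,6.25),2)
        p=p+M@t/100;M=M@R.from_rotvec(np.radians(w)).as_matrix()
        out.append([*map(float,w),*map(float,t),jaw])
    for i in range(0,len(out),10): print(str(out[i:i+10]).replace(".0,",",").replace(".0]","]"))
    print("end",p.round(4),"err",np.linalg.norm(p-poses[-1][0]).round(4),np.degrees(R.from_matrix(M.T@poses[-1][1]).magnitude()).round(2))
def lin(n,q1,M1,p0=None,M0=None):
    if p0 is None: p0,M0,_=pose()
    w=R.from_matrix(M0.T@M1).as_rotvec()
    return [(np.array(p0)+(np.array(q1)-p0)*k/n, M0@R.from_rotvec(w*k/n).as_matrix()) for k in range(1,n+1)]
E
python3 - <<'E'
from plan import *
show()
import numpy as np
n=27
ps=[]
for k in range(1,n+1):
    f=k/n; az=np.radians(-64.5+(45+64.5)*f); r=.65+(.62-.65)*f; z=.208+(.33-.208)*min(1,f*3)
    ps.append(((r*np.cos(az),r*np.sin(az),z),Rap(25.5+234.5*f,90)))
rows(ps,8.7)
E
```

```text
t 0.15 pos [ 0.2794 -0.5864  0.2083] a 25.49 p 89.92 zz -0.001 q [ 1.14  0.32 -0.07  1.45  0.02  1.37 -0.06] F [0.  1.3 0.1] w 87.0
[[-8.7, -0.1, -0, -1.33, 4.61, -0.23, 8.7], [-8.7, 0, 0, -1.35, 4.59, 0.1, 8.7], [-8.7, 0, 0, -1.36, 4.56, 0.46, 8.7], [-8.7, 0, 0, -1.35, 4.49, 0.84, 8.7], [-8.6, 0, 0, -1.36, 4.41, 1.19, 8.7], [-8.7, 0, 0, -1.35, 4.29, 1.54, 8.7], [-8.7, 0, 0, -1.36, 4.15, 1.87, 8.7], [-8.7, 0, 0, -1.36, 3.97, 2.2, 8.7], [-8.7, 0, 0, -1.35, 3.78, 2.51, 8.7], [-8.7, 0, 0, -0, 3.55, 2.8, 8.7]]
[[-8.7, 0, 0, -0, 3.31, 3.08, 8.7], [-8.6, 0, 0, -0, 3.05, 3.33, 8.7], [-8.7, -0, 0, -0, 2.77, 3.55, 8.7], [-8.7, -0, 0, -0, 2.46, 3.76, 8.7], [-8.7, -0, 0, -0.01, 2.15, 3.94, 8.7], [-8.7, -0, 0, 0, 1.82, 4.09, 8.7], [-8.7, -0, 0, 0, 1.49, 4.22, 8.7], [-8.6, -0, 0, 0, 1.13, 4.32, 8.7], [-8.7, -0, 0, 0, 0.79, 4.38, 8.7], [-8.7, -0, 0, -0, 0.43, 4.43, 8.7]]
[[-8.7, -0, 0, -0, 0.06, 4.44, 8.7], [-8.7, -0, 0, -0, -0.29, 4.42, 8.7], [-8.7, -0, -0, -0, -0.64, 4.38, 8.7], [-8.7, -0, -0, -0.01, -1, 4.3, 8.7], [-8.6, -0, -0, 0, -1.34, 4.2, 8.7], [-8.7, -0, -0, 0, -1.66, 4.08, 8.7], [-8.7, -0, -0, 0, -1.99, 3.91, 8.7]]
end [0.4385 0.4384 0.33  ] err 0.0001 0.02
```

Request:
{"op": "jog_arm", "data": {
  "targets": [
    [-8.7,0,0,-1.4,4.6,-0.2,8.7],
    [-8.7,0,0,-1.4,4.6,0.1,8.7],
    [-8.7,0,0,-1.4,4.6,0.5,8.7],
    [-8.7,0,0,-1.4,4.5,0.8,8.7],
    [-8.6,0,0,-1.4,4.4,1.2,8.7],
    [-8.7,0,0,-1.4,4.3,1.5,8.7],
    [-8.7,0,0,-1.4,4.2,1.9,8.7],
    [-8.7,0,0,-1.4,4.0,2.2,8.7],
    [-8.7,0,0,-1.3,3.8,2.5,8.7],
    [-8.7,0,0,0,3.6,2.8,8.7]
  ]
}}

```text
time: 1.4
position: [0.5854, -0.257, 0.335]
tool_rot: [-0.311, 1.547, 0.31]
ft_force: [0.3, -0.0, -0.0]
grip_width: 1.001
```

```bash
python3 -c "
from plan import *
show()"
```

```text
t 1.4 pos [ 0.5854 -0.257   0.335 ] a 112.66 p 90.09 zz 0.001 q [ 0.73  0.31 -0.48  1.25  0.14  1.61  0.67] F [ 0.3 -0.  -0. ] w 87.1
```

Request:
{"op": "jog_arm", "data": {
  "targets": [
    [-8.7,0,0,0,3.3,3.1,8.7],
    [-8.6,0,0,0,3.1,3.3,8.7],
    [-8.7,0,0,0,2.8,3.6,8.7],
    [-8.7,0,0,0,2.5,3.8,8.7],
    [-8.7,0,0,0,2.2,3.9,8.7],
    [-8.7,0,0,0,1.8,4.1,8.7],
    [-8.7,0,0,0,1.5,4.2,8.7],
    [-8.6,0,0,0,1.1,4.3,8.7],
    [-8.7,0,0,0,0.8,4.4,8.7],
    [-8.7,0,0,0,0.4,4.4,8.7]
  ]
}}

```text
time: 2.65
position: [0.6015, 0.1827, 0.3337]
tool_rot: [-1.455, 1.029, 1.455]
ft_force: [0.2, 0.1, 0.1]
grip_width: 1.002
```

```bash
python3 -c "
from plan import *
show()"
```

```text
t 2.65 pos [0.6015 0.1827 0.3337] a -160.54 p 89.97 zz -0.0 q [ 0.31  0.36 -0.88  1.27  0.28  1.63  1.38] F [0.2 0.1 0.1] w 87.1
```

Request:
{"op": "jog_arm", "data": {
  "targets": [
    [-8.7,0,0,0,0.1,4.4,8.7],
    [-8.7,0,0,0,-0.3,4.4,8.7],
    [-8.7,0,0,0,-0.6,4.4,8.7],
    [-8.7,0,0,0,-1.0,4.3,8.7],
    [-8.6,0,0,0,-1.3,4.2,8.7],
    [-8.7,0,0,0,-1.7,4.1,8.7],
    [-8.7,0,0,0,-2.0,3.9,8.7]
  ]
}}

```text
time: 3.52
position: [0.4373, 0.4407, 0.3337]
tool_rot: [-2.132, 0.182, 2.133]
ft_force: [-0.4, -0.2, -0.8]
grip_width: 0.998
```

```bash
python3 - <<'E'
from plan import *
show()
p,M,s=pose()
cup=np.array([.434,.2665,.055]);a=-100
h=np.array([np.cos(np.radians(a)),np.sin(np.radians(a)),0])
N=Rap(a,25)
ps=lin(8,cup-h*.17+[0,0,.15],N)
rows(ps,8.7)
E
```

```text
t 3.52 pos [0.4373 0.4407 0.3337] a -99.75 p 89.97 zz 0.0 q [-0.03  0.43 -1.14  1.29  0.39  1.66  1.87] F [-0.4 -0.2 -0.8] w 86.9
[[0, -0, 8.1, 1.61, 0.03, -0.34, 8.7], [0.1, -0, 8.1, 1.59, -0.2, -0.33, 8.7], [-0, -0, 8.2, 1.56, -0.42, -0.34, 8.7], [0, -0.1, 8.1, 1.47, -0.64, -0.34, 8.7], [0, 0, 8.1, 1.37, -0.85, -0.34, 8.7], [0.1, 0, 8.1, 1.24, -1.02, -0.34, 8.7], [0, -0, 8.2, 1.08, -1.19, -0.33, 8.7], [0, -0, 8.1, 0.9, -1.34, -0.34, 8.7]]
end [0.4635 0.434  0.205 ] err 0.0 0.05
```

Request:
{"op": "jog_arm", "data": {
  "targets": [
    [0,0,8.1,1.6,0,-0.3,8.7],
    [0,0,8.1,1.6,-0.2,-0.3,8.7],
    [0,0,8.2,1.6,-0.4,-0.3,8.7],
    [0,0,8.1,1.5,-0.6,-0.3,8.7],
    [0,0,8.1,1.4,-0.8,-0.3,8.7],
    [0,0,8.1,1.2,-1.0,-0.3,8.7],
    [0,0,8.2,1.1,-1.2,-0.3,8.7],
    [0,0,8.1,0.9,-1.3,-0.3,8.7]
  ]
}}

```text
time: 4.53
position: [0.4455, 0.4254, 0.1941]
tool_rot: [1.707, -0.853, -1.855]
ft_force: [1.9, -0.1, -2.7]
grip_width: 1.001
```

```bash
python3 - <<'E'
from plan import *
show()
im,d=get_image("wrist");cv2.imwrite("pics/w1.png",im[:,:,::-1]);np.savez("pics/w1.npz",im=im,d=d)
im,d=get_image("scene");cv2.imwrite("pics/s1.png",im[:,:,::-1])
show()
E
```

```text
t 4.53 pos [0.4455 0.4254 0.1941] a -98.84 p 44.06 zz 0.03 q [-1.21  0.87  0.46  0.95  0.11  2.05  2.27] F [ 1.9 -0.1 -2.7] w 87.0
t 4.62 pos [0.4375 0.4356 0.195 ] a -97.85 p 44.3 zz 0.029 q [-1.23  0.87  0.46  0.95  0.11  2.05  2.26] F [-2.1  1.7 -0.6] w 87.3
```

View pics/w1.png

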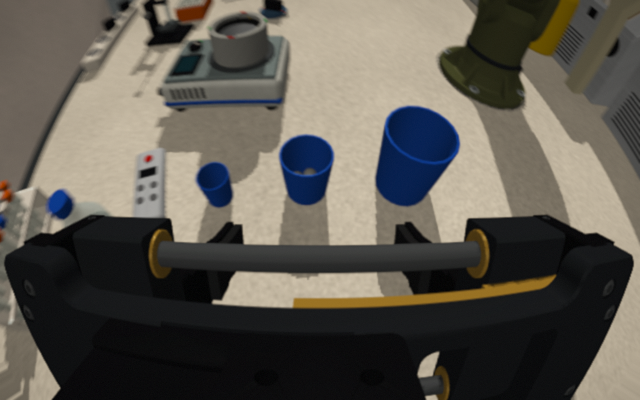

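View pics/s1.png

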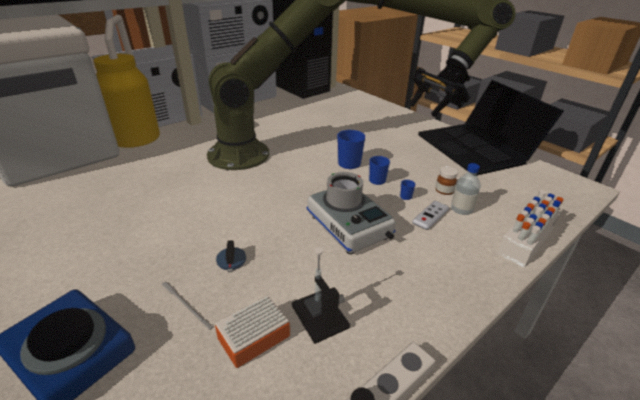

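```bash
cat > fk.py <<'E'
from plan import *
import itertools
D=[([.28,-.5864,.2083],None,[1.14012318,0.32182554,-0.07010403,1.45166085,0.02262977,1.37081703,-0.05688888],[0.87657322,1.38913295,-0.87506123]),
([.5854,-.257,.335],0,[.73,.31,-.48,1.25,.14,1.61,.67],[-0.311,1.547,0.31]),
([.6015,.1827,.3337],0,[.31,.36,-.88,1.27,.28,1.63,1.38],[-1.455,1.029,1.455]),
([.4373,.4407,.3337],0,[-.03,.43,-1.14,1.29,.39,1.66,1.87],[-2.132,.182,2.133])]
def Rz(a):c,s=np.cos(a),np.sin(a);return np.array([[c,-s,0],[s,c,0],[0,0,1.]])
def Ry(a):c,s=np.cos(a),np.sin(a);return np.array([[c,0,s],[0,1,0],[-s,0,c]])
def chain(q,sg,L):
    h,L1,L2,L3,e1,e2,e3=L
    R1=Rz(sg[0]*q[0])@Ry(q[1])@Rz(sg[1]*q[2]);p=np.array([0,0,h])+R1@[e1,0,L1]
    R2=R1@Ry(q[3])@Rz(sg[2]*q[4]);p=p+R2@[e2,0,L2] if False else p+R1@Ry(q[3])@np.array([-e2,0,L2])
    R3=R2@Ry(q[5])@Rz(sg[3]*q[6]);p=p+R2@Ry(q[5])@np.array([e3,0,L3])
    return p,R3
E
cat > fit.py <<'E'
from fk import *
from scipy.optimize import least_squares
s=get_state();D.append((s["position"],0,s["joint_positions"],s["tool_rot"]))
best=None
for sg in itertools.product([1,-1],repeat=4):
    Ts=[chain(q,sg,np.zeros(7))[1].T@R.from_rotvec(r).as_matrix() for _,_,q,r in D]
    Tm=R.from_matrix(Ts).mean().as_matrix()
    e=max(np.degrees(R.from_matrix(Tm.T@T).magnitude()) for T in Ts)
    if best is None or e<best[0]: best=(e,sg,Tm)
    if e<8: print(sg,e.round(2))
e,sg,Tm=best;print(best)
f=lambda L:np.concatenate([chain(q,sg,L)[0]-p for p,_,q,_ in D]+[L[4:]*.01])
o=least_squares(f,[.36,.5,.5,.3,0,0,0]);print(o.x.round(4),np.abs(o.fun).max(),f(o.x).round(4))
np.savez("fk.npz",sg=sg,Tm=Tm,L=o.x)
E
python3 fit.py
```

```text
(-1, -1, -1, -1) 0.57
(np.float64(0.5675733762367243), (-1, -1, -1, -1), array([[ 5.40065244e-05,  3.31450037e-03, -9.99994506e-01],
       [ 2.10717910e-04,  9.99994485e-01,  3.31451168e-03],
       [ 9.99999976e-01, -2.10895757e-04,  5.33078019e-05]]))
[ 0.268   0.6     0.5027  0.4678 -0.0349 -0.0693 -0.0037] 0.021652342377068257 [ 0.0161  0.0217  0.0034  0.0127  0.0135 -0.0006  0.0073  0.002   0.0009
  0.0083 -0.0011 -0.0034 -0.0124  0.0017 -0.0003 -0.0003 -0.0007 -0.    ]
```

```bash
cat > ik.py <<'E'
from fk import *
from scipy.optimize import least_squares
Z=np.load("fk.npz");sg,Tm,L=Z["sg"],Z["Tm"],Z["L"]
lo=np.array([-2.86,-.3,-1.38,.06,-1.56,.09,-2.69]);hi=np.array([2.86,2.09,1.24,2.45,4.7,2.05,2.69])
def ik(p,M,q0,w=1e-3,q3=None):
    f=lambda q:np.concatenate([chain(q,sg,L)[0]-p,.3*R.from_matrix(M.T@chain(q,sg,L)[1]@Tm).as_rotvec(),w*(q-q0)])
    o=least_squares(f,np.clip(q0,lo+.01,hi-.01),bounds=(lo,hi));return o.x,np.linalg.norm(o.fun[:6])
def sols(p,M,n=60,seed=0,tol=4e-3):
    g=np.random.default_rng(seed);out=[]
    for _ in range(n):
        q,e=ik(p,M,g.uniform(lo,hi),1e-5)
        if e<tol: out.append(q)
    return np.array(out)
E
python3 - <<'E'
from ik import *
cup=np.array([.434,.2665,.055])
for a,p in [(-100,25),(-60,25),(-140,25),(180,25),(80,30),(45,30),(0,30)]:
    S=sols(cup,Rap(a,p),40)
    print(a,p,len(S));
    if len(S):
        m=np.min(np.minimum(S-lo,hi-S),axis=1);i=np.argsort(-m)[:4];print(np.c_[S[i],m[i]].round(2))
E
```

```text
-100 25 19
[[-1.35  1.19  0.85  1.21 -0.01  1.87  2.43  0.18]
 [-1.21  1.08  0.54  1.21  0.17  1.89  2.24  0.16]
 [-1.18  1.06  0.46  1.21  0.21  1.89  2.2   0.16]
 [-1.15  1.05  0.4   1.21  0.25  1.9   2.17  0.15]]
-60 25 18
[[-1.37  0.84  0.2   1.66  0.66  1.52  2.13  0.53]
 [-1.33  0.84  0.15  1.66  0.69  1.54  2.11  0.51]
 [-1.31  0.84  0.11  1.66  0.71  1.55  2.09  0.5 ]
 [-1.27  0.83  0.05  1.66  0.73  1.57  2.07  0.48]]
-140 25 0
180 25 21
[[-0.02  1.15 -0.61  1.07  0.    2.05  0.95  0.  ]
 [-0.02  1.15 -0.61  1.07 -0.    2.05  0.95  0.  ]
 [-0.02  1.15 -0.61  1.07 -0.    2.05  0.95  0.  ]
 [-0.02  1.15 -0.61  1.07  0.    2.05  0.95  0.  ]]
80 30 19
[[-0.1   0.65  0.56  2.25 -1.35  1.43  1.31  0.2 ]
 [-0.09  0.64  0.55  2.25 -1.35  1.42  1.31  0.2 ]
 [-0.08  0.64  0.53  2.25 -1.34  1.41  1.31  0.2 ]
 [ 0.29  0.57  0.07  2.25 -1.25  1.16  1.23  0.2 ]]
45 30 0
0 30 0
```

```bash
python3 - <<'E'
from ik import *
s=get_state();q=s["joint_positions"]
cup=np.array([.434,.2665,.055])
for a,p in [(-100,25),(-95,25),(-90,25),(-95,30)]:
  h=np.array([np.cos(np.radians(a)),np.sin(np.radians(a)),0])
  for d,z in [(.13,.12),(.13,.06),(.1,.12),(.1,.06),(0,0.001),(0,.1)]:
    x,e=ik(cup-h*d+[0,0,z],Rap(a,p),q,1e-4);print(a,p,d,z,x.round(2),e.round(4))
E
```

```text
-100 25 0.13 0.12 [-1.4   1.13  0.94  0.98 -0.    2.05  2.5 ] 0.0425
-100 25 0.13 0.06 [-1.34  1.18  0.83  0.94 -0.    2.05  2.42] 0.029
-100 25 0.1 0.12 [-1.4   1.13  0.96  1.01  0.    2.05  2.52] 0.0286
-100 25 0.1 0.06 [-1.34  1.18  0.84  0.98  0.    2.05  2.43] 0.015
-100 25 0 0.001 [-1.12  1.04  0.35  1.21  0.27  1.91  2.14] 0.0
-100 25 0 0.1 [-1.2   0.96  0.51  1.19  0.26  2.    2.28] 0.0
-95 25 0.13 0.12 [-1.45  1.15  0.98  0.98 -0.    2.05  2.56] 0.026
-95 25 0.13 0.06 [-1.4   1.2   0.87  0.95 -0.    2.05  2.47] 0.0132
-95 25 0.1 0.12 [-1.44  1.16  1.    1.02  0.    2.05  2.58] 0.012
-95 25 0.1 0.06 [-1.34  1.15  0.72  0.99  0.1   2.05  2.4 ] 0.0
-95 25 0 0.001 [-1.23  1.05  0.48  1.25  0.24  1.84  2.23] 0.0
-95 25 0 0.1 [-1.22  0.93  0.46  1.24  0.32  1.95  2.27] 0.0
-90 25 0.13 0.12 [-1.5   1.18  1.01  0.99  0.    2.05  2.61] 0.0088
-90 25 0.13 0.06 [-1.34  1.12  0.59  0.97  0.19  2.05  2.36] 0.0
-90 25 0.1 0.12 [-1.37  1.04  0.65  1.04  0.23  2.05  2.42] 0.0
-90 25 0.1 0.06 [-1.29  1.06  0.47  1.05  0.28  2.01  2.29] 0.0
-90 25 0 0.001 [-1.27  1.02  0.47  1.31  0.29  1.79  2.24] 0.0
-90 25 0 0.1 [-1.28  0.91  0.48  1.29  0.35  1.89  2.31] 0.0
-95 30 0.13 0.12 [-1.41  1.09  0.91  0.97  0.    2.05  2.51] 0.0133
-95 30 0.13 0.06 [-1.29  1.1   0.62  0.95  0.11  2.05  2.34] 0.0
-95 30 0.1 0.12 [-1.38  1.06  0.84  1.01  0.05  2.05  2.49] 0.0
-95 30 0.1 0.06 [-1.24  1.03  0.47  1.03  0.21  2.01  2.27] 0.0
-95 30 0 0.001 [-1.23  0.98  0.48  1.3   0.22  1.78  2.23] 0.0
-95 30 0 0.1 [-1.24  0.87  0.49  1.27  0.28  1.89  2.29] 0.0
```

```bash
python3 - <<'E'
from ik import *
show()
N=Rap(-92,28);cup=np.array([.434,.2665,.052]);pre=cup-N[:,0]*.1
print(pre, ik(pre,N,get_state()["joint_positions"],1e-4))
rows(lin(5,pre+[0,0,.02],N),8.7)
E
```

```text
t 4.62 pos [0.4375 0.4356 0.195 ] a -97.85 p 44.3 zz 0.029 q [-1.23  0.87  0.46  0.95  0.11  2.05  2.26] F [-2.1  1.7 -0.6] w 87.3
[0.43708144 0.35474097 0.09894716] (array([-1.26654197,  1.03615879,  0.4661908 ,  1.08820919,  0.24364612,
        1.96136317,  2.26977303]), np.float64(1.127471875189739e-08))
[[-0.2, 0.9, 3.3, 2.21, 0.04, -0.21, 8.7], [-0.3, 0.9, 3.3, 2.21, -0.09, -0.18, 8.7], [-0.2, 0.8, 3.2, 2.21, -0.21, -0.14, 8.7], [-0.2, 0.9, 3.3, 2.19, -0.34, -0.12, 8.7], [-0.2, 0.9, 3.3, 2.17, -0.46, -0.08, 8.7]]
end [0.4371 0.3547 0.1189] err 0.0 0.03
```

Request:
{"op": "jog_arm", "data": {
  "targets": [
    [-0.2,0.9,3.3,2.2,0,-0.2,8.7],
    [-0.3,0.9,3.3,2.2,-0.1,-0.2,8.7],
    [-0.2,0.8,3.2,2.2,-0.2,-0.1,8.7],
    [-0.2,0.9,3.3,2.2,-0.3,-0.1,8.7],
    [-0.2,0.9,3.3,2.2,-0.5,-0.1,8.7],
    [0,0,0,0,0,0,8.7],
    [0,0,0,0,0,0,8.7]
  ]
}}

```text
time: 5.5
position: [0.4411, 0.3505, 0.1203]
tool_rot: [1.551, -0.974, -1.597]
ft_force: [-0.1, 0.4, 1.0]
grip_width: 1.002
```

```bash
python3 - <<'E'
from ik import *
show()
im,d=get_image("wrist");cv2.imwrite("pics/w2.png",im[:,:,::-1]);np.savez("pics/w2.npz",im=im,d=d)
N=Rap(-92,28);cup=np.array([.434,.2665,.052]);pre=cup-N[:,0]*.1
rows(lin(3,pre,N),8.7)
E
```

```text
t 5.5 pos [0.4411 0.3505 0.1203] a -92.7 p 28.36 zz 0.002 q [-1.27  0.95  0.46  1.16  0.27  1.97  2.28] F [-0.1  0.4  1. ] w 87.1
[[-0.1, 0.2, 0.1, 0.23, -0.7, 0.15, 8.7], [-0.1, 0.2, 0.2, 0.23, -0.71, 0.15, 8.7], [-0.1, 0.2, 0.1, 0.23, -0.71, 0.15, 8.7]]
end [0.437  0.3547 0.0989] err 0.0001 0.04
```

View pics/w2.png

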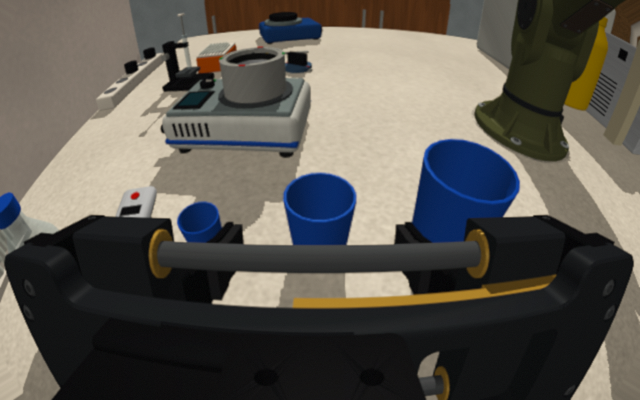

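Request:
{"op": "jog_arm", "data": {
  "targets": [
    [0,0.2,0.1,0.2,-0.7,0.2,8.7],
    [-0.1,0.2,0.2,0.2,-0.7,0.1,8.7],
    [-0.1,0.2,0.1,0.2,-0.7,0.1,8.7],
    [0,0,0,0,0,0,8.7]
  ]
}}

```text
time: 6.05
position: [0.4364, 0.3546, 0.0974]
tool_rot: [1.546, -0.971, -1.581]
ft_force: [-0.7, -0.8, 0.3]
grip_width: 0.998
```

```bash
python3 - <<'E'
from ik import *
show()
N=Rap(-92,28);cup=np.array([.4345,.2665,.052])
rows(lin(5,cup,N),8.7)
E
```

```text
t 6.05 pos [0.4364 0.3546 0.0974] a -92.01 p 27.75 zz 0.001 q [-1.28  0.98  0.46  1.16  0.26  1.95  2.26] F [-0.7 -0.8  0.3] w 86.8
[[0, 0, -0.1, 1.98, 0.02, -0.02, 8.7], [0, 0, -0, 1.98, 0.02, -0.03, 8.7], [0, 0, -0.1, 1.99, 0.02, -0.02, 8.7], [0.1, 0, -0, 1.98, 0.02, -0.02, 8.7], [-0, 0, -0.1, 1.98, 0.02, -0.03, 8.7]]
end [0.4345 0.2665 0.052 ] err 0.0001 0.05
```

Request:
{"op": "jog_arm", "data": {
  "targets": [
    [0,0,0,2,0,0,8.7],
    [0,0,0,2,0,0,8.7],
    [0,0,0,2,0,0,8.7],
    [0,0,0,2,0,0,8.7],
    [0,0,0,1.9,0.1,-0.1,8.7],
    [0,0,0,0,0,0,8.7]
  ]
}}

```text
time: 6.8
position: [0.4349, 0.265, 0.0533]
tool_rot: [1.546, -0.974, -1.582]
ft_force: [0.2, -0.2, 0.6]
grip_width: 0.997
```

```bash
python3 - <<'E'
from ik import *
show()
im,d=get_image("scene");cv2.imwrite("pics/s2.png",cv2.resize(im[80:300,240:560],None,fx=2.4,fy=2.4)[:,:,::-1])
im,d=get_image("wrist");cv2.imwrite("pics/w3.png",im[:,:,::-1])
E
```

```text
t 6.8 pos [0.4349 0.265  0.0533] a -92.13 p 27.71 zz 0.0 q [-1.28  0.91  0.47  1.42  0.28  1.76  2.23] F [ 0.2 -0.2  0.6] w 86.8
```

View pics/s2.png

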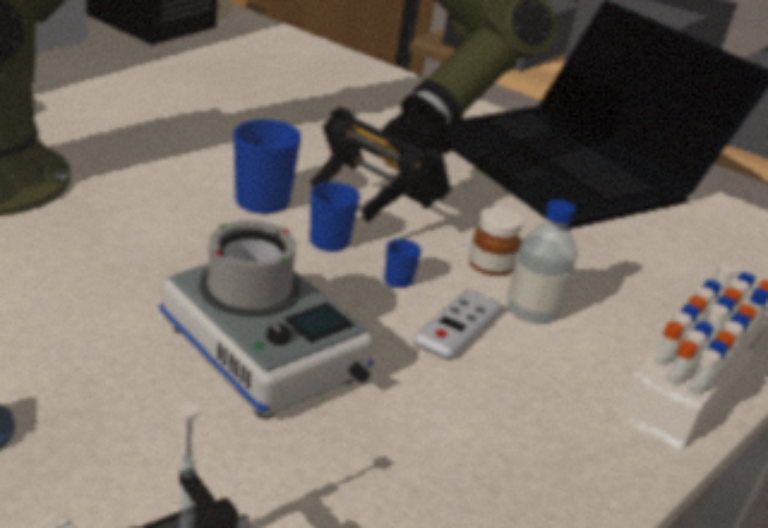

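View pics/w3.png

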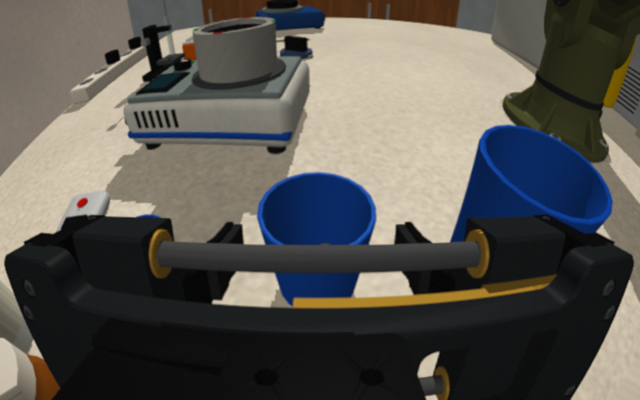

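```bash
cat >> h.py <<'E'
def proj(name,X):
    c=camera_info(name);K=np.array(c["intrinsics"]);T=np.array(c["world_from_camera"])
    d=(np.atleast_2d(X)-T[:3,3])@T[:3,:3]; return np.c_[K[0,2]+K[0,0]*d[:,0]/-d[:,2],K[1,2]-K[1,1]*d[:,1]/-d[:,2]]
E
python3 - <<'E'
from ik import *
p,M,s=pose()
X=[p,p+M@[.019,0,.0435],p+M@[.019,0,-.0435],[.434,.2665,.075],[.434,.2665,0]]
print(((proj("scene",X)-[240,80])*2.4).round(0))
im,d=get_image("scene");P=cloud("scene",d)
hsv=cv2.cvtColor(im,cv2.COLOR_RGB2HSV)
k=(hsv[...,0]>105)&(hsv[...,0]<128)&(hsv[...,1]>150);k[:150]=0;k[:,:360]=0;k[190:]=0;k[:,392:]=0
q=P[k];print(len(q),q.min(0),q.max(0),np.median(q,0))
im,d=get_image("top");P=cloud("top",d);cv2.imwrite("pics/t2.png",cv2.resize(im[200:320,140:300],None,fx=4.5,fy=4.5)[:,:,::-1])
E
```

```text
[[331. 206.]
 [299. 202.]
 [345. 229.]
 [332. 192.]
 [326. 239.]]
436 [nan nan nan] [nan nan nan] [nan nan nan]
```

View pics/t2.png

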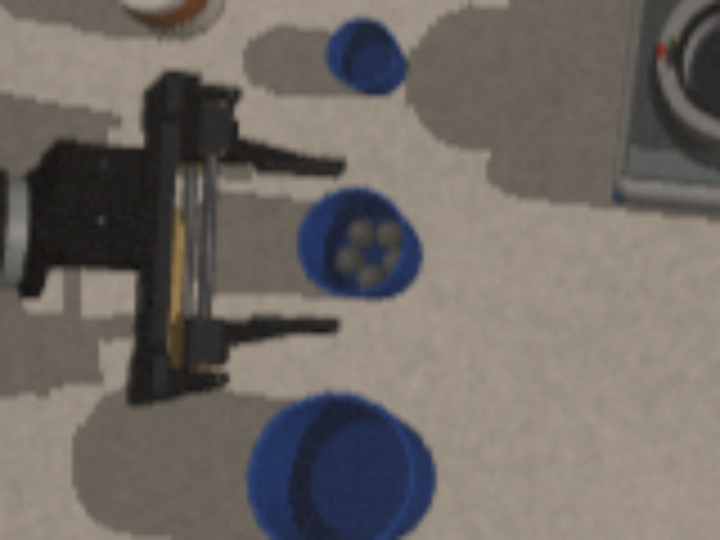

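```bash
python3 - <<'E'
from ik import *
show()
p,M,s=pose()
im,d=get_image("top");P=cloud("top",d)
X=[p,p+M@[.019,0,.0435],p+M@[.019,0,-.0435],p+M@[-.051,0,-.095],p+M@[-.051,0,.095]]
print(((proj("top",X)-[140,200])*4.5).round(0))
print("tipA",P[200+155//4-2:200+172//4+2,140+325//4-1:140+350//4+1].round(3)[...,1:].tolist())
k=(im.max(2)<55)&(P[...,2]>.02)&(P[...,1]>.2)&(P[...,1]<.5)&(P[...,0]>.36)&(P[...,0]<.5)
q=P[k]; 
for lo_,hi_ in [(.36,.43),(.44,.5)]:
    w=q[(q[:,0]>lo_)&(q[:,0]<hi_)]; t=(w-p)@M; i=np.argsort(-t[:,0])[:12]; print(w[i].round(3).tolist()[:5],t[i].round(3).tolist()[:6])
E
```

```text
t 7.0 pos [0.4351 0.2676 0.0533] a -91.95 p 27.89 zz -0.0 q [-1.28  0.91  0.46  1.41  0.28  1.76  2.23] F [0.2 0.3 0.5] w 87.2
[[356. 244.]
 [384. 316.]
 [388. 175.]
 [278.  85.]
 [265. 400.]]
tipA [[[0.276, 0.001], [0.274, -0.004], [0.272, -0.005], [0.268, -0.003], [0.265, 0.001], [0.262, -0.002], [0.259, -0.001], [0.257, -0.006]], [[0.276, 0.003], [0.275, -0.005], [0.27, 0.002], [0.268, -0.003], [0.265, -0.001], [0.263, -0.004], [0.259, 0.003], [0.257, -0.003]], [[0.276, 0.001], [0.274, -0.003], [0.271, -0.001], [0.269, -0.004], [0.265, -0.001], [0.262, -0.002], [0.26, -0.002], [0.256, 0.0]], [[0.277, -0.003], [0.275, -0.005], [0.271, -0.001], [0.268, -0.001], [0.265, -0.003], [0.262, -0.002], [0.26, -0.003], [0.255, 0.005]], [[0.277, -0.002], [0.274, -0.002], [0.271, -0.002], [0.268, -0.0], [0.265, 0.001], [0.262, 0.001], [0.26, -0.002], [0.256, 0.002]], [[0.278, -0.006], [0.274, -0.002], [0.271, -0.001], [0.268, -0.0], [0.265, 0.002], [0.262, -0.001], [0.26, -0.003], [0.257, -0.003]], [[0.261, 0.071], [0.258, 0.073], [0.271, 0.0], [0.269, -0.005], [0.265, -0.002], [0.262, 0.002], [0.259, -0.001], [0.257, -0.003]], [[0.262, 0.068], [0.257, 0.076], [0.256, 0.07], [0.252, 0.077], [0.265, -0.001], [0.262, 0.002], [0.259, 0.002], [0.257, -0.001]], [[0.264, 0.056], [0.262, 0.054], [0.258, 0.059], [0.254, 0.064], [0.249, 0.075], [0.247, 0.075], [0.261, -0.006], [0.257, -0.004]]]
[[0.415, 0.285, 0.027], [0.418, 0.288, 0.025], [0.421, 0.291, 0.025], [0.386, 0.278, 0.068], [0.388, 0.278, 0.069]] [[-0.002, -0.031, 0.021], [-0.004, -0.034, 0.018], [-0.007, -0.036, 0.015], [-0.015, 0.009, 0.05], [-0.015, 0.01, 0.047], [-0.017, 0.006, 0.05]]
[[0.457, 0.252, 0.036], [0.459, 0.254, 0.041], [0.46, 0.258, 0.034], [0.461, 0.262, 0.03], [0.46, 0.254, 0.051]] [[0.021, -0.008, -0.022], [0.017, -0.005, -0.024], [0.017, -0.013, -0.025], [0.016, -0.018, -0.026], [0.012, 0.004, -0.026], [0.011, -0.012, -0.025]]
```

```bash
cat > tri.py <<'E'
from ik import *
def tri(obs):
    A=np.zeros((3,3));b=np.zeros(3)
    for n,u,v in obs:
        o,d=ray(n,u,v);d=d/np.linalg.norm(d);Q=np.eye(3)-np.outer(d,d);A+=Q;b+=Q@o
    X=np.linalg.solve(A,b);return X,[ (proj(n,X)[0]-[u,v]).round(1) for n,u,v in obs]
E
python3 - <<'E'
from tri import *
p,M,s=pose()
for obs in [[("scene",240+366/2.4,80+216/2.4),("top",140+343/4.5,200+166/4.5)],[("scene",240+318/2.4,80+183/2.4),("top",140+338/4.5,200+325/4.5)]]:
    X,e=tri(obs);print(X.round(4),e,"tool",((X-p)@M).round(4))
im,d=get_image("scene");cv2.imwrite("pics/s3.png",cv2.resize(im[130:200,340:440],None,fx=7,fy=7,interpolation=cv2.INTER_CUBIC)[:,:,::-1])
E
```

```text
[0.4849 0.2764 0.0569] [array([-0.8,  0.2]), array([-0.7, -0.6])] tool [-0.011  -0.0017 -0.0495]
[0.3892 0.2805 0.0632] [array([-1.7,  0.3]), array([-1.6, -1.3])] tool [-0.0147  0.0035  0.0463]
```

View pics/s3.png

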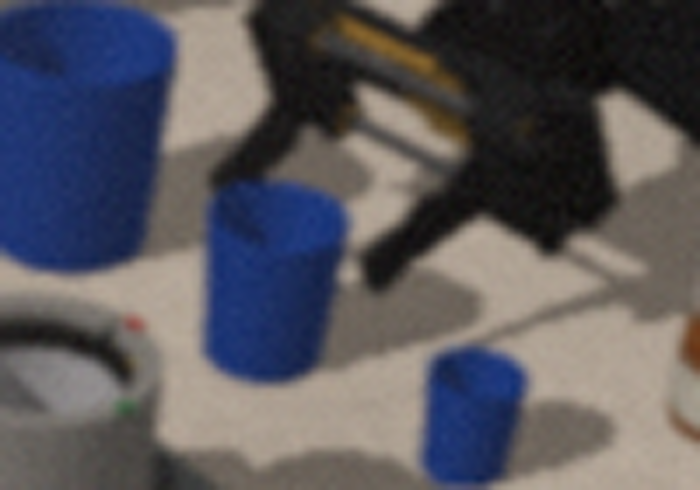

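```bash
cat >> h.py <<'E'
def wray(u,v,p,M):
    c=camera_info("wrist");K=np.array(c["intrinsics"]);T=np.array(c["mount"])
    x=(np.asarray(u,float)-K[0,2])/K[0,0];y=(np.asarray(v,float)-K[1,2])/K[1,1];r=np.hypot(x,y)+1e-12
    d=np.stack([np.sin(r)*x/r,-np.sin(r)*y/r,-np.cos(r)],-1)
    return p+M@T[:3,3], d@(M@T[:3,:3]).T
def wplane(u,v,z,p,M):
    o,d=wray(u,v,p,M);return o+d*((z-o[2])/d[...,2])[...,None]
def wproj(X,p,M):
    c=camera_info("wrist");K=np.array(c["intrinsics"]);T=np.array(c["mount"])
    q=((np.atleast_2d(X)-p)@M-T[:3,3])@T[:3,:3];x,y,z=q[:,0],-q[:,1],-q[:,2];rr=np.hypot(x,y);th=np.arctan2(rr,z)
    return np.c_[K[0,2]+K[0,0]*th*x/rr,K[1,2]+K[1,1]*th*y/rr]
E
python3 - <<'E'
from tri import *
p,M,s=pose();show(s)
im,d=get_image("wrist");print(get_state()["position"])
hsv=cv2.cvtColor(im,cv2.COLOR_RGB2HSV)
cv2.imwrite("pics/w4.png",im[:,:,::-1])
# mill red marks / chamber etc: project expected points
X=[[.434+.0335,.2665,.075],[.434-.0335,.2665,.075],[.434,.2665-.0335,.075],[.5295,.0726,.135],[.5157,-.0187,.135],[.475,.0272,.135],[.569,.0272,.135],[.294,.271,.112]]
print(wproj(X,p,M).round(0))
red=((hsv[...,0]<8)|(hsv[...,0]>172))&(hsv[...,1]>110)
n,l,st,ce=cv2.connectedComponentsWithStats(red.astype(np.uint8))
for i in range(1,n):
    if st[i,4]>3: print(ce[i].round(1),st[i,4])
E
```

```text
t 7.1 pos [0.4351 0.2675 0.0532] a -91.95 p 27.88 zz -0.0 q [-1.28  0.91  0.46  1.41  0.28  1.76  2.23] F [ 0.8  0.3 -0. ] w 87.1
[0.43500852 0.26727319 0.05316402]
[[260. 209.]
 [378. 206.]
 [317. 171.]
 [218.  33.]
 [247.  17.]
 [275.  21.]
 [196.  29.]
 [552. 161.]]
[246.1  16.4] 10
[217.9  31.1] 26
[ 82.5 200.8] 65
```

View pics/w4.png

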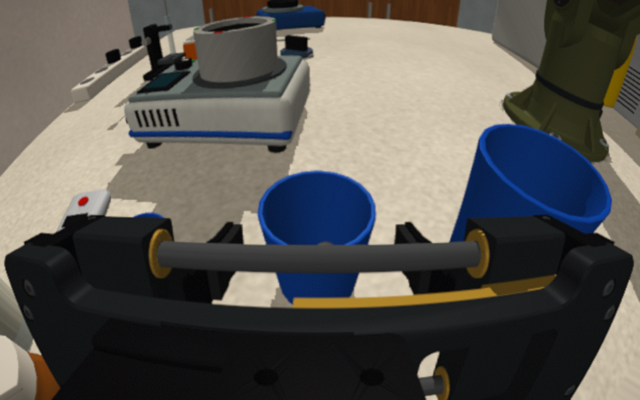

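```bash
python3 - <<'E'
from tri import *
p,M,s=pose()
for x in [.019,.005,-.012,-.03,-.051]:
    print(x,wproj([p+M@np.array([x,y,z]) for y in(.0095,-.0095) for z in (.0435,.0585)],p,M).round(0).tolist())
E
```

```text
0.019 [[383.0, 210.0], [404.0, 210.0], [381.0, 237.0], [402.0, 236.0]]
0.005 [[387.0, 217.0], [410.0, 216.0], [385.0, 245.0], [407.0, 244.0]]
-0.012 [[393.0, 226.0], [418.0, 225.0], [391.0, 256.0], [415.0, 255.0]]
-0.03 [[401.0, 237.0], [428.0, 237.0], [398.0, 270.0], [424.0, 269.0]]
-0.051 [[413.0, 254.0], [442.0, 253.0], [408.0, 290.0], [437.0, 288.0]]
```

The wrist camera confirms the cup and mill positions. But all three views put the open fingertips about 12 mm behind the reported TCP, not 19 mm ahead. I'll partly close the jaws to see how the tips move.

Request:
{"op": "jog_arm", "data": {
  "targets": [
    [0,0,0,0,0,0,7.2],
    [0,0,0,0,0,0,7.2]
  ]
}}

```text
time: 7.4
position: [0.4349, 0.2666, 0.0531]
tool_rot: [1.548, -0.971, -1.581]
ft_force: [-0.6, 0.1, -0.6]
grip_width: 0.868
```

```bash
python3 - <<'E'
from tri import *
show()
im,d=get_image("wrist");cv2.imwrite("pics/w5.png",cv2.resize(im[190:310,180:450],None,fx=2.9,fy=2.9)[:,:,::-1])
im,d=get_image("top");cv2.imwrite("pics/t5.png",cv2.resize(im[200:320,140:300],None,fx=4.5,fy=4.5)[:,:,::-1])
E
```

```text
t 7.4 pos [0.4349 0.2666 0.0531] a -92.01 p 27.82 zz -0.0 q [-1.28  0.91  0.47  1.41  0.28  1.76  2.23] F [-0.6  0.1 -0.6] w 75.5
```

View pics/w5.png

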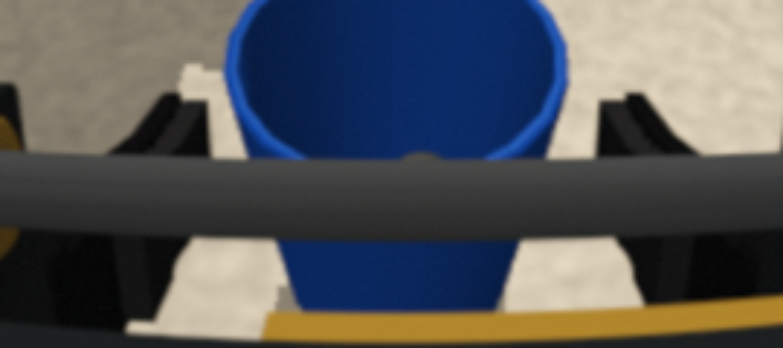

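View pics/t5.png

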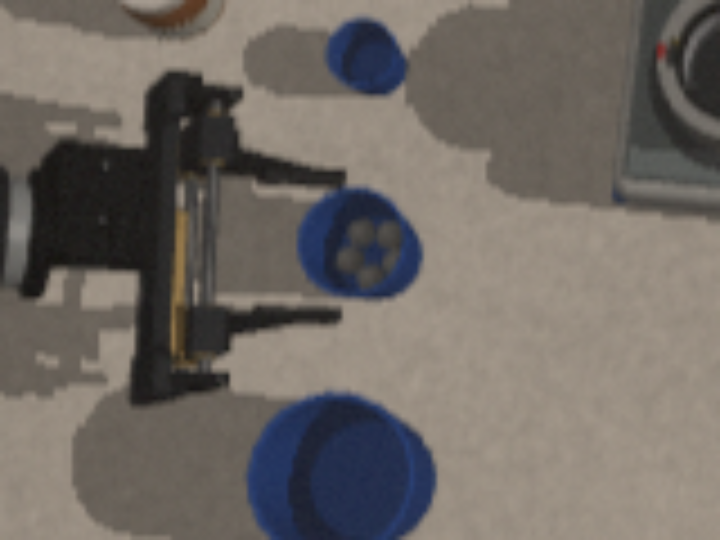

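```bash
python3 - <<'E'
from tri import *
D=np.load("pics/w2.npz");d=D["d"]
for u,v in [(396,227),(402,227),(410,227),(400,240),(410,270),(405,285),(235,228),(237,240),(320,258),(520,230),(320,330)]:
    o,r=wray(u,v,np.zeros(3),np.eye(3)); c=camera_info("wrist");T=np.array(c["mount"])
    ax=-T[:3,2]; X=o+r*d[v,u]/(r@ax); print(u,v,d[v,u].round(4),X.round(4))
E
```

```text
396 227 0.1691 [-0.0158  0.0101  0.044 ]
402 227 0.1661 [-0.0187  0.0111  0.0467]
410 227 0.1603 [-0.0241  0.013   0.0496]
400 240 0.1614 [-0.0248  0.0059  0.0444]
410 270 0.0836 [-0.0995  0.0277  0.0265]
405 285 0.2924 [ 0.086  -0.0895  0.087 ]
235 228 0.1652 [-0.0196  0.0109 -0.0452]
237 240 0.0 [-0.1754  0.0686  0.0005]
320 258 0.0818 [-0.1002  0.0324  0.001 ]
520 230 0.0801 [-0.1003  0.0389  0.0619]
320 330 0.0598 [-0.1242  0.0271  0.0009]
```

Request:
{"op": "jog_arm", "data": {
  "targets": [
    [0,0,0,0,0,0,8.7],
    [0,0,0,1,0,0,8.7],
    [0,0,0,1,0,0,8.7],
    [0,0,0,1.2,0,0,8.7],
    [0,0,0,0,0,0,8.7]
  ]
}}

```text
time: 8.12
position: [0.4336, 0.2365, 0.038]
tool_rot: [1.546, -0.973, -1.582]
ft_force: [-0.5, 0.7, 1.2]
grip_width: 1.001
```

```bash
python3 - <<'E'
from tri import *
show()
im,d=get_image("top");cv2.imwrite("pics/t6.png",cv2.resize(im[200:320,140:300],None,fx=4.5,fy=4.5)[:,:,::-1])
im,d=get_image("scene");cv2.imwrite("pics/s6.png",cv2.resize(im[130:200,340:440],None,fx=7,fy=7,interpolation=cv2.INTER_CUBIC)[:,:,::-1])
E
```

```text
t 8.12 pos [0.4336 0.2365 0.038 ] a -92.13 p 27.72 zz 0.001 q [-1.27  0.9   0.47  1.49  0.29  1.7   2.22] F [-0.5  0.7  1.2] w 87.1
```

View pics/t6.png

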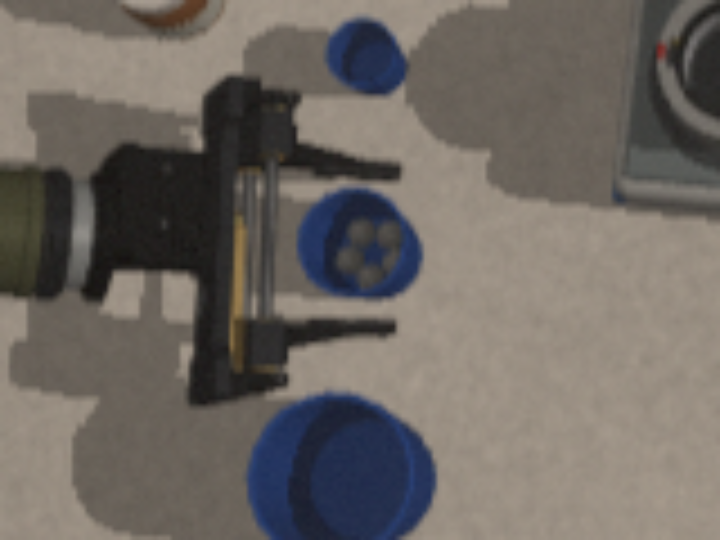

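View pics/s6.png

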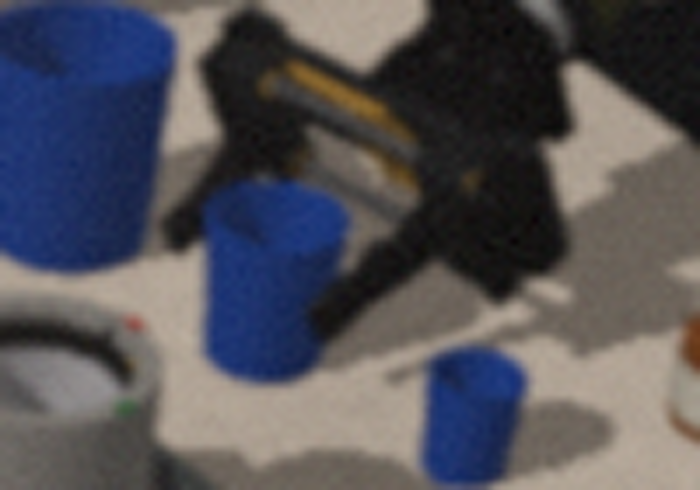

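Now the fingers straddle the cup past its centre, so I'll grip it there.

Request:
{"op": "jog_arm", "data": {
  "targets": [
    [0,0,0,0,0,0,5.5],
    [0,0,0,0,0,0,5.5],
    [0,0,0,0,0,0,5.5],
    [0,0,0,0,0,0,5.5],
    [0,0,0,0,0,0,5.5]
  ],
  "squeeze": 25
}}

```text
time: 8.85
position: [0.4344, 0.2383, 0.0384]
tool_rot: [1.549, -0.971, -1.581]
ft_force: [2.0, 0.2, 1.1]
grip_width: 0.718
```

```bash
python3 - <<'E'
from tri import *
show()
E
```

```text
t 8.85 pos [0.4344 0.2383 0.0384] a -91.97 p 27.83 zz -0.001 q [-1.27  0.9   0.47  1.48  0.29  1.7   2.22] F [2.  0.2 1.1] w 62.5
```

```bash
python3 - <<'E'
from fk import *
p,M,s=pose();np.savez("grasp.npz",p=p,M=M)
E
cat > pour.py <<'E'
from ik import *
g=np.load("grasp.npz");p0,M0=g["p"],g["M"];cup0=np.array([.4343,.2665,0])
# cup frame at grasp: z up, x = horizontal tool heading
a0=np.degrees(np.arctan2(M0[1,0],M0[0,0]))
C0=np.c_[[np.cos(np.radians(a0)),np.sin(np.radians(a0)),0],[-np.sin(np.radians(a0)),np.cos(np.radians(a0)),0],[0,0,1]]
rel_t=C0.T@(p0-cup0);rel_R=C0.T@M0   # tool in cup frame
def cupR(a,t):
    a,t=np.radians([a,t]);u=np.array([np.cos(a)*np.sin(t),np.sin(a)*np.sin(t),np.cos(t)])
    x=np.array([np.cos(a)*np.cos(t),np.sin(a)*np.cos(t),-np.sin(t)]);return np.c_[x,np.cross(u,x),u]
lip=np.array([.0335,0,.075])
def tool(a,t,L): # lip at L
    C=cupR(a,t);o=np.array(L)-C@lip;return o+C@rel_t,C@rel_R,o
E
cat > fit2.py <<'E'
from fk import *
from scipy.optimize import least_squares
E
python3 - <<'E'
from pour import *
print(a0,rel_t)
mouth=np.array([.5215,.0272,.135])
q0=get_state()["joint_positions"]
for a in [-92,-105,-115,-120,-130,-140,-60,-75]:
    h=np.array([np.cos(np.radians(a)),np.sin(np.radians(a)),0]);q=q0;r=[]
    for t in [0,30,60,80,95,105,115,125]:
        P,M,o=tool(a,t,mouth-.018*h+[0,0,.012 if t>60 else .03])
        q,e=ik(P,M,q,1e-4);r.append((t,round(e,3),q.round(2).tolist()))
    print(a,[x[:2] for x in r],r[0][2],r[-1][2],P.round(3))
E
```

```text
-91.96996102762954 [0.02817059 0.00102946 0.03835818]
-92 [(0, np.float64(0.0)), (30, np.float64(0.0)), (60, np.float64(0.0)), (80, np.float64(0.017)), (95, np.float64(0.062)), (105, np.float64(0.09)), (115, np.float64(0.117)), (125, np.float64(0.141))] [-1.08, 0.81, 0.56, 1.56, 0.46, 1.54, 2.4] [1.2, 1.04, -1.38, 1.64, 0.09, 1.28, 2.69] [0.524 0.072 0.172]
-105 [(0, np.float64(0.0)), (30, np.float64(0.0)), (60, np.float64(0.0)), (80, np.float64(0.0)), (95, np.float64(0.035)), (105, np.float64(0.066)), (115, np.float64(0.097)), (125, np.float64(0.126))] [-0.96, 0.89, 0.58, 1.39, 0.35, 1.7, 2.4] [1.31, 0.97, -1.38, 1.78, 0.05, 1.06, 2.69] [0.534 0.07  0.172]
-115 [(0, np.float64(0.0)), (30, np.float64(0.0)), (60, np.float64(0.0)), (80, np.float64(0.0)), (95, np.float64(0.02)), (105, np.float64(0.052)), (115, np.float64(0.085)), (125, np.float64(0.116))] [-0.86, 0.95, 0.59, 1.27, 0.28, 1.82, 2.37] [1.39, 0.92, -1.38, 1.88, 0.0, 0.88, 2.69] [0.541 0.068 0.172]
-120 [(0, np.float64(0.0)), (30, np.float64(0.0)), (60, np.float64(0.0)), (80, np.float64(0.0)), (95, np.float64(0.015)), (105, 
[... 712 characters left out ...]
, -0.0, 2.05, 2.33] [-1.1, -0.3, 1.15, 2.29, -0.52, 0.34, 2.69] [0.557 0.055 0.172]
-60 [(0, np.float64(0.0)), (30, np.float64(0.0)), (60, np.float64(0.055)), (80, np.float64(0.11)), (95, np.float64(0.148)), (105, np.float64(0.167)), (115, np.float64(0.181)), (125, np.float64(0.19))] [-1.29, 0.58, 0.47, 2.0, 0.82, 1.2, 2.28] [0.91, 1.22, -1.38, 1.32, 0.15, 1.79, 2.69] [0.5   0.067 0.172]
-75 [(0, np.float64(0.0)), (30, np.float64(0.0)), (60, np.float64(0.008)), (80, np.float64(0.064)), (95, np.float64(0.105)), (105, np.float64(0.129)), (115, np.float64(0.15)), (125, np.float64(0.166))] [-1.18, 0.69, 0.49, 1.79, 0.65, 1.36, 2.34] [1.05, 1.13, -1.38, 1.47, 0.13, 1.55, 2.69] [0.511 0.071 0.172]
```

```bash
cat > pour.py <<'E'
from ik import *
g=np.load("grasp.npz");p0,M0=g["p"],g["M"];cup0=np.array([.4343,.2665,0])
a0=np.degrees(np.arctan2(M0[1,0],M0[0,0]))
rad=np.radians
C0=Rz(rad(a0));rel_t=C0.T@(p0-cup0);rel_R=C0.T@M0
def cupR(a,b,t):
    k=np.array([-np.sin(rad(b)),np.cos(rad(b)),0]);return R.from_rotvec(k*rad(t)).as_matrix()@Rz(rad(a))
def tool(a,b,t,L): # pour-side lip at L
    C=cupR(a,b,t);T=cupR(0,b,t);l=T@np.array([.0335*np.cos(rad(b)),.0335*np.sin(rad(b)),.075])
    o=np.array(L)-l;return o+C@rel_t,C@rel_R,o
box=np.array([[x,y,z] for x in (-.083,-.25) for y in (-.0375,.0375) for z in (-.095,.095)]+[[-.177,.085,0.03],[-.177,.085,-.03]])
E
python3 - <<'E'
from pour import *
mouth=np.array([.5215,.0272,.135])
q0=get_state()["joint_positions"]
for a in [-60,-92,-120,-140]:
  for b in range(-180,180,30):
    hb=np.array([np.cos(rad(b)),np.sin(rad(b)),0]);q=q0;E=[];mz=9
    for t in [0,40,80,100,118]:
        P,M,o=tool(a,b,t,mouth-.018*hb+[0,0,.012 if t>60 else .03])
        q,e=ik(P,M,q,1e-4);E.append(round(e,3));
        if t>60: mz=min(mz,(P+box@M.T)[:,2].min())
        if e>.01: break
    if max(E)<.01: print(a,b,E,q.round(2),"minz",mz.round(3),np.minimum(q-lo,hi-q).min().round(2),(P+box@M.T)[:,:3].min(0).round(2),(P+box@M.T).max(0).round(2))
E
```

```text
-60 -180 [np.float64(0.0), np.float64(0.0), np.float64(0.0), np.float64(0.0), np.float64(0.0)] [-1.38  1.73  0.94  1.65  0.65  1.52  0.44] minz -0.026 0.3 [ 0.42  0.   -0.03] [0.6  0.26 0.24]
-60 -150 [np.float64(0.0), np.float64(0.0), np.float64(0.0), np.float64(0.0), np.float64(0.0)] [-1.52  1.26  0.61  2.26  1.33  1.15 -0.57] minz 0.04 0.19 [0.31 0.01 0.04] [0.55 0.21 0.28]
-60 90 [np.float64(0.0), np.float64(0.0), np.float64(0.0), np.float64(0.0), np.float64(0.0)] [-1.07  2.06  0.69  1.87  1.16  1.88  2.29] minz -0.055 0.03 [ 0.33 -0.05 -0.05] [0.59 0.1  0.18]
-60 150 [np.float64(0.0), np.float64(0.0), np.float64(0.0), np.float64(0.0), np.float64(0.0)] [-1.03  2.03  1.12  1.34  0.67  1.96  1.09] minz -0.054 0.06 [ 0.48 -0.05 -0.05] [0.64 0.2  0.19]
-92 -180 [np.float64(0.0), np.float64(0.0), np.float64(0.0), np.float64(0.0), np.float64(0.0)] [-1.65  1.54  1.14  1.89  0.42  1.04  0.48] minz 0.046 0.1 [0.38 0.05 0.05] [0.59 0.24 0.28]
-92 150 [np.float64(0.0), np.float64(0.0), np.float64(0.0), np.float64(0.0), np.float64(0.0)] [-1.16  1.79  1.13  1.35  0.44  1.82  0.89] minz -0.023
[... 293 characters left out ...]
.float64(0.0), np.float64(0.0)] [-1.3   1.56  1.17  1.48  0.29  1.58  0.72] minz 0.04 0.07 [0.46 0.04 0.04] [0.63 0.25 0.28]
-140 -180 [np.float64(0.005), np.float64(0.0), np.float64(0.0), np.float64(0.0), np.float64(0.0)] [-1.79  0.76  1.23  2.3   1.05  0.53 -0.12] minz 0.125 0.01 [ 0.33 -0.03  0.13] [0.56 0.23 0.35]
-140 -90 [np.float64(0.004), np.float64(0.0), np.float64(0.0), np.float64(0.0), np.float64(0.0)] [ 0.84  1.33 -1.27  1.2   0.06  1.98  2.69] minz 0.111 0.0 [ 0.48 -0.16  0.11] [0.74 0.07 0.34]
-140 150 [np.float64(0.0), np.float64(0.0), np.float64(0.0), np.float64(0.0), np.float64(0.0)] [-1.42  1.38  1.23  1.63  0.21  1.36  0.63] minz 0.09 0.01 [0.44 0.06 0.09] [0.62 0.24 0.3 ]
```

```bash
cat >> pour.py <<'E'
def dense(x0,x1,y0,y1,z0,z1):
    G=np.meshgrid(np.linspace(x0,x1,6),np.linspace(y0,y1,4),np.linspace(z0,z1,9),indexing="ij");return np.stack(G,-1).reshape(-1,3)
pts=np.vstack([dense(-.25,-.083,-.0375,.0375,-.095,.095),dense(-.083,-.013,-.01,.01,-.058,.058),dense(-.2,-.16,.04,.085,-.03,.03),dense(-.45,-.25,-.045,.045,-.045,.045)])
mm=np.array([.5215,.0272]);myaw=8.6
def height(X):
    d=(X[:,:2]-mm)@Rz(rad(myaw))[:2,:2]
    h=np.zeros(len(X));h[(d[:,0]>-.085)&(d[:,0]<.145)&(np.abs(d[:,1])<.08)]=.09;h[np.hypot(d[:,0],d[:,1])<.05]=.135
    h[np.hypot(X[:,0]-.294,X[:,1]-.271)<.052]=.112
    h[np.hypot(X[:,0]-.555,X[:,1]-.267)<.027]=.055;h[np.hypot(X[:,0]-.609,X[:,1]-.393)<.035]=.08;h[np.hypot(X[:,0]-.703,X[:,1]-.347)<.038]=.155
    return h
def clear(P,M):
    X=P+pts@M.T;return (X[:,2]-height(X)).min()
E
python3 - <<'E'
from pour import *
mouth=np.array([.5215,.0272,.135])
q0=get_state()["joint_positions"]
for a in [-80,-95,-110,-120,-130]:
  for b in range(-210,-130,10):
    hb=np.array([np.cos(rad(b)),np.sin(rad(b)),0]);q=q0;E=[];mz=[];mar=9
    for t in [0,40,80,95,110]:
        P,M,o=tool(a,b,t,mouth-.018*hb+[0,0,.015 if t>60 else .03])
        q,e=ik(P,M,q,1e-4);E.append(round(e,3));mar=min(mar,np.minimum(q-lo,hi-q).min())
        mz.append(clear(P,M).round(3))
        if e>.01: break
    if max(E)<.01: print(a,b,q.round(2),"clr",*mz,"mar",mar.round(2))
E
```

```text
-80 -210 [-1.14  1.81  1.04  1.4   0.58  1.82  1.01] clr -0.009 -0.045 -0.1 -0.143 -0.189 mar 0.2
-80 -200 [-1.26  1.71  1.01  1.5   0.56  1.65  0.82] clr -0.009 -0.045 -0.08 -0.089 -0.118 mar 0.23
-80 -190 [-1.42  1.65  1.05  1.65  0.51  1.41  0.71] clr -0.009 -0.043 -0.065 -0.068 -0.072 mar 0.19
-80 -180 [-1.57  1.56  1.06  1.83  0.53  1.16  0.57] clr -0.009 -0.039 -0.053 -0.058 -0.067 mar 0.18
-80 -170 [-1.72  1.48  1.1   2.03  0.59  0.86  0.43] clr -0.009 -0.015 -0.042 -0.048 -0.054 mar 0.14
-80 -160 [-1.65  1.11  0.85  2.24  1.18  0.88 -0.15] clr -0.009 -0.016 -0.016 -0.042 -0.048 mar 0.21
-80 -150 [-1.85  1.26  1.24  2.45  1.79  0.33 -0.72] clr -0.009 -0.016 -0.016 -0.01 -0.003 mar 0.0
-95 -210 [-1.19  1.69  1.06  1.41  0.48  1.74  0.93] clr -0.009 -0.044 -0.077 -0.112 -0.112 mar 0.18
-95 -200 [-1.35  1.62  1.09  1.56  0.43  1.52  0.82] clr -0.009 -0.041 -0.056 -0.062 -0.079 mar 0.15
-95 -190 [-1.42  1.39  0.95  1.73  0.59  1.35  0.54] clr -0.009 -0.018 -0.05 -0.05 -0.064 mar 0.23
-95 -180 [-1.65  1.42  1.15  1.93  0.45  0.97  0.6 ] clr -0.009 -0.016 -0.039 -0.046 -0.051 mar 0.
[... 1408 characters left out ...]
0.0
-130 -210 [-1.35  1.39  1.17  1.56  0.26  1.46  0.78] clr -0.009 -0.016 -0.016 -0.042 -0.048 mar 0.07
-130 -200 [-1.51  1.28  1.21  1.76  0.27  1.18  0.72] clr -0.009 -0.016 -0.016 -0.01 -0.003 mar 0.03
-130 -190 [-1.55  0.93  1.02  1.97  0.64  1.    0.36] clr -0.009 -0.014 -0.015 -0.01 -0.002 mar 0.1
-130 -180 [-1.75  0.85  1.24  2.17  0.7   0.64  0.37] clr -0.009 -0.012 -0.012 -0.007 0.005 mar 0.0
-130 -170 [-1.53  0.31  0.86  2.35  1.41  0.78 -0.12] clr -0.009 -0.008 -0.008 0.007 0.013 mar 0.07
-130 -160 [ 0.97 -0.14 -1.38  2.45  1.78  0.42 -0.14] clr -0.009 0.002 0.005 0.011 0.017 mar 0.0
-130 -150 [-0.85 -0.18  0.77  2.45  2.59  0.09 -0.48] clr -0.009 0.013 0.015 0.021 0.026 mar 0.0
```

```bash
cat > pourf.py <<'E'
import pour as PP
from pour import *
F=np.diag([1.,-1,-1])
def toolf(a,b,t,L):
    P,M,o=tool(a,b,t,L);return P,M@F,o
E
python3 - <<'E'
from pourf import *
mouth=np.array([.5215,.0272,.135])
q0=get_state()["joint_positions"].copy();q0[6]-=np.pi
print("grasp flipped",ik(p0,M0@F,q0,1e-4), "clr",clear(p0,M0@F))
for a in [-60,-75,-92,-105,-120]:
  for b in [a-20,a,a+20]:
    hb=np.array([np.cos(rad(b)),np.sin(rad(b)),0]);q=q0;E=[];mz=[];mar=9
    for t in [0,30,60,80,95,110,120]:
        P,M,o=toolf(a,b,t,mouth-.018*hb+[0,0,.012 if t>60 else .08])
        q,e=ik(P,M,q,1e-4);E.append(round(e,3));mar=min(mar,np.minimum(q-lo,hi-q).min())
        mz.append(clear(P,M).round(3))
        if t==0:qa=q
    print(a,b,max(E),qa.round(2),q.round(2),"clr",*mz,"mar",mar.round(2))
E
```

```text
grasp flipped (array([-1.23604993,  0.99254832,  0.45635663,  1.36964798,  0.27225134,
        1.71294664, -0.91841172]), np.float64(8.954858525371692e-09)) clr 0.03554240869287725
-60 -80 0.0 [-1.3   0.51  0.51  1.95  0.83  1.27 -0.76] [ 0.09  0.61  0.74  1.88 -1.11  1.78  1.42] clr 0.041 0.056 0.068 0.012 0.018 0.023 0.022 mar 0.19
-60 -60 0.0 [-1.34  0.5   0.53  1.98  0.82  1.27 -0.78] [ 0.25  0.71  0.2   1.44 -0.65  1.9   1.07] clr 0.041 0.064 0.079 0.02 0.026 0.031 0.033 mar 0.15
-60 -40 0.023 [-1.35  0.48  0.52  2.02  0.82  1.27 -0.8 ] [ 0.46  0.93 -0.68  1.19 -0.    2.05  0.6 ] clr 0.041 0.055 0.068 0.011 0.017 0.022 0.026 mar 0.0
-75 -95 0.0 [-1.2   0.64  0.55  1.74  0.65  1.41 -0.71] [ 0.08  0.51  0.78  2.06 -1.22  1.64  1.37] clr 0.041 0.056 0.068 0.012 0.018 0.023 0.022 mar 0.26
-75 -75 0.0 [-1.22  0.62  0.55  1.77  0.65  1.42 -0.73] [ 0.15  0.67  0.48  1.59 -0.85  1.87  1.08] clr 0.041 0.064 0.079 0.02 0.026 0.031 0.033 mar 0.18
-75 -55 0.0 [-1.24  0.6   0.54  1.81  0.65  1.42 -0.75] [ 0.33  0.85 -0.23  1.2  -0.31  2.05  0.7 ] clr 0.041 0.055 0.068 0.011 0.017 0.022 0.026
[... 711 characters left out ...]
2 -1.08  1.61  0.96] clr 0.041 0.064 0.079 0.02 0.026 0.031 0.033 mar 0.29
-105 -85 0.0 [-0.99  0.82  0.6   1.41  0.38  1.75 -0.72] [ 0.19  0.74  0.35  1.46 -0.77  1.95  0.75] clr 0.041 0.055 0.068 0.011 0.017 0.022 0.026 mar 0.1
-120 -140 0.034 [-0.8   0.93  0.61  1.18  0.28  1.93 -0.73] [-1.   -0.3   1.24  2.45 -1.56  0.31  0.91] clr 0.041 0.056 0.068 0.012 0.018 0.023 0.022 mar 0.0
-120 -120 0.0 [-0.82  0.93  0.61  1.2   0.27  1.94 -0.75] [ 0.13  0.4   0.66  2.09 -1.2   1.46  0.91] clr 0.041 0.064 0.079 0.02 0.026 0.031 0.033 mar 0.11
-120 -100 0.0 [-0.84  0.91  0.61  1.23  0.26  1.93 -0.77] [ 0.24  0.67  0.39  1.61 -0.88  1.83  0.7 ] clr 0.041 0.055 0.068 0.011 0.017 0.022 0.026 mar 0.12
```

```bash
python3 - <<'E'
from pourf import *
p,M,s=pose()
ps=[(p,M)]*3
b=p-M[:,0]*.08
for k in range(1,5): ps.append((p-M[:,0]*.02*k,M))
n=17
for k in range(1,n+1):
    up=.06*min(1,k/5,(n-k)/5)
    ps.append((b+[0,0,up],M@R.from_rotvec([np.pi*k/n,0,0]).as_matrix()))
rows(ps,8.7)
q=s["joint_positions"].copy();q[6]-=np.pi;print(ik(b,M@F,q,1e-4))
E
```

```text
[[0, 0, 0, 0, 0, 0, 8.7], [0, 0, 0, 0, 0, 0, 8.7], [0, 0, 0, 0, 0, 0, 8.7], [0, 0, 0, -2, 0, -0, 8.7], [0, 0, 0, -2, -0, 0, 8.7], [0, 0, 0, -2, -0, 0, 8.7], [0, 0, 0, -2, -0, 0, 8.7], [10.6, -0, -0, -0.56, 1.06, -0, 8.7], [10.6, 0, -0, -0.56, 1.04, -0.2, 8.7], [10.6, -0, -0, -0.56, 0.99, -0.38, 8.7]]
[[10.6, 0, -0, -0.56, 0.9, -0.56, 8.7], [10.5, 0, -0, -0.56, 0.79, -0.72, 8.7], [10.6, 0, -0, -0, -0, 0, 8.7], [10.6, 0, 0, -0, -0, 0, 8.7], [10.6, 0, -0, -0, -0, 0, 8.7], [10.6, 0, -0, -0, -0, 0, 8.7], [10.6, -0, 0, -0, -0, 0, 8.7], [10.6, 0, -0, -0, -0, 0, 8.7], [10.6, 0, -0, -0, -0, 0, 8.7], [10.5, 0, -0, 0.56, 0.64, 0.85, 8.7]]
[[10.6, 0, -0, 0.56, 0.78, 0.71, 8.7], [10.6, -0, -0, 0.56, 0.91, 0.56, 8.7], [10.6, -0, -0, 0.56, 0.99, 0.38, 8.7], [10.6, -0, -0, 0.56, 1.04, 0.2, 8.7]]
end [0.4368 0.309  0.0757] err 0.0 0.0
(array([-1.2516263 ,  1.01173379,  0.44970163,  1.20505725,  0.26169246,
        1.86591067, -0.89693596]), np.float64(2.3470441363130955e-08))
```

The wrist's roll limit (j7) would block the pour with this grasp, so I'll release and regrasp with the hand rolled half a turn.

Request:
{"op": "jog_arm", "data": {
  "targets": [
    [0,0,0,0,0,0,8.7],
    [0,0,0,0,0,0,8.7],
    [0,0,0,0,0,0,8.7],
    [0,0,0,0,0,0,8.7],
    [0,0,0,-2,0,0,8.7],
    [0,0,0,-2,0,0,8.7],
    [0,0,0,-2,0,0,8.7],
    [0,0,0,-2,0,0,8.7]
  ]
}}

```text
time: 9.85
position: [0.4363, 0.3094, 0.0757]
tool_rot: [1.548, -0.971, -1.582]
ft_force: [-0.3, -0.2, -0.3]
grip_width: 0.998
```

Request:
{"op": "jog_arm", "data": {
  "targets": [
    [10.6,0,0,-0.6,1.1,0,8.7],
    [10.6,0,0,-0.6,1.0,-0.2,8.7],
    [10.6,0,0,-0.6,1.0,-0.4,8.7],
    [10.6,0,0,-0.6,0.9,-0.6,8.7],
    [10.5,0,0,-0.6,0.8,-0.7,8.7],
    [10.6,0,0,0,0,0,8.7],
    [10.6,0,0,0,0,0,8.7],
    [10.6,0,0,0,0,0,8.7],
    [10.6,0,0,0,0,0,8.7],
    [10.6,0,0,0,0,0,8.7]
  ]
}}

```text
time: 11.1
position: [0.4366, 0.3106, 0.1366]
tool_rot: [-1.736, 1.93, 0.18]
ft_force: [-0.3, -0.1, 0.3]
grip_width: 1.001
```

```bash
python3 - <<'E'
from pourf import *
show();print(proj("top",get_state()["position"]))
E
```

```text
t 11.1 pos [0.4366 0.3106 0.1366] a -92.03 p 27.82 zz -0.849 q [-1.54  1.05  0.96  1.3   0.03  1.87  0.69] F [-0.3 -0.1  0.3] w 87.1
[[195.29677862 250.38486626]]
```

Request:
{"op": "jog_arm", "data": {
  "targets": [
    [10.6,0,0,0,0,0,8.7],
    [10.6,0,0,0,0,0,8.7],
    [10.5,0,0,0.6,0.6,0.9,8.7],
    [10.6,0,0,0.6,0.8,0.7,8.7],
    [10.6,0,0,0.6,0.9,0.6,8.7],
    [10.6,0,0,0.6,1.0,0.4,8.7],
    [10.6,0,0,0.6,1.0,0.2,8.7],
    [0,0,0,0,0,0,8.7]
  ]
}}

```text
time: 12.1
position: [0.4373, 0.3087, 0.0747]
tool_rot: [-0.825, 1.421, -0.871]
ft_force: [-0.6, 0.7, 0.5]
grip_width: 0.999
```

```bash
python3 - <<'E'
from pourf import *
show()
im,d=get_image("top");cv2.imwrite("pics/t7.png",cv2.resize(im[200:320,140:300],None,fx=4.5,fy=4.5)[:,:,::-1])
P=cloud("top",d);hsv=cv2.cvtColor(im,cv2.COLOR_RGB2HSV)
m=((hsv[...,0]>100)&(hsv[...,0]<130)&(hsv[...,1]>100)&(P[...,2]>.065)&(P[...,2]<.09)).astype(np.uint8);m[:235]=0;m[275:]=0;m[:,:190]=0;m[:,250:]=0
v,u=np.nonzero(m);h=cv2.convexHull(np.c_[u,v])[:,0].astype(float);w=onplane("top",h[:,0],h[:,1],.075)
print("cuprim",len(u),circ(w[:,:2]))
p,M,s=pose();rows(lin(4,p0,M0@F),8.7)
E
```

```text
t 12.1 pos [0.4373 0.3087 0.0747] a -92.04 p 27.72 zz -0.003 q [-1.62  1.29  1.2   1.31 -0.22  1.82 -0.46] F [-0.6  0.7  0.5] w 86.9
cuprim 102 (np.float64(0.434146004504771), np.float64(0.2652024255769887), np.float64(0.032448491392591594))
[[0.1, -0, 0, 1.99, 0, -0.02, 8.7], [0, -0, 0, 1.99, 0, -0.02, 8.7], [0.1, -0, 0.1, 2, 0, -0.01, 8.7], [0, -0, -0, 1.99, 0, -0.02, 8.7]]
end [0.4344 0.2383 0.0384] err 0.0001 0.07
```

View pics/t7.png

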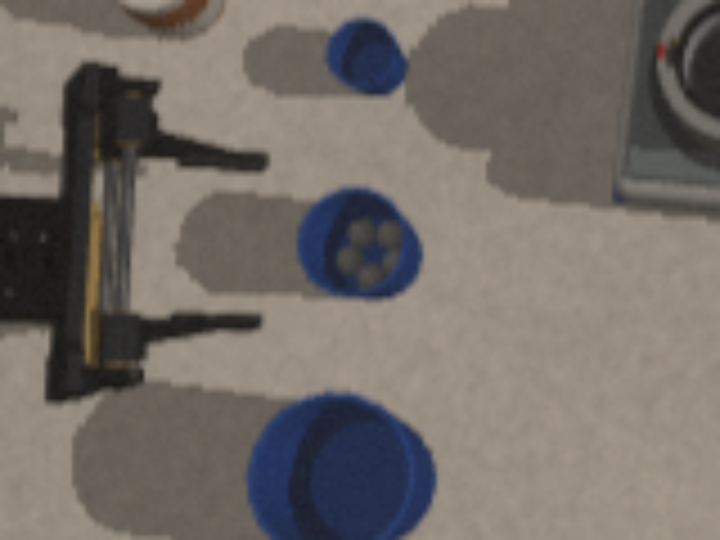

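Request:
{"op": "jog_arm", "data": {
  "targets": [
    [0,0,0,2,0,0,8.7],
    [0,0,0,2,0,0,8.7],
    [0,0,0,2,0,0,8.7],
    [0,0,0,2,0,-0.1,8.7],
    [0,0,0,0,0,0,5.5],
    [0,0,0,0,0,0,5.5],
    [0,0,0,0,0,0,5.5],
    [0,0,0,0,0,0,5.5],
    [0,0,0,0,0,0,5.5]
  ],
  "squeeze": 25
}}

```text
time: 13.28
position: [0.435, 0.2388, 0.0389]
tool_rot: [-0.822, 1.417, -0.87]
ft_force: [1.5, 2.6, 1.7]
grip_width: 0.721
```

```bash
python3 - <<'E'
from pourf import *
show();p,M,s=pose();np.savez("graspf.npz",p=p,M=M)
rows(lin(4,p+[0,0,.12],M),5.5)
E
```

```text
t 13.28 pos [0.435  0.2388 0.0389] a -91.89 p 27.84 zz 0.001 q [-1.66  1.29  1.19  1.5  -0.23  1.66 -0.45] F [1.5 2.6 1.7] w 62.7
[[0, 0, 0, -1.4, -2.65, 0, 5.5], [0, 0, 0, -1.4, -2.66, 0.01, 5.5], [0, 0, 0, -1.4, -2.65, -0, 5.5], [0, 0, 0, -1.4, -2.65, 0, 5.5]]
end [0.4349 0.2387 0.1588] err 0.0 0.0
```

Request:
{"op": "jog_arm", "data": {
  "targets": [
    [0,0,0,-0.3,-0.5,0,5.5],
    [0,0,0,-0.7,-1.3,0,5.5],
    [0,0,0,-1.4,-2.7,0,5.5],
    [0,0,0,-1.4,-2.7,0,5.5],
    [0,0,0,-1.4,-2.7,0,5.5],
    [0,0,0,-0.7,-1.3,0,5.5]
  ]
}}

```text
time: 14.02
position: [0.4345, 0.2377, 0.1668]
tool_rot: [-0.819, 1.419, -0.871]
ft_force: [-0.1, -0.8, -2.2]
grip_width: 0.721
```

```bash
python3 - <<'E'
from pourf import *
show()
im,d=get_image("scene");cv2.imwrite("pics/s8.png",cv2.resize(im[60:220,280:480],None,fx=3.8,fy=3.8,interpolation=cv2.INTER_CUBIC)[:,:,::-1])
E
```

```text
t 14.03 pos [0.4345 0.2377 0.1668] a -92.05 p 27.94 zz 0.001 q [-1.66  1.07  1.21  1.48 -0.03  1.77 -0.42] F [-0.1 -0.8 -2.2] w 62.7
```

View pics/s8.png

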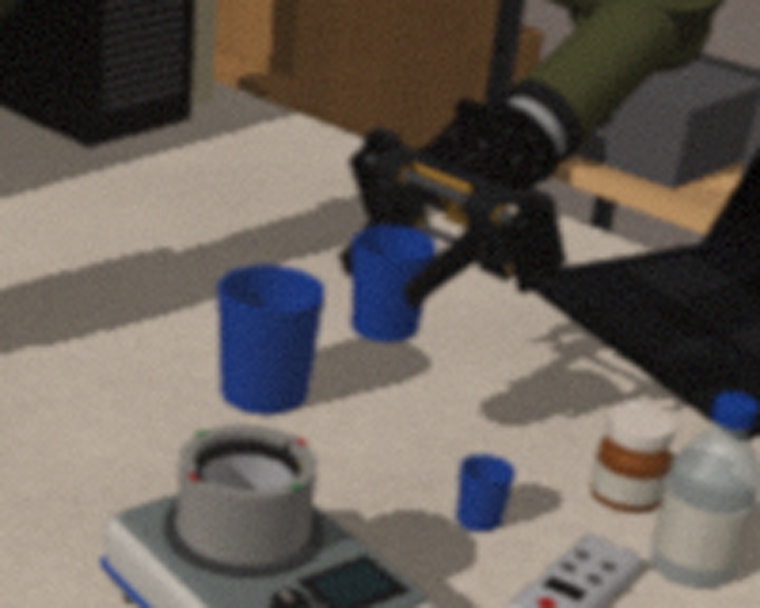

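```bash
cat > pourg.py <<'E'
import pour as PP
from pour import *
_g=np.load("graspf.npz");PP.rel_t=C0.T@(_g["p"]-cup0);PP.rel_R=C0.T@_g["M"]
mouth=np.array([.5215,.0272,.135])
E
python3 - <<'E'
from pourg import *
p,M,s=pose();q=s["joint_positions"]
b=-92
hb=np.array([np.cos(rad(b)),np.sin(rad(b)),0])
for t,back,z in [(0,.03,.09),(30,.02,.05),(60,.018,.02),(75,.018,.012),(90,.018,.012),(105,.018,.012),(120,.018,.012),(130,.018,.012)]:
    P,N,o=PP.tool(a0,b,t,mouth-back*hb+[0,0,z]);q,e=ik(P,N,q,1e-3);print(t,P.round(3),e.round(3),q.round(2),clear(P,N).round(3),o.round(3))
P,N,o=PP.tool(a0,b,0,mouth-.03*hb+[0,0,.09])
rows(lin(8,P,N),5.5)
E
```

```text
0 [0.524 0.063 0.189] 0.0 [-1.4   1.06  1.24  1.52  0.06  1.51 -0.27] 0.057 [0.524 0.091 0.15 ]
30 [0.525 0.07  0.157] 0.0 [-1.33  0.7   1.24  1.63 -0.11  1.35 -0.15] 0.034 [0.525 0.114 0.137]
60 [0.525 0.079 0.142] 0.0 [-1.09  0.41  1.19  1.75 -0.36  1.25  0.15] 0.02 [0.525 0.127 0.147]
75 [0.525 0.082 0.143] 0.0 [-0.84  0.36  1.12  1.78 -0.56  1.3   0.41] 0.019 [0.525 0.126 0.16 ]
90 [0.525 0.081 0.153] 0.0 [-0.54  0.4   1.03  1.79 -0.78  1.45  0.69] 0.025 [0.525 0.12  0.181]
105 [0.525 0.079 0.162] 0.0 [-0.24  0.52  0.93  1.79 -0.95  1.66  0.92] 0.03 [0.524 0.109 0.199]
120 [0.525 0.074 0.17 ] 0.0 [-0.01  0.66  0.81  1.77 -1.07  1.86  1.09] 0.034 [0.524 0.093 0.214]
130 [0.525 0.069 0.175] 0.0 [ 0.12  0.77  0.73  1.75 -1.12  1.98  1.18] 0.035 [0.523 0.081 0.221]
[[-0, -0, -0, 1.77, -1.23, 1.2, 5.5], [-0, -0, -0, 1.78, -1.24, 1.2, 5.5], [-0, -0, -0, 1.77, -1.23, 1.19, 5.5], [-0.1, -0.1, -0.1, 1.77, -1.24, 1.2, 5.5], [0, 0, 0, 1.78, -1.23, 1.2, 5.5], [0, 0, 0, 1.78, -1.23, 1.19, 5.5], [-0, 0, -0, 1.77, -1.23, 1.19, 5.5], [-0, -0, -0, 1.78, -1.24, 1.19, 5.5]]
end [0.5243 0.0629 0.1889] err 0.0001 0.03
```

Request:
{"op": "jog_arm", "data": {
  "targets": [
    [0,0,0,1.2,-1.6,0.8,5.5],
    [0,0,0,1.8,-1.3,1.2,5.5],
    [0,0,0,1.8,-1.2,1.2,5.5],
    [0,0,0,1.8,-1.2,1.2,5.5],
    [0,0,0,1.8,-1.2,1.2,5.5],
    [0,0,0,1.8,-1.2,1.2,5.5],
    [0,0,0,1.8,-1.2,1.2,5.5],
    [0,0,0,1.8,-1.2,1.2,5.5],
    [0,0,0,0.4,0.2,0.3,5.5]
  ]
}}

```text
time: 15.2
position: [0.5234, 0.0604, 0.1869]
tool_rot: [-0.819, 1.42, -0.874]
ft_force: [-0.5, 0.5, -1.5]
grip_width: 0.721
```

```bash
python3 - <<'E'
from pourg import *
show()
p,M,s=pose();q=s["joint_positions"]
b=-92
hb=np.array([np.cos(rad(b)),np.sin(rad(b)),0])
ps=[]
for k in range(1,8):
    t=75*k/7; z=.09+(.014-.09)*min(1,t/60); back=.03-.012*min(1,t/30)
    P,N,o=PP.tool(a0,b,t,mouth-back*hb+[0,0,z]);ps.append((P,N))
rows(ps,5.5)
im,d=get_image("scene");cv2.imwrite("pics/s9.png",cv2.resize(im[60:260,260:460],None,fx=3,fy=3,interpolation=cv2.INTER_CUBIC)[:,:,::-1])
E
```

```text
t 15.2 pos [0.5234 0.0604 0.1869] a -92.21 p 27.83 zz 0.001 q [-1.48  0.94  1.22  1.65  0.15  1.5  -0.34] F [-0.5  0.5 -1.5] w 62.7
[[-0.1, -0.3, 10.7, 0.02, 1.1, 0.09, 5.5], [-0, 0, 10.7, 0.52, 0.96, -0, 5.5], [0, 0.1, 10.7, 0.58, 0.78, -0, 5.5], [0, -0, 10.7, 0.51, 0.84, -0, 5.5], [0, -0, 10.7, 0.62, 0.6, -0, 5.5], [0, -0, 10.7, 0.14, 0.28, -0, 5.5], [0, -0.1, 10.7, -0.67, 0.16, -0, 5.5]]
end [0.5251 0.0815 0.1453] err 0.0001 0.13
```

View pics/s9.png

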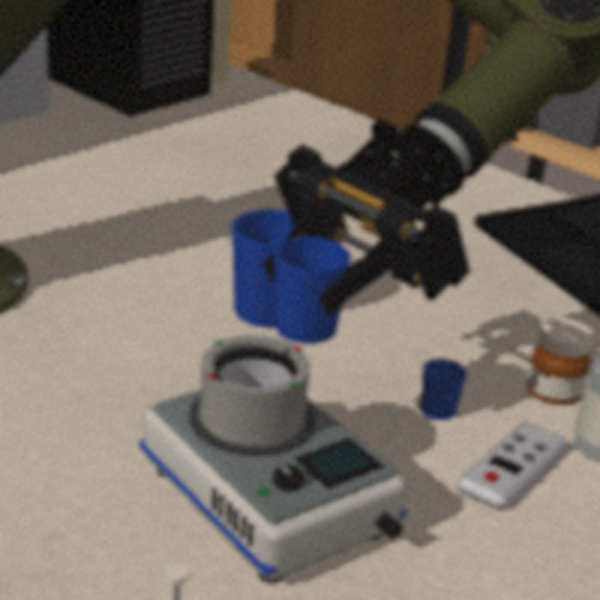

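Request:
{"op": "jog_arm", "data": {
  "targets": [
    [0,0,10.7,0,1.1,0.1,5.5],
    [0,0,10.7,0.5,1.0,0,5.5],
    [0,0,10.7,0.6,0.8,0,5.5],
    [0,0,10.7,0.5,0.8,0,5.5],
    [0,0,10.7,0.6,0.6,0,5.5],
    [0,0,10.7,0.1,0.3,0,5.5],
    [0,0,6,-0.4,0.1,0,5.5],
    [0,0,0,0,0,0,5.5]
  ]
}}

```text
time: 16.25
position: [0.5249, 0.0815, 0.1428]
tool_rot: [0.141, 1.565, 0.079]
ft_force: [0.2, 0.3, -1.6]
grip_width: 0.721
```

```bash
python3 - <<'E'
from pourg import *
show()
im,d=get_image("scene");cv2.imwrite("pics/s10.png",cv2.resize(im[60:260,260:460],None,fx=3,fy=3,interpolation=cv2.INTER_CUBIC)[:,:,::-1])
im,d=get_image("top");cv2.imwrite("pics/t10.png",cv2.resize(im[160:260,240:370],None,fx=5,fy=5,interpolation=cv2.INTER_CUBIC)[:,:,::-1])
b=-92
hb=np.array([np.cos(rad(b)),np.sin(rad(b)),0])
# current tilt & lip
p,M,s=pose();C=M@PP.rel_R.T;u=C[:,2];t=np.degrees(np.arccos(u[2]));o=p-C@PP.rel_t
print("tilt",t,"lip-mouth",(o+C@[.0335,0,.075]-mouth).round(4))
ps=[]
for tt in range(78,123,4):
    P,N,o=PP.tool(a0,b,tt,mouth-.018*hb+[0,0,.014]);ps.append((P,N))
rows(ps,5.5)
E
```

```text
t 16.25 pos [0.5249 0.0815 0.1428] a 87.73 p 82.0 zz -0.0 q [-1.17  0.18  1.17  1.89 -0.33  1.2   0.08] F [ 0.2  0.3 -1.6] w 62.7
tilt 70.05511529215666 lip-mouth [0.0004 0.022  0.014 ]
[[0.1, -0.2, 7.9, -0.55, -0.26, 0.05, 5.5], [-0, 0, 4, -0.24, 0.07, -0, 5.5], [0, 0, 4, -0.25, 0.07, -0, 5.5], [0, 0, 4, -0.24, 0.07, -0, 5.5], [0, 0, 4, -0.25, 0.08, -0, 5.5], [0, 0, 4, -0.24, 0.07, -0, 5.5], [0, 0, 4, -0.24, 0.07, -0, 5.5], [0.1, 0, 4, -0.25, 0.08, -0, 5.5], [-0, 0, 4, -0.24, 0.07, -0, 5.5], [-0, 0, 4, -0.25, 0.07, 0, 5.5]]
[[-0, 0.1, 4, -0.24, 0.08, 0, 5.5], [-0, -0, 4, -0.25, 0.07, 0, 5.5]]
end [0.5247 0.0727 0.1731] err 0.0 0.07
```

View pics/s10.png

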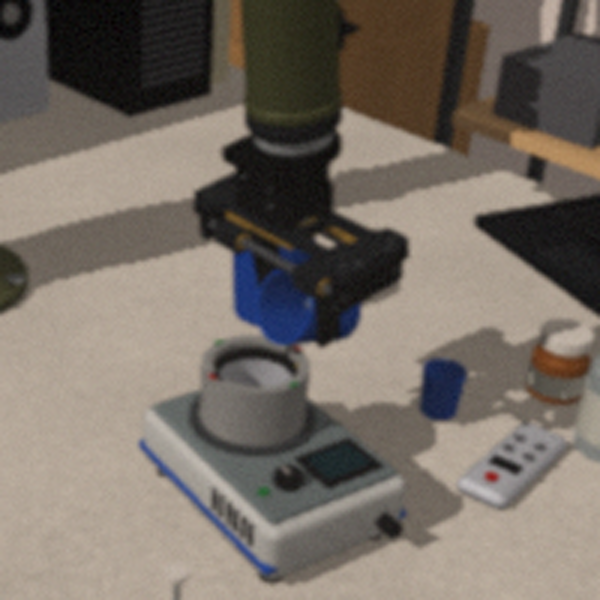

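View pics/t10.png

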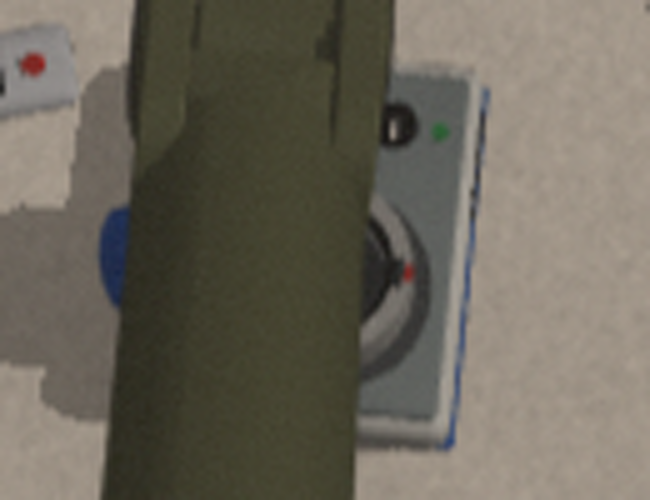

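```bash
python3 - <<'E'
from pourg import *
p,M,s=pose();C=M@PP.rel_R.T;o=p-C@PP.rel_t
rim=np.array([o+C@[.0335*np.cos(f),.0335*np.sin(f),.075] for f in np.linspace(0,2*np.pi,25)])
im,d=get_image("scene");im=im.copy()
big=cv2.resize(im[60:260,260:460],None,fx=4,fy=4,interpolation=cv2.INTER_CUBIC)[150:,:].copy()
q=(proj("scene",rim)-[260,60])*4-[0,150]
cv2.polylines(big,[q.astype(np.int32)],True,(255,255,0),1)
m=(proj("scene",[mouth])-[260,60])*4-[0,150];cv2.circle(big,tuple(m[0].astype(int)),4,(0,255,0),1)
cv2.circle(big,tuple(q[0].astype(int)),5,(255,0,0),1)
cv2.imwrite("pics/s11.png",big[:,:,::-1][:500])
E
```

```text
(no output)
```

View pics/s11.png

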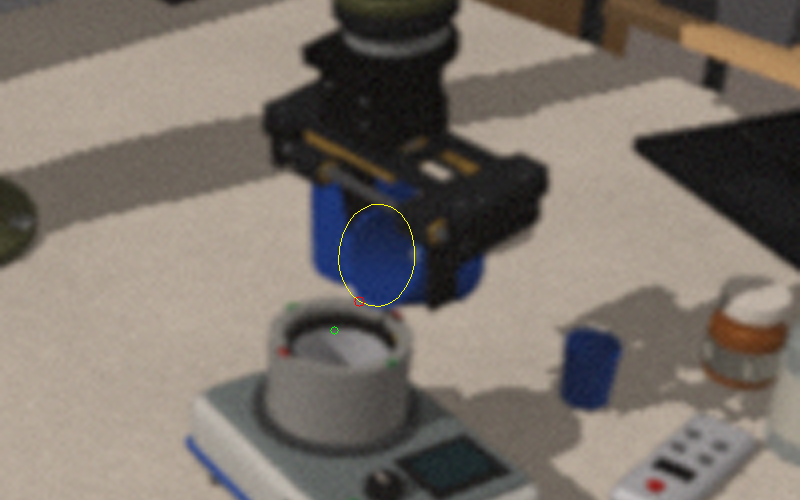

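```bash
python3 - <<'E'
from pourg import *
b=-92
hb=np.array([np.cos(rad(b)),np.sin(rad(b)),0]);ps=[]
for tt in list(range(76,106,3))+list(range(107,128,4)):
    P,N,o=PP.tool(a0,b,tt,mouth-.014*hb+[0,0,.012]);ps.append((P,N))
rows(ps,5.5)
E
```

```text
[[0.2, -0.2, 6, -0.3, -0.79, 0.05, 5.5], [-0, 0, 3, -0.19, 0.06, 0, 5.5], [-0, 0, 3, -0.18, 0.05, 0, 5.5], [-0, 0, 3, -0.18, 0.06, 0, 5.5], [0, 0, 3, -0.19, 0.06, 0, 5.5], [0, 0, 3, -0.18, 0.05, 0, 5.5], [0, 0, 3, -0.18, 0.06, 0, 5.5], [0, 0, 3, -0.19, 0.06, 0, 5.5], [0, 0, 3, -0.18, 0.05, 0, 5.5], [0, 0, 3, -0.18, 0.06, 0, 5.5]]
[[0, 0, 4, -0.25, 0.07, 0.01, 5.5], [0.1, 0, 4, -0.24, 0.08, -0, 5.5], [-0, 0, 4, -0.25, 0.07, -0, 5.5], [-0, 0, 4, -0.24, 0.07, -0, 5.5], [-0, 0, 4, -0.24, 0.08, -0, 5.5], [-0, 0, 4, -0.25, 0.07, -0, 5.5]]
end [0.5245 0.0665 0.1734] err 0.0 0.05
```

Request:
{"op": "jog_arm", "data": {
  "targets": [
    [0,0,3,-0.2,-0.4,0,5.5],
    [0,0,3,-0.2,-0.4,0.1,5.5],
    [0,0,3,-0.2,0,0,5.5],
    [0,0,3,-0.2,0.1,0,5.5],
    [0,0,3,-0.2,0,0,5.5],
    [0,0,3,-0.2,0.1,0,5.5],
    [0,0,3,-0.2,0,0,5.5],
    [0,0,3,-0.2,0.1,0,5.5],
    [0,0,3,-0.2,0,0,5.5],
    [0,0,3,-0.2,0.1,0,5.5]
  ]
}}

```text
time: 17.65
position: [0.5252, 0.0745, 0.1598]
tool_rot: [0.541, 1.5, 0.494]
ft_force: [-0.4, -0.3, -3.0]
grip_width: 0.722
```

```bash
cat > look.py <<'E'
from pourg import *
import sys
def lookpour(tag):
    show()
    p,M,s=pose();C=M@PP.rel_R.T;u=C[:,2];t=np.degrees(np.arccos(u[2]));o=p-C@PP.rel_t
    print("tilt",t.round(1),"lip-mouth",(o+C@[.0335,0,.075]-mouth).round(4))
    im,d=get_image("scene");cv2.imwrite(f"pics/s{tag}.png",cv2.resize(im[60:260,260:460],None,fx=4,fy=4,interpolation=cv2.INTER_CUBIC)[150:650,:,::-1])
lookpour(sys.argv[1])
E
python3 look.py 12
```

```text
t 17.65 pos [0.5252 0.0745 0.1598] a 88.15 p 52.08 zz -0.003 q [-0.65  0.33  1.05  1.9  -0.89  1.47  0.66] F [-0.4 -0.3 -3. ] w 62.8
tilt 100.1 lip-mouth [0.001  0.0128 0.0127]
```

View pics/s12.png

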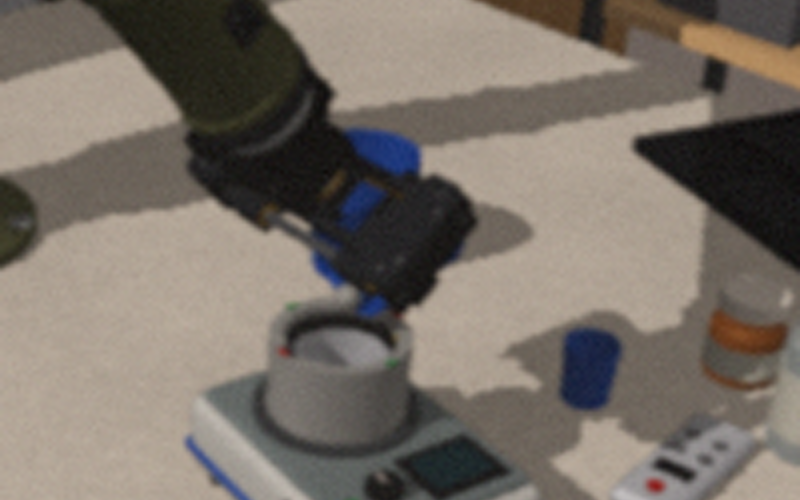

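Request:
{"op": "jog_arm", "data": {
  "targets": [
    [0,0,3,-0.2,0.1,0,5.5],
    [0,0,4,-0.3,0.1,0,5.5],
    [0,0,4,-0.2,0,0,5.5],
    [0,0,4,-0.3,0.1,0,5.5],
    [0,0,4,-0.2,0.1,0,5.5],
    [0,0,4,-0.2,0.1,0,5.5],
    [0,0,0,0,0,0,5.5],
    [0,0,0,0,0,0,5.5],
    [0,0,0,0,0,0,5.5]
  ]
}}

```text
time: 18.82
position: [0.5254, 0.0668, 0.1747]
tool_rot: [0.849, 1.389, 0.803]
ft_force: [-0.7, 1.1, -0.1]
grip_width: 0.722
```

```bash
python3 look.py 13; python3 - <<'E'
from plan import *
im,d=get_image("wrist");cv2.imwrite("pics/w13.png",im[:,:,::-1])
im,d=get_image("top");cv2.imwrite("pics/t13.png",cv2.resize(im[150:280,180:380],None,fx=4,fy=4,interpolation=cv2.INTER_CUBIC)[:,:,::-1])
E
```

```text
t 18.82 pos [0.5254 0.0668 0.1747] a 88.08 p 29.04 zz 0.001 q [-0.29  0.55  0.89  1.88 -1.19  1.81  0.94] F [-0.7  1.1 -0.1] w 62.8
tilt 123.1 lip-mouth [0.0015 0.0126 0.0151]
```

View pics/s13.png

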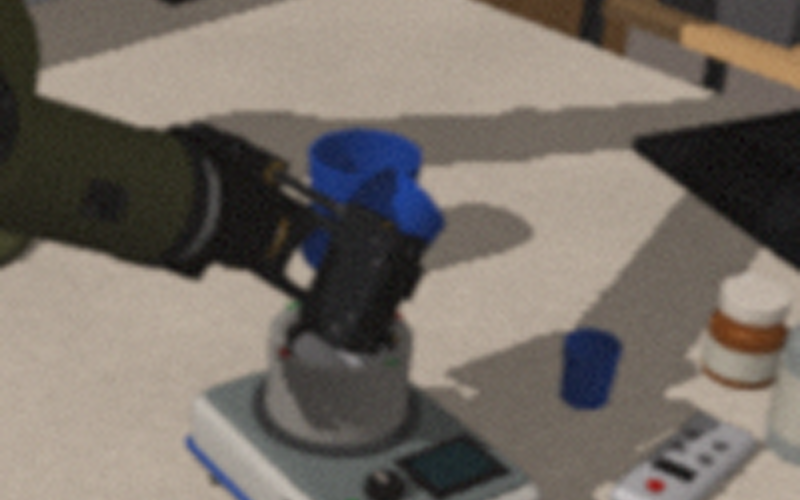

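View pics/w13.png

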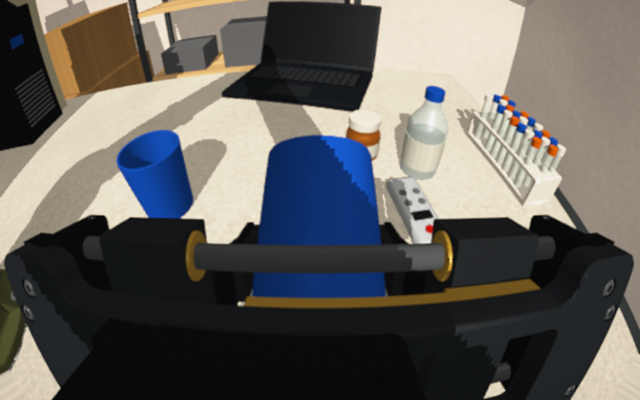

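View pics/t13.png

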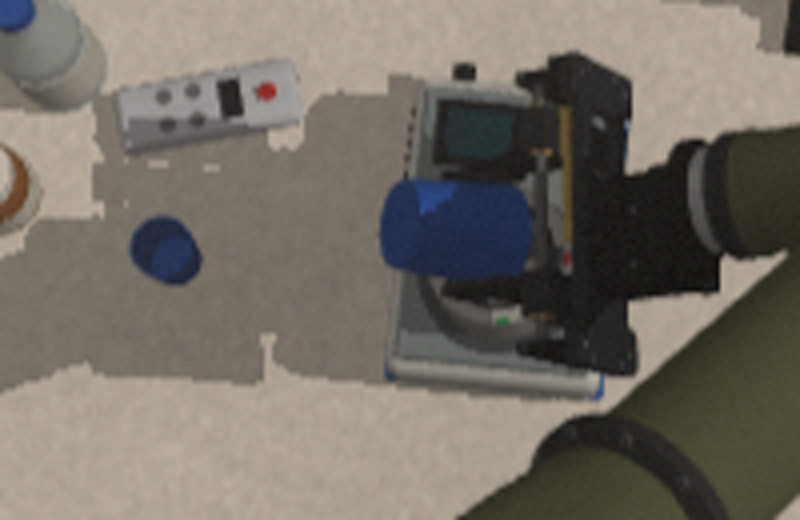

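```bash
python3 - <<'E'
from pourg import *
p,M,s=pose();b=-92
hb=np.array([np.cos(rad(b)),np.sin(rad(b)),0]);ps=[]
C=M@PP.rel_R.T;o=p-C@PP.rel_t;L0=o+C@[.0335,0,.075]
T0=L0+[0,0,.05]
for k in range(1,4): ps.append((p+np.array([0,0,.05])*k/3,M))
Lh=mouth-.05*hb+[0,0,.10]
n=13
for k in range(1,n+1):
    f=k/n;P,N,o=PP.tool(a0,b,123*(1-f),T0+(Lh-T0)*f);ps.append((P,N))
rows(ps,5.5)
q=s["joint_positions"]
for P,N in ps[::3]+[ps[-1]]: q,e=ik(P,N,q,1e-3);print(q.round(2),e.round(3))
E
```

```text
[[0, 0, 0, -0.81, 1.46, 0, 5.5], [0, 0, 0, -0.81, 1.46, 0, 5.5], [0, 0, 0, -0.8, 1.45, 0, 5.5], [0.1, -0.1, -9.6, 0.68, 0.13, 0.01, 5.5], [-0, -0, -9.5, 0.62, 0.15, -0.01, 5.5], [-0.1, -0, -9.4, 0.55, 0.16, -0.01, 5.5], [0, -0, -9.5, 0.48, 0.15, -0.01, 5.5], [0, -0, -9.5, 0.42, 0.13, -0.01, 5.5], [0, -0, -9.4, 0.36, 0.11, -0.01, 5.5], [-0, -0, -9.5, 0.31, 0.07, -0, 5.5]]
[[-0, -0, -9.5, 0.26, 0.02, -0.01, 5.5], [-0, -0, -9.4, 0.22, -0.03, -0.01, 5.5], [-0, -0, -9.5, 0.19, -0.08, -0.01, 5.5], [-0.1, -0, -9.4, 0.17, -0.15, -0, 5.5], [0, -0, -9.5, 0.16, -0.21, -0.01, 5.5], [0, -0, -9.5, 0.16, -0.28, -0.01, 5.5]]
end [0.5251 0.0829 0.1989] err 0.0 0.06
[-0.    0.7   0.87  1.74 -1.1   1.96  1.12] 0.0
[-0.17  0.56  0.97  1.73 -1.02  1.87  0.96] 0.0
[-0.78  0.37  1.24  1.71 -0.71  1.52  0.55] 0.0
[-1.19  0.38  1.24  1.65 -0.27  1.37  0.04] 0.0
[-1.36  0.68  1.24  1.56 -0.06  1.45 -0.19] 0.0
[-1.4   1.03  1.21  1.48  0.09  1.56 -0.3 ] 0.0
[-1.4   1.03  1.21  1.48  0.09  1.56 -0.3 ] 0.0
```

Request:
{"op": "jog_arm", "data": {
  "targets": [
    [0,0,0,-0.8,1.5,0,5.5],
    [0,0,0,-0.8,1.5,0,5.5],
    [0,0,0,-0.8,1.5,0,5.5],
    [0,0,-9.6,0.7,0.1,0,5.5],
    [0,0,-9.5,0.6,0.1,0,5.5],
    [0,0,-9.4,0.6,0.2,0,5.5],
    [0,0,-9.5,0.5,0.2,0,5.5],
    [0,0,-9.5,0.4,0.1,0,5.5],
    [0,0,-9.4,0.4,0.1,0,5.5],
    [0,0,-9.5,0.3,0.1,0,5.5]
  ]
}}

```text
time: 20.23
position: [0.5265, 0.0946, 0.2057]
tool_rot: [-0.046, 1.569, -0.103]
ft_force: [-0.5, 0.1, -1.5]
grip_width: 0.721
```

```bash
python3 - <<'E'
from pourg import *
show()
p,M,s=pose();b=-92
hb=np.array([np.cos(rad(b)),np.sin(rad(b)),0])
C=M@PP.rel_R.T;o=p-C@PP.rel_t;t=np.degrees(np.arccos(C[2,2]));print(t)
P1,N1=_g["p"]+[0,0,.14],_g["M"]
n=7
ps=lin(n,P1,N1)
rows(ps,5.5)
print([clear(*x).round(3) for x in ps],ik(P1,N1,s["joint_positions"],1e-3))
E
```

```text
t 20.23 pos [0.5265 0.0946 0.2057] a 87.9 p 95.42 zz 0.002 q [-1.21  0.13  1.    1.75 -0.02  1.34 -0.24] F [-0.5  0.1 -1.5] w 62.8
56.747574310875564Traceback (most recent call last):
  File "<stdin>", line 6, in <module>
NameError: name '_g' is not defined. Did you mean: 'sg'?
```

```bash
python3 - <<'E'
from pourg import *
import pourg
p,M,s=pose();G=np.load("graspf.npz")
P1,N1=G["p"]+[0,0,.13],G["M"]
ps=lin(7,P1,N1)
rows(ps,5.5)
print([clear(*x).round(3) for x in ps],ik(P1,N1,s["joint_positions"],1e-3))
E
```

```text
[[-0, -0, -8.1, 0.33, 2.05, -1.38, 5.5], [-0.1, -0, -8.1, 0.04, 2.08, -1.39, 5.5], [0, -0, -8.1, -0.25, 2.07, -1.38, 5.5], [-0, -0, -8.1, -0.54, 2, -1.37, 5.5], [-0, -0, -8.1, -0.83, 1.91, -1.38, 5.5], [-0, -0, -8.1, -1.08, 1.78, -1.38, 5.5], [-0.1, -0, -8.1, -1.32, 1.61, -1.38, 5.5]]
end [0.435  0.2388 0.1689] err 0.0 0.06
[np.float64(0.124), np.float64(0.203), np.float64(0.196), np.float64(0.172), np.float64(0.155), np.float64(0.158), np.float64(0.166)] (array([-1.45340657,  0.96968132,  0.89180414,  1.34495439,  0.13941064,
        1.80771177, -0.60769298]), np.float64(4.597574940366126e-06))
```

Request:
{"op": "jog_arm", "data": {
  "targets": [
    [0,0,-8.1,0.3,2.1,-1.4,5.5],
    [0,0,-8.1,0,2.1,-1.4,5.5],
    [0,0,-8.1,-0.3,2.1,-1.4,5.5],
    [0,0,-8.1,-0.5,2,-1.4,5.5],
    [0,0,-8.1,-0.8,1.9,-1.4,5.5],
    [0,0,-8.1,-1.1,1.8,-1.4,5.5],
    [0,0,-8.1,-1.3,1.6,-1.3,5.5],
    [0,0,0,0,0,0,5.5]
  ]
}}

```text
time: 21.22
position: [0.4317, 0.2433, 0.1629]
tool_rot: [-0.831, 1.419, -0.867]
ft_force: [-0.8, -0.0, -1.4]
grip_width: 0.72
```

```bash
python3 - <<'E'
from pourg import *
show()
p,M,s=pose();G=np.load("graspf.npz")
im,d=get_image("top");np.savez("pics/t14.npz",im=im,d=d)
a=cv2.resize(im[180:250,270:340],(560,560),interpolation=cv2.INTER_CUBIC);cv2.imwrite("pics/t14.png",a[:,:,::-1])
cv2.imwrite("pics/t14b.png",cv2.resize(im[130:330,140:400],None,fx=3,fy=3,interpolation=cv2.INTER_CUBIC)[:,:,::-1])
P1,N1=G["p"]+[0,0,.0],G["M"]
rows(lin(6,P1,N1),5.5)
E
```

```text
t 21.23 pos [0.4317 0.2433 0.1629] a -91.78 p 27.64 zz -0.005 q [-1.49  0.84  0.8   1.47  0.22  1.81 -0.69] F [-0.8 -0.  -1.4] w 62.6
[[0, 0, 0, 1.02, 1.85, 0.03, 5.5], [0, 0, 0, 1.02, 1.86, 0.03, 5.5], [0.1, 0, 0, 1.02, 1.85, 0.03, 5.5], [-0, 0, 0, 1.02, 1.86, 0.02, 5.5], [0, 0, 0, 1.02, 1.85, 0.03, 5.5], [0, 0, 0, 1.02, 1.86, 0.03, 5.5]]
end [0.435  0.2388 0.0388] err 0.0001 0.07
```

View pics/t14.png

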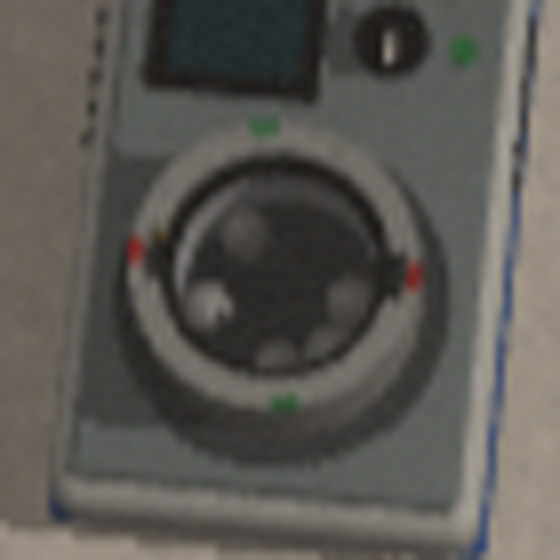

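View pics/t14b.png

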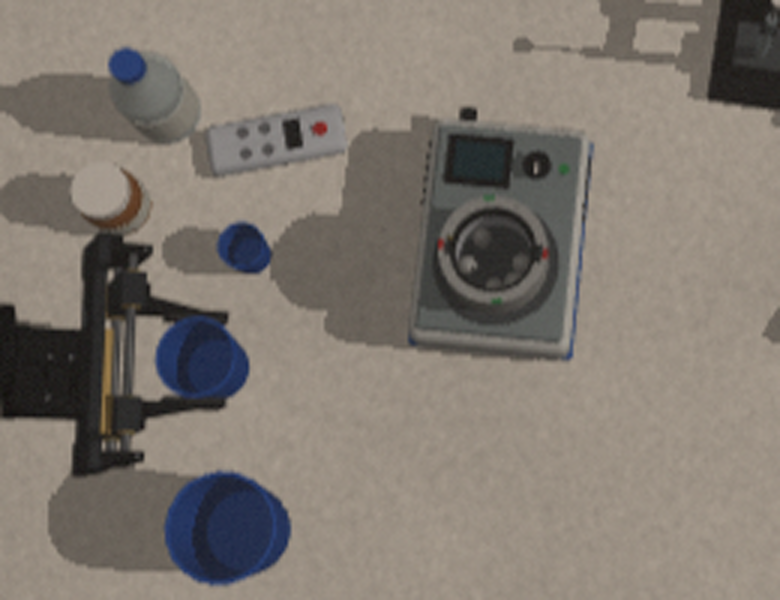

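All five balls are in the chamber and the cup is empty. Next I'll set the cup down.

Request:
{"op": "jog_arm", "data": {
  "targets": [
    [0,0,0,1,1.9,0,5.5],
    [0,0,0,1,1.9,0,5.5],
    [0,0,0,1,1.9,0.1,5.5],
    [0,0,0,1,1.9,0,5.5],
    [0,0,0,1,1.9,0.1,5.5],
    [0,0,0,0.6,0.9,0,5.5],
    [0,0,0,0.3,0.4,0,5.5],
    [0,0,0,0,0,0,5.5]
  ]
}}

```text
time: 22.28
position: [0.4364, 0.2374, 0.0446]
tool_rot: [-0.821, 1.419, -0.871]
ft_force: [1.3, 0.4, -0.6]
grip_width: 0.725
```

```bash
python3 - <<'E'
from pourg import *
show()
p,M,s=pose();G=np.load("graspf.npz");print((G["p"]-p).round(4))
im,d=get_image("scene");cv2.imwrite("pics/s15.png",cv2.resize(im[130:200,340:440],None,fx=7,fy=7,interpolation=cv2.INTER_CUBIC)[:,:,::-1])
E
```

```text
t 22.27 pos [0.4364 0.2374 0.0446] a -92.02 p 27.9 zz 0.0 q [-1.44  0.98  0.74  1.49  0.13  1.67 -0.77] F [ 1.3  0.4 -0.6] w 63.1
[-0.0014  0.0013 -0.0057]
```

View pics/s15.png

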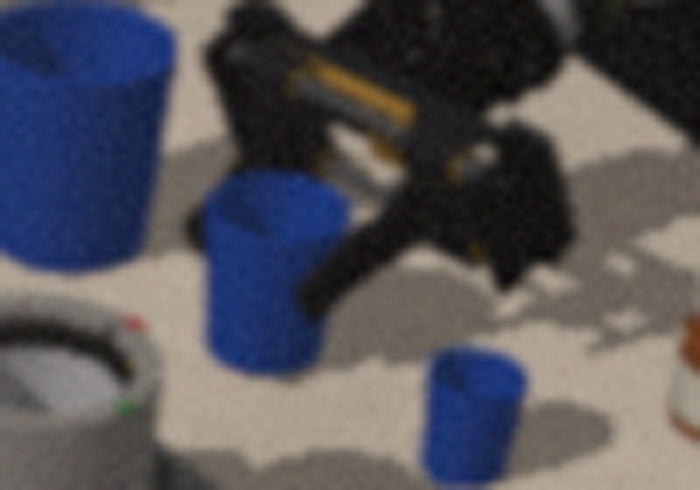

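Request:
{"op": "jog_arm", "data": {
  "targets": [
    [0,0,0,0.1,0.2,0,5.5],
    [0,0,0,0.1,0.2,0,5.5],
    [0,0,0,0,0,0,5.5]
  ]
}}

```text
time: 22.7
position: [0.4362, 0.2377, 0.04]
tool_rot: [-0.821, 1.42, -0.87]
ft_force: [-0.3, 0.0, -1.7]
grip_width: 0.722
```

```bash
python3 - <<'E'
from pourg import *
show()
E
```

```text
t 22.7 pos [0.4362 0.2377 0.04  ] a -92.02 p 27.92 zz -0.0 q [-1.44  0.99  0.74  1.49  0.13  1.66 -0.77] F [-0.3  0.  -1.7] w 62.8
```

```bash
python3 - <<'E'
from pourg import *
p,M,s=pose();ps=[(p,M)]*4
b=p-M[:,0]*.09
for k in range(1,5): ps.append((p-M[:,0]*.0225*k,M))
def down(zaz): # tool down with z axis azimuth
    c,s_=np.cos(rad(zaz)),np.sin(rad(zaz));x=np.array([0,0,-1.]);z=np.array([c,s_,0]);return np.c_[x,np.cross(z,x),z]
c1=np.array([.48,.26,.29]);N1=down(-2)
A=lin(7,c1,N1,b,M);ps+=A
c2=np.array([.56,-.02,.31]);B=lin(5,c2,down(26),c1,N1);ps+=B
c3=np.array([.456,-.29,.20]);ps+=lin(5,c3,down(55),c2,down(26))
rows(ps,8.7)
D=np.load("pics/t14.npz");im=D["im"];P=cloud("top",D["d"]);hsv=cv2.cvtColor(im,cv2.COLOR_RGB2HSV)
red=((hsv[...,0]<8)|(hsv[...,0]>172))&(hsv[...,1]>90)
for nm,m,box,z in [("red",red,(270,180,340,250),.135),("green",(hsv[...,0]>45)&(hsv[...,0]<85)&(hsv[...,1]>70),(270,180,340,250),.135),("lidred",red,(395,210,450,260),.006)]:
    mm_=np.zeros(im.shape[:2],np.uint8);x0,y0,x1,y1=box;mm_[y0:y1,x0:x1]=m[y0:y1,x0:x1]
    n,l,st,ce=cv2.connectedComponentsWithStats(mm_)
    for i in range(1,n): print(nm,ce[i].round(2),st[i,4],onplane("top",ce[i,0],ce[i,1],z).round(4))
E
```

```text
[[0, 0, 0, 0, 0, 0, 8.7], [0, 0, 0, 0, 0, 0, 8.7], [0, 0, 0, 0, 0, 0, 8.7], [0, 0, 0, 0, 0, 0, 8.7], [0, 0, 0, -2.25, -0, 0, 8.7], [0, 0, 0, -2.25, 0, 0, 8.7], [0, 0, 0, -2.25, -0, -0, 8.7], [0, 0, 0, -2.25, -0, -0, 8.7], [-0, -0, 8.9, -0.69, -3, 0.61, 8.7], [-0, -0, 8.8, -1.14, -2.85, 0.62, 8.7]]
[[-0, -0, 8.9, -1.57, -2.65, 0.61, 8.7], [-0, -0, 8.9, -1.95, -2.37, 0.61, 8.7], [-0, -0, 8.8, -2.3, -2.04, 0.62, 8.7], [-0, -0, 8.9, -2.59, -1.67, 0.61, 8.7], [-0, -0, 8.9, -2.81, -1.24, 0.61, 8.7], [-5.6, -0, -0, -0.4, -5.54, 1.8, 8.7], [-5.6, -0, -0, -0.4, -5.69, 1.24, 8.7], [-5.6, -0, -0, -0.41, -5.78, 0.69, 8.7], [-5.6, -0, -0, -0.4, -5.83, 0.12, 8.7], [-5.6, -0, -0, -0.4, -5.8, -0.45, 8.7]]
[[-5.8, 0, -0, 2.2, -3.95, -4.24, 8.7], [-5.8, 0, -0, 2.2, -3.49, -4.61, 8.7], [-5.8, 0, -0, 2.19, -3.01, -4.95, 8.7], [-5.8, 0, -0, 2.2, -2.5, -5.22, 8.7], [-5.8, 0, -0, 2.2, -1.95, -5.44, 8.7]]
end [ 0.456  -0.2899  0.2   ] err 0.0001 0.03
red [286.5 211. ] 6 [0.5289 0.0723 0.135 ]
red [321.5 214. ] 6 [ 0.5162 -0.019   0.135 ]
green [327.5 186. ] 8 [ 0.5912 -0.0385  0.135 ]
green [302.33 195.33] 3 [0.5691 0.0292 0.135 ]
green [305. 230.] 3 [0.4759 0.0259 0.135 ]
lidred [426.  225.5] 2 [ 0.4946 -0.3163  0.006 ]
lidred [414.5 245.5] 6 [ 0.4386 -0.2783  0.006 ]
```

Request:
{"op": "jog_arm", "data": {
  "targets": [
    [0,0,0,0,0,0,8.7],
    [0,0,0,0,0,0,8.7],
    [0,0,0,0,0,0,8.7],
    [0,0,0,0,0,0,8.7],
    [0,0,0,-2.3,0,0,8.7],
    [0,0,0,-2.3,0,0,8.7],
    [0,0,0,-2.3,0,0,8.7],
    [0,0,0,-2.3,0,0,8.7],
    [0,0,8.9,-0.7,-3,0.6,8.7],
    [0,0,8.8,-1.1,-2.9,0.6,8.7]
  ]
}}

```text
time: 23.95
position: [0.4508, 0.3027, 0.1418]
tool_rot: [-0.583, 1.496, -0.631]
ft_force: [0.8, 0.2, 2.7]
grip_width: 1.0
```

Request:
{"op": "jog_arm", "data": {
  "targets": [
    [0,0,8.9,-1.6,-2.7,0.6,8.7],
    [0,0,8.9,-2,-2.4,0.6,8.7],
    [0,0,8.8,-2.3,-2,0.6,8.7],
    [0,0,8.9,-2.6,-1.7,0.6,8.7],
    [0,0,8.9,-2.8,-1.2,0.6,8.7],
    [-5.6,0,0,-0.4,-5.5,1.8,8.7],
    [-5.6,0,0,-0.4,-5.7,1.2,8.7],
    [-5.6,0,0,-0.4,-5.8,0.7,8.7],
    [-5.6,0,0,-0.4,-5.8,0.1,8.7],
    [-5.6,0,0,-0.4,-5.8,-0.5,8.7]
  ]
}}

```text
time: 25.2
position: [0.5581, -0.0202, 0.3125]
tool_rot: [-0.357, 1.54, 0.36]
ft_force: [0.8, -0.6, -0.0]
grip_width: 1.002
```

```bash
cat >> plan.py <<'E'
def down(zaz):
    c,s_=np.cos(np.radians(zaz)),np.sin(np.radians(zaz));x=np.array([0,0,-1.]);z=np.array([c,s_,0]);return np.c_[x,np.cross(z,x),z]
def zaz(M): return np.degrees(np.arctan2(M[1,2],M[0,2]))
E
python3 - <<'E'
from ik import *
show();p,M,s=pose();print(zaz(M))
rows(lin(6,np.array([.464,-.295,.20]),down(55.8)),8.7)
im,d=get_image("top");cv2.imwrite("pics/t16.png",cv2.resize(im[130:330,140:400],None,fx=3,fy=3,interpolation=cv2.INTER_CUBIC)[:,:,::-1])
P=cloud("top",d);hsv=cv2.cvtColor(im,cv2.COLOR_RGB2HSV)
m=((hsv[...,0]>100)&(hsv[...,0]<130)&(hsv[...,1]>100)&(P[...,2]>.065)&(P[...,2]<.09)).astype(np.uint8);m[:235]=0;m[275:]=0;m[:,:190]=0;m[:,250:]=0
v,u=np.nonzero(m);h=cv2.convexHull(np.c_[u,v])[:,0].astype(float);w=onplane("top",h[:,0],h[:,1],.075)
print("cuprim",len(u),circ(w[:,:2]))
E
```

```text
t 25.2 pos [ 0.5581 -0.0202  0.3125] a 116.19 p 89.9 zz 0.001 q [-1.01  0.15  1.12  1.54 -0.13  1.53  0.57] F [ 0.8 -0.6 -0. ] w 87.2
26.189608528098322
[[-4.9, 0, -0, 1.87, -3.42, -3.43, 8.7], [-5, 0, -0, 1.86, -3.12, -3.71, 8.7], [-4.9, 0, -0, 1.87, -2.78, -3.97, 8.7], [-4.9, 0.1, -0, 1.87, -2.43, -4.19, 8.7], [-5, -0, -0.1, 1.87, -2.06, -4.38, 8.7], [-4.9, -0, 0, 1.88, -1.67, -4.54, 8.7]]
end [ 0.464 -0.295  0.2  ] err 0.0001 0.04
cuprim 94 (np.float64(0.4351714661683707), np.float64(0.2633809564936142), np.float64(0.03235899279895521))
```

View pics/t16.png

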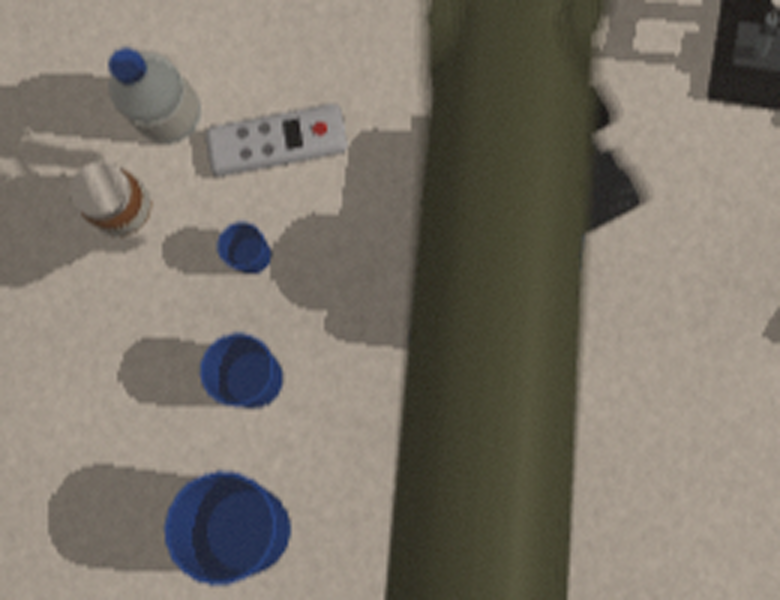

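Request:
{"op": "jog_arm", "data": {
  "targets": [
    [-4.9,0,0,1.9,-3.4,-3.4,8.7],
    [-5,0,0,1.9,-3.1,-3.7,8.7],
    [-4.9,0,0,1.9,-2.8,-4,8.7],
    [-4.9,0,0,1.9,-2.4,-4.2,8.7],
    [-5,0,0,1.9,-2.1,-4.4,8.7],
    [-4.9,0,0,1.9,-1.7,-4.5,8.7],
    [0,0,0,0,0,0,8.7]
  ]
}}

```text
time: 26.12
position: [0.4591, -0.2972, 0.1969]
tool_rot: [-0.748, 1.442, 0.75]
ft_force: [0.4, -0.5, 0.1]
grip_width: 0.993
```

```bash
python3 - <<'E'
from ik import *
show();p,M,s=pose();print(zaz(M))
im,d=get_image("wrist");np.savez("pics/w17.npz",im=im,d=d,p=p,M=M);cv2.imwrite("pics/w17.png",im[:,:,::-1])
im,d=get_image("top");np.savez("pics/t17.npz",im=im,d=d)
E
```

```text
t 26.12 pos [ 0.4591 -0.2972  0.1969] a 145.01 p 89.79 zz -0.003 q [-0.52  0.2   1.18  1.76 -0.19  1.32  1.66] F [ 0.4 -0.5  0.1] w 86.4
55.01437421662053
```

View pics/w17.png

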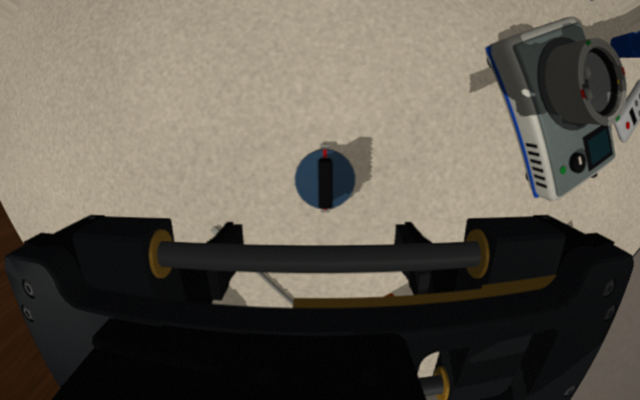

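```bash
python3 - <<'E'
from ik import *
D=np.load("pics/w17.npz");im=D["im"];p,M=D["p"],D["M"];hsv=cv2.cvtColor(im,cv2.COLOR_RGB2HSV)
k=((hsv[...,0]>95)&(hsv[...,0]<120)&(hsv[...,1]>90)).astype(np.uint8);k[:140]=0;k[215:]=0;k[:,:285]=0;k[:,365:]=0
v,u=np.nonzero(k);h=cv2.convexHull(np.c_[u,v])[:,0].astype(float);w=wplane(h[:,0],h[:,1],.012,p,M);print("disc",len(u),circ(w[:,:2]))
b=((im.max(2)<45)).astype(np.uint8);b[:145]=0;b[214:]=0;b[:,:305]=0;b[:,345:]=0
v,u=np.nonzero(b);print("bar px",len(u),u.min(),u.max(),v.min(),v.max())
r=cv2.minAreaRect(np.c_[u,v].astype(np.float32));bb=cv2.boxPoints(r);w=wplane(bb[:,0],bb[:,1],.044,p,M);print("bar",w.mean(0).round(4),[np.linalg.norm(w[i]-w[i-1]).round(4) for i in range(4)],[np.degrees(np.arctan2(*(w[i]-w[i-1])[1::-1])).round(1) for i in range(4)])
rd=(((hsv[...,0]<8)|(hsv[...,0]>172))&(hsv[...,1]>110)).astype(np.uint8);rd[:140]=0;rd[215:]=0;rd[:,:285]=0;rd[:,365:]=0
v,u=np.nonzero(rd);print("red",u.mean(),v.mean(),wplane(u.mean(),v.mean(),.012,p,M))
k=(hsv[...,2]<70)&(hsv[...,1]>60)
cv2.imwrite("pics/w17z.png",cv2.resize(im[135:220,280:370],None,fx=6,fy=6,interpolation=cv2.INTER_CUBIC)[:,:,::-1])
D=np.load("pics/t17.npz");P=cloud("top",D["d"]);k=(P[...,2]>.035)&(P[...,2]<.055)&(P[...,1]>-.36)&(P[...,1]<-.24)&(P[...,0]>.42)&(P[...,0]<.52)
print(k.sum(),((P[k].max(0)+P[k].min(0))/2).round(4) if k.any() else '')
E
```

```text
disc 1969 (np.float64(0.46522502998335297), np.float64(-0.2943829472421176), np.float64(0.034678786003352766))
bar px 760 318 333 156 207
bar [ 0.4628 -0.2922  0.044 ] [np.float64(0.0567), np.float64(0.0161), np.float64(0.0567), np.float64(0.0166)] [np.float64(144.9), np.float64(55.1), np.float64(-34.5), np.float64(-125.0)]
red 324.4782608695652 161.91304347826087 [ 0.44798137 -0.2826854   0.012     ]
0
```

View pics/w17z.png

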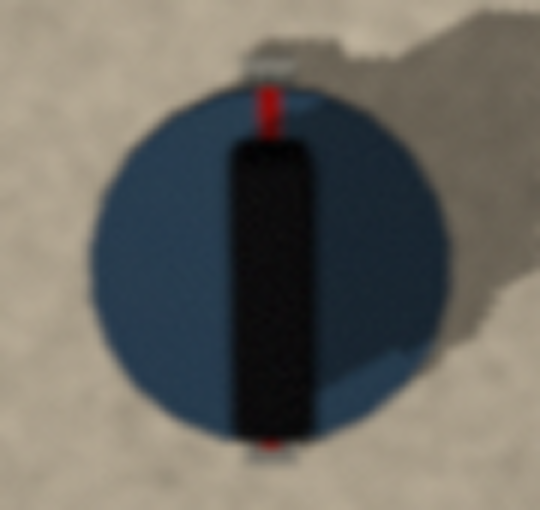

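```bash
python3 - <<'E'
from ik import *
rows(lin(5,np.array([.465,-.2942,.05]),down(55.0)),5)
E
```

```text
[[0.1, 0, -0, 2.96, -0.05, 0, 5], [0.1, 0, -0, 2.96, -0.05, 0, 5], [0.1, 0, -0, 2.95, -0.06, 0, 5], [0, 0, -0, 2.96, -0.05, 0, 5], [0.1, 0, -0.1, 2.96, -0.05, 0.01, 5]]
end [ 0.465  -0.2942  0.05  ] err 0.0 0.05
```

Request:
{"op": "jog_arm", "data": {
  "targets": [
    [0,0,0,3,0,0,5],
    [0,0,0,3,-0.1,0,5],
    [0,0,0,3,0,0,5],
    [0,0,0,3,-0.1,0,5],
    [0,0,0,2.7,0,0,5],
    [0,0,0,0,0,0,5],
    [0,0,0,0,0,0,5]
  ]
}}

```text
time: 27.1
position: [0.4665, -0.2932, 0.0522]
tool_rot: [-0.758, 1.433, 0.757]
ft_force: [0.2, 0.0, -0.1]
grip_width: 0.575
```

```bash
python3 - <<'E'
from ik import *
show();p,M,s=pose();print(zaz(M))
im,d=get_image("wrist");np.savez("pics/w18.npz",im=im,d=d,p=p,M=M);cv2.imwrite("pics/w18.png",cv2.resize(im[60:320,180:460],None,fx=2.3,fy=2.3)[:,:,::-1])
show()
hsv=cv2.cvtColor(im,cv2.COLOR_RGB2HSV)
c=np.array([.465,-.2942]);y=M[:2,1];z=M[:2,2]
X=[[*(c+y*.027+z*k*.008),.044] for k in(-1,1)]+[[*(c-y*.027+z*k*.008),.044] for k in(-1,1)]
print(wproj(X,p,M).round(1))
im,d=get_image("scene");cv2.imwrite("pics/s18.png",cv2.resize(im[180:300,180:300],None,fx=5,fy=5,interpolation=cv2.INTER_CUBIC)[:,:,::-1])
E
```

```text
t 27.1 pos [ 0.4665 -0.2932  0.0522] a 145.68 p 90.09 zz 0.001 q [-0.37  0.4   1.05  1.91 -0.4   1.06  1.82] F [ 0.2  0.  -0.1] w 50.0
55.67951738377365
t 27.15 pos [ 0.4666 -0.2936  0.0525] a 145.66 p 90.13 zz 0.001 q [-0.37  0.4   1.05  1.91 -0.4   1.06  1.82] F [ 0.3  0.1 -0.2] w 50.0
[[304.4 184. ]
 [330.6 184. ]
 [305.6 263.8]
 [329.7 263.8]]
```

View pics/w18.png

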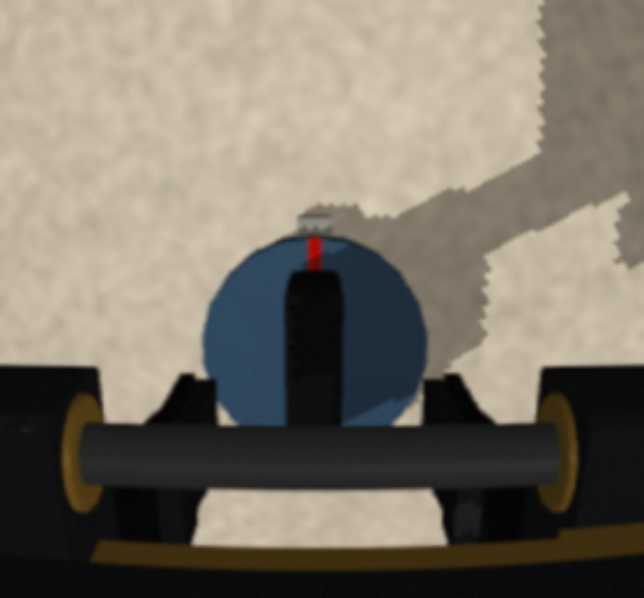

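View pics/s18.png

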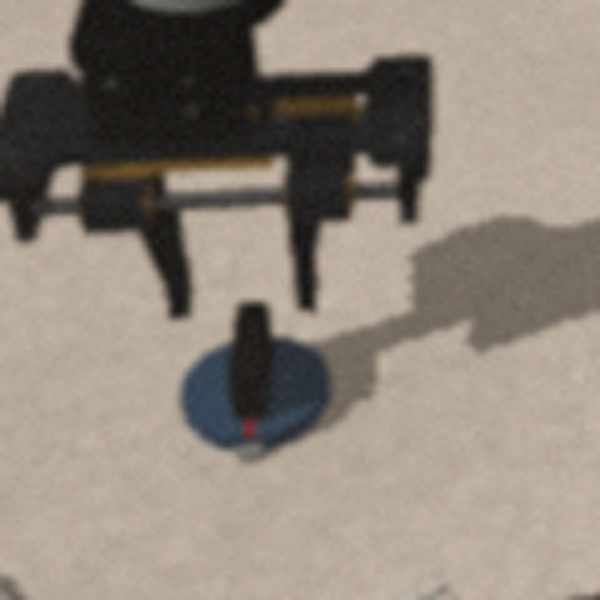

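```bash
python3 - <<'E'
from ik import *
D=np.load("pics/w18.npz");im=D["im"];p,M=D["p"],D["M"];hsv=cv2.cvtColor(im,cv2.COLOR_RGB2HSV)
k=((hsv[...,0]>95)&(hsv[...,0]<120)&(hsv[...,1]>90)).astype(np.uint8);k[:150]=0;k[242:]=0;k[:,:260]=0;k[:,375:]=0
c=max(cv2.findContours(k,cv2.RETR_EXTERNAL,cv2.CHAIN_APPROX_NONE)[0],key=len)[:,0]
h=cv2.convexHull(c)[:,0];h=h[h[:,1]<225].astype(float)
# include half-pixel outward bias ignored
w=wplane(h[:,0],h[:,1],.012,p,M);print("disc",circ(w[:,:2]))
cx,cy,r=circ(w[:,:2]);t=(np.array([cx,cy])-p[:2]);print("rel y,z",t@M[:2,1],t@M[:2,2])
from scipy.optimize import least_squares
o=least_squares(lambda q:np.hypot(w[:,0]-q[0],w[:,1]-q[1])-.0365,[cx,cy]);print(o.x,np.abs(o.fun).max())
# lug: steel bright at top; bar far end
for nm,(u,v),z in [("lug outer",(180+314/2.3,60+213/2.3),.006),("disc edge",(180+314/2.3,60+237/2.3),.012),("bar top end",(180+314/2.3,60+272/2.3),.044)]:
    X=wplane(np.float64(u),np.float64(v),z,p,M);t=X[:2]-p[:2];print(nm,X.round(4),"y,z",(t@M[:2,1]).round(4),(t@M[:2,2]).round(4))
E
```

```text
disc (np.float64(0.4527573279186329), np.float64(-0.29896681613799214), np.float64(0.024882889398786776))
rel y,z 0.008143768865837555 -0.012497371964831175
[ 0.46709831 -0.29666917] 0.008615186126383838
lug outer [ 0.4298 -0.2711  0.006 ] y,z 0.0429 -0.0024
disc edge [ 0.4354 -0.2749  0.012 ] y,z 0.0361 -0.0024
bar top end [ 0.4394 -0.2774  0.044 ] y,z 0.0313 -0.0023
```

Request:
{"op": "jog_arm", "data": {
  "targets": [
    [-0.3,0,0,1.2,0,-0.2,5],
    [-0.3,0,0,1.2,0,0,5],
    [0,0,0,1.2,0,0,5],
    [0,0,0,0.8,0,0,5],
    [0,0,0,0.4,0,0,5],
    [0,0,0,0,0,0,5]
  ]
}}

```text
time: 27.95
position: [0.4638, -0.2955, 0.0028]
tool_rot: [-0.764, 1.433, 0.765]
ft_force: [-0.1, 0.6, -0.2]
grip_width: 0.572
```

```bash
python3 - <<'E'
from ik import *
show();p,M,s=pose();print(zaz(M))
im,d=get_image("scene");cv2.imwrite("pics/s19.png",cv2.resize(im[180:300,180:300],None,fx=5,fy=5,interpolation=cv2.INTER_CUBIC)[:,:,::-1])
E
```

```text
t 27.95 pos [ 0.4638 -0.2955  0.0028] a 146.17 p 89.96 zz -0.0 q [-0.3   0.47  0.98  1.94 -0.47  0.98  1.89] F [-0.1  0.6 -0.2] w 49.8
56.17295897616181
```

View pics/s19.png

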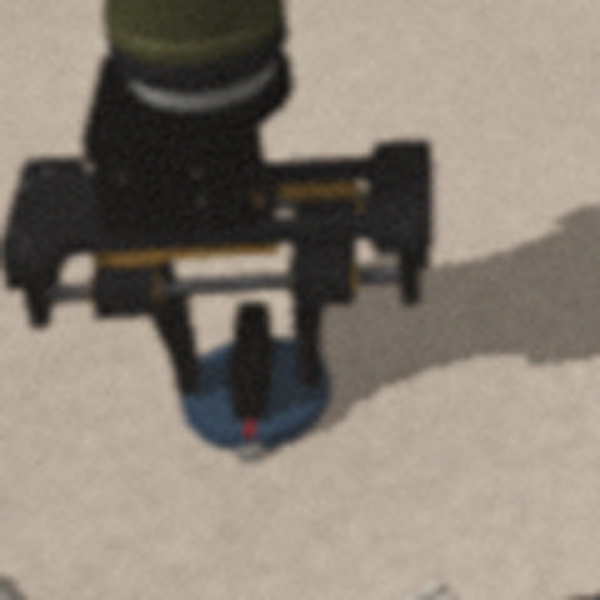

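Request:
{"op": "jog_arm", "data": {
  "targets": [
    [1,0,0,0,0,0,1],
    [0,0,0,0,0,0,1],
    [0,0,0,0,0,0,1],
    [0,0,0,0,0,0,1],
    [0,0,0,0,0,0,1],
    [0,0,0,0,0,0,1],
    [0,0,0,0,0,0,1]
  ],
  "squeeze": 40
}}

```text
time: 28.88
position: [0.4643, -0.2952, 0.0031]
tool_rot: [-0.751, 1.437, 0.752]
ft_force: [0.8, 0.5, 2.3]
grip_width: 0.179
```

```bash
python3 - <<'E'
from ik import *
show();p,M,s=pose();print(zaz(M));np.savez("lidgrasp.npz",p=p,M=M)
rows(lin(5,p+[0,0,.14],down(zaz(M))),1)
E
```

```text
t 28.88 pos [ 0.4643 -0.2952  0.0031] a 145.2 p 89.96 zz 0.001 q [-0.3   0.47  0.99  1.94 -0.47  0.98  1.87] F [0.8 0.5 2.3] w 15.6
55.19864029684077
[[0, 0, -0, -2.8, 0, 0, 1], [0, 0, -0, -2.8, 0, 0, 1], [0, 0, -0, -2.8, 0, 0.01, 1], [0, 0, -0, -2.8, 0, -0, 1], [0, 0, -0, -2.8, 0, -0, 1]]
end [ 0.4643 -0.2952  0.1431] err 0.0 0.04
```

Request:
{"op": "jog_arm", "data": {
  "targets": [
    [0,0,0,-0.5,0,0,1],
    [0,0,0,-1.5,0,0,1],
    [0,0,0,-3,0,0,1],
    [0,0,0,-4,0,0,1],
    [0,0,0,-4,0,0,1],
    [0,0,0,-4,0,0,1],
    [0,0,0,-3,0,0,1]
  ]
}}

```text
time: 29.75
position: [0.4639, -0.2963, 0.2055]
tool_rot: [-0.751, 1.436, 0.749]
ft_force: [0.2, -0.8, -1.7]
grip_width: 0.182
```

```bash
python3 - <<'E'
from ik import *
show();p,M,s=pose();print(zaz(M))
rows(lin(9,np.array([.5225,.0272,.205]),down(-7.9)),1)
E
```

```text
t 29.75 pos [ 0.4639 -0.2963  0.2055] a 145.12 p 90.11 zz 0.001 q [-0.51  0.19  1.17  1.74 -0.19  1.33  1.66] F [ 0.2 -0.8 -1.7] w 15.9
55.117691502704595
[[7, 0, 0, 0.01, 1.52, 3.32, 1], [7, 0, 0, 0, 1.92, 3.11, 1], [7, 0, 0, 0.01, 2.28, 2.86, 1], [7, 0, 0, 0.01, 2.61, 2.55, 1], [7, 0.1, 0, 0, 2.9, 2.22, 1], [7, -0, 0, 0.01, 3.15, 1.85, 1], [7, -0, 0, -0, 3.36, 1.45, 1], [7, 0, 0, 0, 3.5, 1.03, 1], [7, 0, 0, 0.01, 3.61, 0.6, 1]]
end [0.5225 0.0272 0.205 ] err 0.0001 0.05
```

Request:
{"op": "jog_arm", "data": {
  "targets": [
    [7,0,0,0,1.5,3.3,1],
    [7,0,0,0,1.9,3.1,1],
    [7,0,0,0,2.3,2.9,1],
    [7,0,0,0,2.6,2.6,1],
    [7,0,0,0,2.9,2.2,1],
    [7,0,0,0,3.2,1.9,1],
    [7,0,0,0,3.4,1.5,1],
    [7,0,0,0,3.5,1.0,1],
    [7,0,0,0,3.6,0.6,1],
    [0,0,0,0,0,0,1]
  ]
}}

```text
time: 31.0
position: [0.5234, 0.0323, 0.2034]
tool_rot: [0.104, 1.568, -0.103]
ft_force: [0.0, -0.1, -2.5]
grip_width: 0.181
```

Request:
{"op": "jog_arm", "data": {
  "targets": [
    [0,0,0,0,0,0,1],
    [0,0,0,0,0,0,1]
  ]
}}

```text
time: 31.25
position: [0.5232, 0.0276, 0.2034]
tool_rot: [0.109, 1.568, -0.108]
ft_force: [-0.5, 0.4, -0.8]
grip_width: 0.18
```

```bash
python3 - <<'E'
from ik import *
show();p,M,s=pose();print(zaz(M))
im,d=get_image("wrist");np.savez("pics/w20.npz",im=im,d=d,p=p,M=M);cv2.imwrite("pics/w20.png",cv2.resize(im[0:270,150:490],None,fx=2.2,fy=2.2,interpolation=cv2.INTER_CUBIC)[:,:,::-1])
im,d=get_image("scene");np.savez("pics/s20.npz",im=im,d=d);cv2.imwrite("pics/s20.png",cv2.resize(im[120:260,290:430],None,fx=5,fy=4.2,interpolation=cv2.INTER_CUBIC)[:,:,::-1])
show()
E
```

```text
t 31.25 pos [0.5232 0.0276 0.2034] a 82.06 p 89.97 zz 0.0 q [-1.05  0.06  0.99  1.8  -0.05  1.31 -0.18] F [-0.5  0.4 -0.8] w 15.7
-7.937145638036269
t 31.35 pos [0.5232 0.028  0.2033] a 82.08 p 89.96 zz 0.0 q [-1.05  0.06  0.99  1.8  -0.05  1.31 -0.18] F [ 0.5  0.8 -1.9] w 15.8
```

View pics/w20.png

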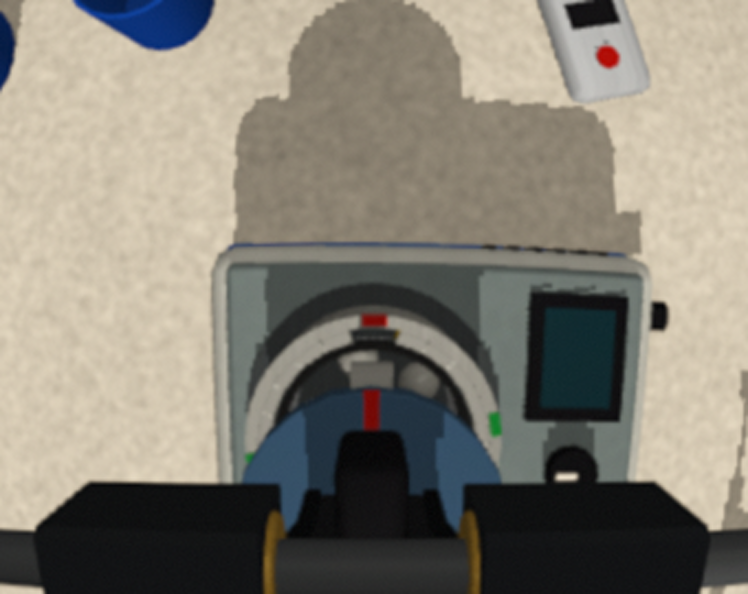

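View pics/s20.png

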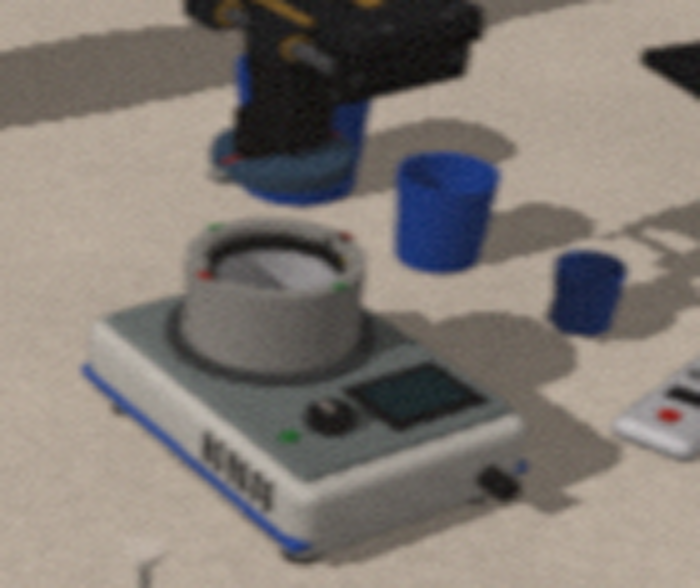

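```bash
cat > meas.py <<'E'
from ik import *
def meas(f,lidz=None):
    D=np.load(f);im=D["im"];p,M=D["p"],D["M"];hsv=cv2.cvtColor(im,cv2.COLOR_RGB2HSV)
    lz=p[2]-.0031+.012
    red=(((hsv[...,0]<8)|(hsv[...,0]>172))&(hsv[...,1]>130)&(hsv[...,2]>60)).astype(np.uint8);red[:,:270]=0;red[:,370:]=0
    n,l,st,ce=cv2.connectedComponentsWithStats(red)
    rel=lambda X:(((X-p)@M)[1:]*1000).round(2)
    for i in range(1,n):
        if st[i,4]>8:
            u,v=ce[i];print("red",ce[i].round(1),st[i],"as slot y,z mm",rel(wplane(u,v,.135,p,M)),"as lid",rel(wplane(u,v,lz,p,M)))
            # top/bottom edges of lid mark
            vv=st[i,1];print("   top edge as lid",rel(wplane(u,float(vv)-.5,lz,p,M)),"bottom",rel(wplane(u,float(vv+st[i,3])-.5,lz,p,M)))
    g=((hsv[...,0]>45)&(hsv[...,0]<85)&(hsv[...,1]>110)).astype(np.uint8)
    n,l,st,ce=cv2.connectedComponentsWithStats(g)
    for i in range(1,n):
        if st[i,4]>15: print("green",ce[i].round(1),st[i,4],rel(wplane(*ce[i],.135,p,M)))
if __name__=="__main__":
    import sys;meas(sys.argv[1])
E
python3 meas.py pics/w20.npz
python3 - <<'E'
from ik import *
D=np.load("pics/w20.npz");p,M=D["p"],D["M"]
for c in [(.5225,.0272),(.5215,.0272)]: print((( np.array([*c,p[2]])-p)@M*1000).round(2))
# mark expected at 46.1 from centre along mill +y(82.1)
E
```

```text
red [319.9 145. ] [315 143  11   5  54] as slot y,z mm [45.63  0.47] as lid [52.05  0.19]
   top edge as lid [53.44  0.19] bottom [50.7   0.19]
red [318.5 185.8] [315 177   8  19 149] as slot y,z mm [12.55 -0.7 ] as lid [29.39 -0.61]
   top edge as lid [34.66 -0.61] bottom [23.85 -0.62]
green [374.8 192.6] 44 [ 6.92 45.7 ]
[-0.   -0.46 -0.64]
[-0.   -0.6  -1.63]
```

```bash
python3 - <<'E'
from ik import *
D=np.load("pics/w20.npz");im=D["im"];p,M=D["p"],D["M"]
cv2.imwrite("pics/w20z.png",cv2.resize(im[135:205,280:360],None,fx=8,fy=8,interpolation=cv2.INTER_CUBIC)[:,:,::-1])
rel=lambda X:(((X-p)@M)[1:]*1000).round(2)
for v in [163.5,164.5,165.5]: print("lug",v,rel(wplane(318.5,v,p[2]-.0031+.006,p,M)))
for v in [176,176.5,177.5]: print("disc",v,rel(wplane(318.5,v,p[2]-.0031+.012,p,M)))
print(np.round(D["d"][160:182:2,318],3),D["d"][185,300:340:6].round(3))
E
```

```text
lug 163.5 [41.04 -0.59]
lug 164.5 [40.47 -0.59]
lug 165.5 [39.89 -0.59]
disc 176 [34.94 -0.59]
disc 176.5 [34.66 -0.59]
disc 177.5 [34.1  -0.59]
[0.29  0.289 0.179 0.174 0.175 0.174 0.174 0.175 0.173 0.17  0.17 ] [0.17  0.17  0.17  0.17  0.17  0.17  0.171]
```

View pics/w20z.png

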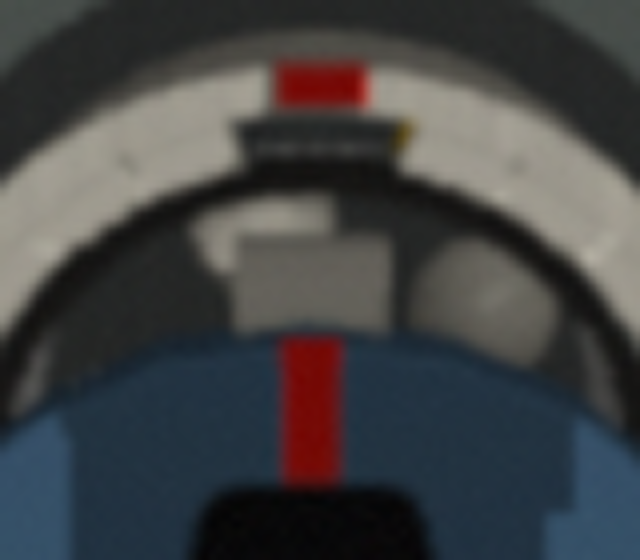

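Request:
{"op": "jog_arm", "data": {
  "targets": [
    [0.2,0,0,1.5,0,0.1,1],
    [0.3,0,0,2,0.1,0,1],
    [0,0,0,1.5,0,0,1],
    [0,0,0,0.8,0,0,1],
    [0,0,0,0,0,0,1],
    [0,0,0,0,0,0,1]
  ]
}}

```text
time: 32.1
position: [0.5249, 0.03, 0.1456]
tool_rot: [0.115, 1.567, -0.114]
ft_force: [0.1, 0.1, -1.1]
grip_width: 0.176
```

```bash
python3 - <<'E'
from ik import *
show();p,M,s=pose();print(zaz(M))
im,d=get_image("wrist");np.savez("pics/w21.npz",im=im,d=d,p=p,M=M);cv2.imwrite("pics/w21z.png",cv2.resize(im[120:215,260:375],None,fx=6,fy=6,interpolation=cv2.INTER_CUBIC)[:,:,::-1])
im,d=get_image("scene");cv2.imwrite("pics/s21.png",cv2.resize(im[150:250,300:400],None,fx=6,fy=6,interpolation=cv2.INTER_CUBIC)[:,:,::-1])
E
python3 meas.py pics/w21.npz
```

```text
t 32.1 pos [0.5249 0.03   0.1456] a 81.68 p 89.94 zz 0.001 q [-1.02  0.13  0.99  1.87 -0.12  1.2  -0.14] F [ 0.1  0.1 -1.1] w 15.3
-8.32483120517189
red [317.4 157.4] [311 154  14   8 105] as slot y,z mm [42.86 -1.27] as lid [45.27 -1.18]
   top edge as lid [47.41 -1.18] bottom [43.01 -1.18]
red [318.5 185.9] [315 177   8  19 148] as slot y,z mm [25.09 -0.64] as lid [29.35 -0.62]
   top edge as lid [34.65 -0.61] bottom [23.85 -0.62]
green [387.9 215.6] 58 [ 5.51 44.23]
```

View pics/w21z.png

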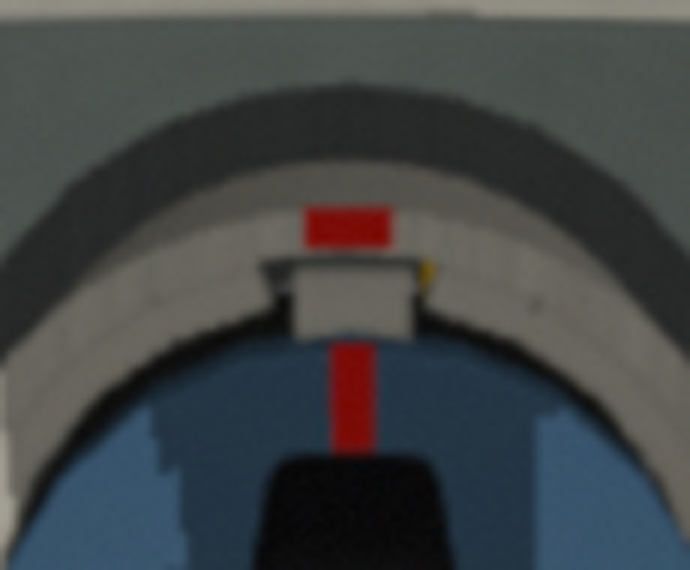

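View pics/s21.png

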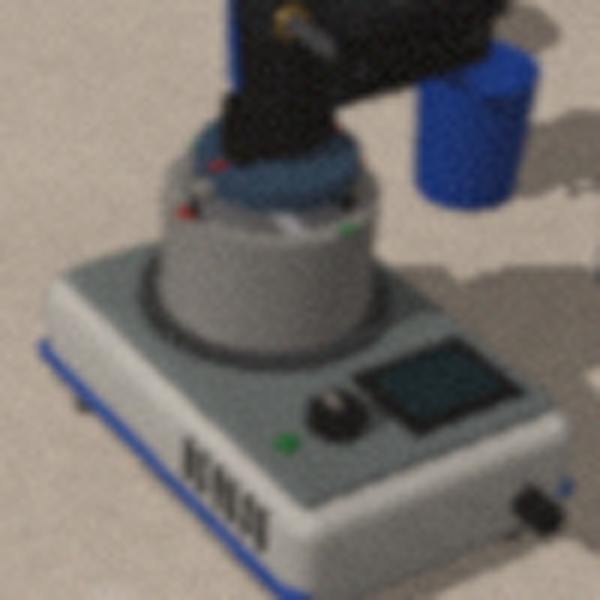

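Request:
{"op": "jog_arm", "data": {
  "targets": [
    [-0.6,0,0,0,-0.12,-0.03,1],
    [0,0,0,0.3,0,0,1],
    [0,0,0,0.3,0,0,1],
    [0,0,0,0,0,0,1],
    [0,0,0,0,0,0,1]
  ]
}}

```text
time: 32.83
position: [0.5239, 0.0289, 0.1391]
tool_rot: [0.106, 1.568, -0.106]
ft_force: [0.7, -0.6, -1.2]
grip_width: 0.182
```

```bash
python3 - <<'E'
from ik import *
show();p,M,s=pose();print(zaz(M))
im,d=get_image("wrist");np.savez("pics/w22.npz",im=im,d=d,p=p,M=M);cv2.imwrite("pics/w22z.png",cv2.resize(im[120:215,260:375],None,fx=6,fy=6,interpolation=cv2.INTER_CUBIC)[:,:,::-1])
E
python3 meas.py pics/w22.npz
```

```text
t 32.83 pos [0.5239 0.0289 0.1391] a 82.28 p 89.99 zz -0.0 q [-1.01  0.14  0.99  1.88 -0.13  1.19 -0.12] F [ 0.7 -0.6 -1.2] w 15.8
-7.718948991271365
red [319.7 157.2] [312 154  16   8 114] as slot y,z mm [43.79  0.12] as lid [45.38  0.08]
   top edge as lid [47.42  0.08] bottom [43.01  0.08]
red [318.5 185.9] [315 177   8  19 148] as slot y,z mm [26.53 -0.64] as lid [29.36 -0.63]
   top edge as lid [34.66 -0.62] bottom [23.86 -0.63]
green [391.6 216.6] 47 [ 6.99 45.07]
```

View pics/w22z.png

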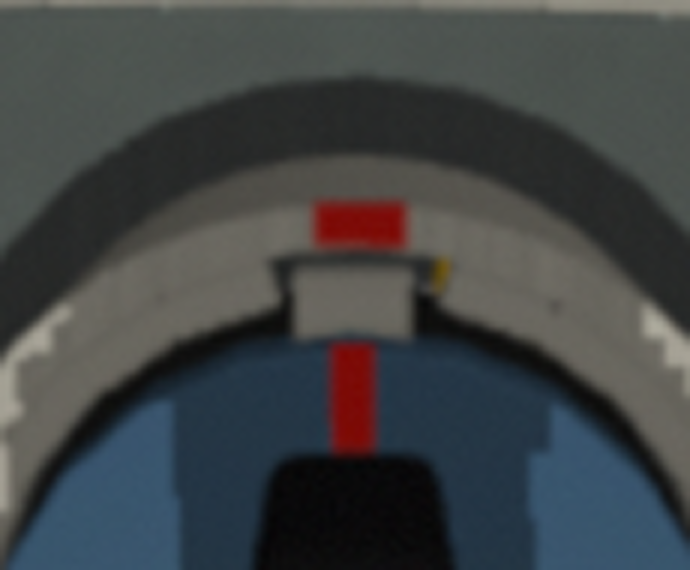

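Request:
{"op": "jog_arm", "data": {
  "targets": [
    [-0.2,0,0,0,-0.05,0.07,1],
    [0,0,0,0.2,0,0,1],
    [0,0,0,0.2,0,0,1],
    [0,0,0,0,0,0,1],
    [0,0,0,0,0,0,1]
  ]
}}

```text
time: 33.5
position: [0.5246, 0.0284, 0.1351]
tool_rot: [0.103, 1.568, -0.103]
ft_force: [-0.0, -0.4, -2.6]
grip_width: 0.182
```

```bash
python3 - <<'E'
from ik import *
show();p,M,s=pose();print(zaz(M))
im,d=get_image("wrist");np.savez("pics/w23.npz",im=im,d=d,p=p,M=M);cv2.imwrite("pics/w23z.png",cv2.resize(im[120:215,260:375],None,fx=6,fy=6,interpolation=cv2.INTER_CUBIC)[:,:,::-1])
E
python3 meas.py pics/w23.npz
```

```text
t 33.5 pos [0.5246 0.0284 0.1351] a 82.48 p 89.98 zz -0.0 q [-1.01  0.15  0.99  1.88 -0.14  1.18 -0.11] F [-0.  -0.4 -2.6] w 15.8
-7.516621306660774
red [318.4 157.1] [311 153  16   9 124] as slot y,z mm [44.32 -0.63] as lid [45.42 -0.62]
   top edge as lid [47.97 -0.62] bottom [43.01 -0.63]
red [318.5 185.9] [315 177   8  19 148] as slot y,z mm [27.4  -0.64] as lid [29.36 -0.63]
   top edge as lid [34.66 -0.62] bottom [23.86 -0.64]
green [391.6 217.2] 39 [ 7.85 44.15]
```

View pics/w23z.png

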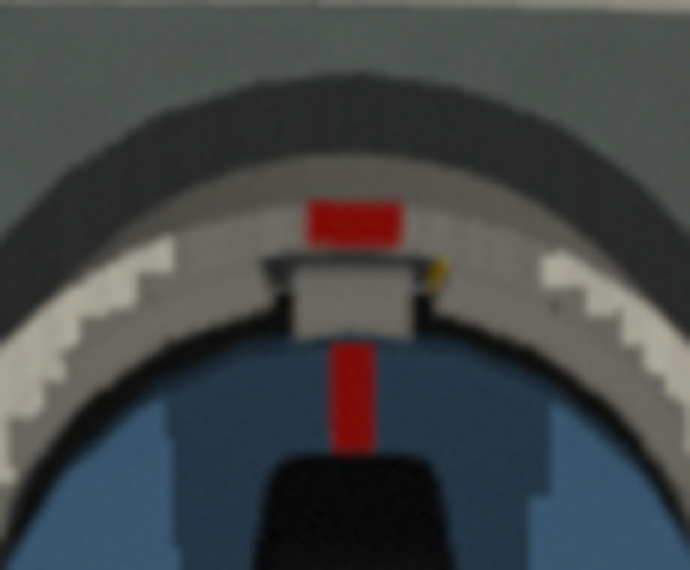

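Request:
{"op": "jog_arm", "data": {
  "targets": [
    [0,0,0,0.2,0,0,1],
    [0,0,0,0.2,0,0,1],
    [0,0,0,0.2,0,0,1],
    [0,0,0,0.2,0,0,1],
    [0,0,0,0.1,0,0,1],
    [0,0,0,0,0,0,1],
    [0,0,0,0,0,0,1]
  ]
}}

```text
time: 34.42
position: [0.5247, 0.0284, 0.1264]
tool_rot: [0.103, 1.568, -0.103]
ft_force: [-3.0, -0.5, 5.4]
grip_width: 0.183
```

```bash
python3 - <<'E'
from ik import *
for _ in range(1): show()
p,M,s=pose();print(zaz(M),s["torque"].round(2),s["ft_force"])
im,d=get_image("wrist");np.savez("pics/w24.npz",im=im,d=d,p=p,M=M);cv2.imwrite("pics/w24z.png",cv2.resize(im[120:215,260:375],None,fx=6,fy=6,interpolation=cv2.INTER_CUBIC)[:,:,::-1])
show()
E
```

```text
t 34.42 pos [0.5247 0.0284 0.1264] a 82.49 p 89.97 zz -0.0 q [-1.    0.16  0.98  1.89 -0.15  1.16 -0.1 ] F [-3.  -0.5  5.4] w 15.9
-7.511645279651651 [-0.04  0.42  0.01] [-3.01919862 -0.54134642  5.4222662 ]
t 34.48 pos [0.5247 0.0284 0.1264] a 82.48 p 89.97 zz -0.0 q [-1.    0.16  0.98  1.89 -0.15  1.16 -0.1 ] F [-2.9 -0.4  5.3] w 16.0
```

View pics/w24z.png

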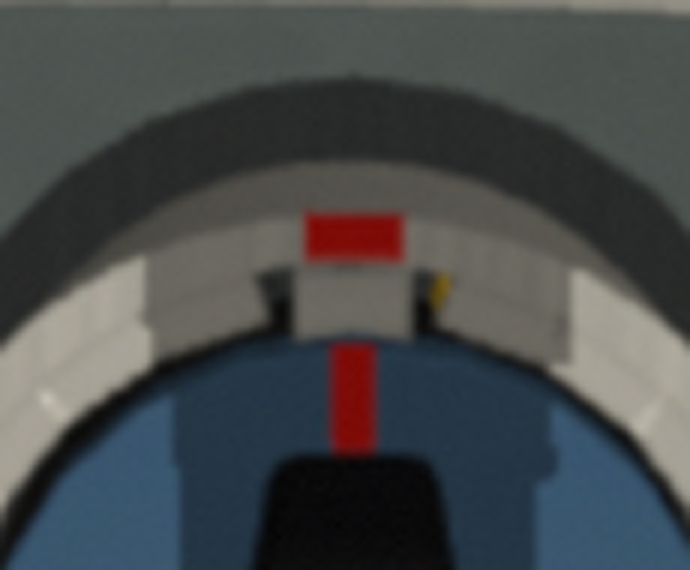

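Request:
{"op": "jog_arm", "data": {
  "targets": [
    [0,0,0,0.1,0,-0.05,1],
    [0,0,0,0.1,0,0,1],
    [0,0,0,0,0,0,1]
  ]
}}

```text
time: 34.85
position: [0.5247, 0.0284, 0.1248]
tool_rot: [0.104, 1.567, -0.103]
ft_force: [-1.5, -0.0, 7.5]
grip_width: 0.183
```

```bash
python3 - <<'E'
from ik import *
show();s=get_state();print(s["torque"].round(2),s["ft_force"])
E
```

```text
t 34.85 pos [0.5247 0.0284 0.1248] a 82.48 p 89.93 zz 0.001 q [-1.    0.16  0.98  1.9  -0.15  1.16 -0.1 ] F [-1.5 -0.   7.5] w 15.9
[-0.04  0.42  0.01] [-1.53342279 -0.01077984  7.52605745]
```

Request:
{"op": "jog_arm", "data": {
  "targets": [
    [5,0,0,0,0,0.013,1],
    [5,0,0,0,0,0.013,1],
    [5,0,0,0,0,0.013,1],
    [5,0,0,0,0,0.013,1],
    [0,0,0,0,0,0,1]
  ]
}}

```text
time: 35.48
position: [0.5248, 0.0281, 0.1247]
tool_rot: [0.377, 1.538, -0.377]
ft_force: [-2.6, -0.0, 6.6]
grip_width: 0.182
```

```bash
python3 - <<'E'
from ik import *
show();p,M,s=pose();print(zaz(M),s["torque"].round(2))
im,d=get_image("wrist");np.savez("pics/w25.npz",im=im,d=d,p=p,M=M);cv2.imwrite("pics/w25z.png",cv2.resize(im[120:215,250:385],None,fx=5,fy=5,interpolation=cv2.INTER_CUBIC)[:,:,::-1])
E
```

```text
t 35.48 pos [0.5248 0.0281 0.1247] a 62.45 p 89.98 zz 0.0 q [-1.04  0.18  1.03  1.9  -0.17  1.16 -0.43] F [-2.6 -0.   6.6] w 15.8
-27.552367604103075 [-0.11  0.58  0.04]
```

View pics/w25z.png

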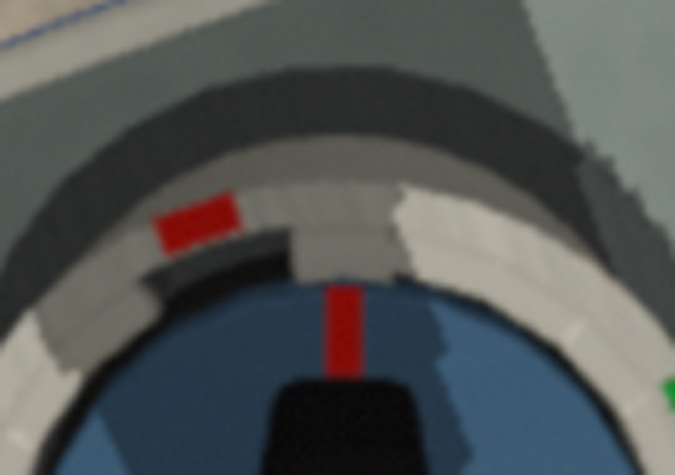

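Request:
{"op": "jog_arm", "data": {
  "targets": [
    [5,0,0,0,-0.02,-0.02,1],
    [5,0,0,0,-0.02,-0.02,1],
    [5,0,0,0,0,0.013,1],
    [5,0,0,0,0,0.013,1],
    [5,0,0,0,0,0.013,1],
    [5,0,0,0,0,0.013,1],
    [5,0,0,0,0,0.013,1],
    [5,0,0,0,0,0.013,1],
    [5,0,0,0,0,0.013,1],
    [5,0,0,0,0,0.013,1]
  ]
}}

```text
time: 36.78
position: [0.5253, 0.0273, 0.1248]
tool_rot: [1.05, 1.303, -1.048]
ft_force: [-1.9, 0.4, 6.7]
grip_width: 0.18
```

```bash
python3 - <<'E'
from ik import *
show();p,M,s=pose();print(zaz(M),s["torque"].round(2))
E
```

```text
t 36.77 pos [0.5253 0.0273 0.1248] a 12.34 p 89.93 zz -0.0 q [-1.14  0.21  1.16  1.9  -0.21  1.17 -1.26] F [-1.9  0.4  6.7] w 15.7
-77.65908803673192 [-0.02  0.37  0.11]
```

Request:
{"op": "jog_arm", "data": {
  "targets": [
    [4,0,0,0,0,0.01,1],
    [4,0,0,0,0,0.01,1],
    [2,0,0,0,0,0,1],
    [0,0,0,0,0,0,1]
  ]
}}

```text
time: 37.28
position: [0.5259, 0.0274, 0.125]
tool_rot: [1.178, 1.228, -1.175]
ft_force: [-0.6, -0.2, 6.0]
grip_width: 0.177
```

```bash
python3 - <<'E'
from ik import *
show();p,M,s=pose();print(zaz(M),s["torque"].round(3))
im,d=get_image("wrist");np.savez("pics/w26.npz",im=im,d=d,p=p,M=M);cv2.imwrite("pics/w26z.png",cv2.resize(im[120:215,230:405],None,fx=4.5,fy=4.5,interpolation=cv2.INTER_CUBIC)[:,:,::-1])
E
```

```text
t 37.27 pos [0.5259 0.0274 0.125 ] a 2.51 p 89.86 zz -0.001 q [-1.15  0.22  1.18  1.9  -0.22  1.17 -1.42] F [-0.6 -0.2  6. ] w 15.4
-87.49205058848118 [0.116 0.199 0.1  ]
```

View pics/w26z.png

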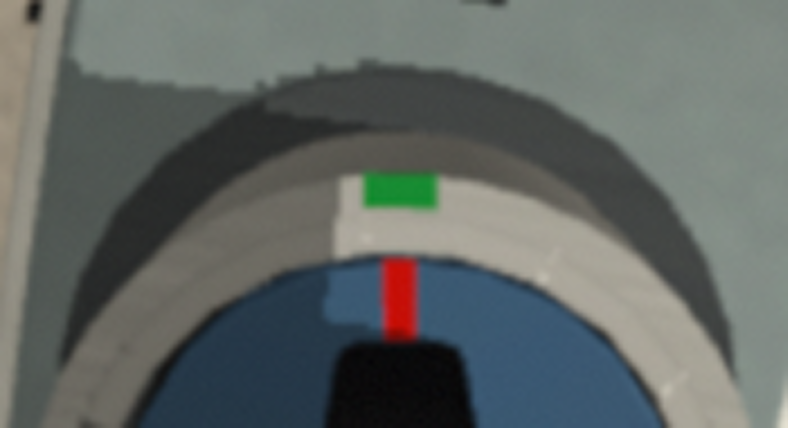

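The lid's red mark is at the green mark. I'll turn a little further to feel for the end stop.

Request:
{"op": "jog_arm", "data": {
  "targets": [
    [1,0,0,0,0,0,1],
    [1,0,0,0,0,0,1],
    [0,0,0,0,0,0,1],
    [0,0,0,0,0,0,1]
  ]
}}

```text
time: 37.83
position: [0.5259, 0.0279, 0.125]
tool_rot: [1.203, 1.213, -1.199]
ft_force: [-0.6, 0.9, 5.8]
grip_width: 0.182
```

```bash
python3 - <<'E'
from ik import *
show();p,M,s=pose();print(zaz(M),s["torque"].round(3))
E
```

```text
t 37.83 pos [0.5259 0.0279 0.125 ] a 0.62 p 89.86 zz -0.001 q [-1.15  0.22  1.18  1.9  -0.22  1.17 -1.46] F [-0.6  0.9  5.8] w 15.8
-89.37540964394627 [0.232 0.175 0.521]
```

Request:
{"op": "jog_arm", "data": {
  "targets": [
    [0,0,0,0,0,0,1],
    [0,0,0,0,0,0,1],
    [0,0,0,0,0,0,1],
    [0,0,0,0,0,0,1],
    [0,0,0,0,0,0,1],
    [0,0,0,0,0,0,1],
    [0,0,0,0,0,0,1],
    [0,0,0,0,0,0,1]
  ]
}}

```text
time: 38.83
position: [0.5259, 0.0279, 0.125]
tool_rot: [1.203, 1.213, -1.199]
ft_force: [-0.4, 0.9, 5.6]
grip_width: 0.177
```

```bash
python3 - <<'E'
from ik import *
show();p,M,s=pose();print(zaz(M),s["torque"].round(3))
im,d=get_image("wrist");cv2.imwrite("pics/w27.png",cv2.resize(im,None,fx=1.2,fy=1.2,interpolation=cv2.INTER_CUBIC)[:,:,::-1])
im,d=get_image("scene");cv2.imwrite("pics/s27.png",im[:,:,::-1])
E
```

```text
t 38.83 pos [0.5259 0.0279 0.125 ] a 0.62 p 89.86 zz -0.001 q [-1.15  0.22  1.18  1.9  -0.22  1.17 -1.46] F [-0.4  0.9  5.6] w 15.4
-89.38038758399718 [0.249 0.184 0.552]
```

View pics/w27.png

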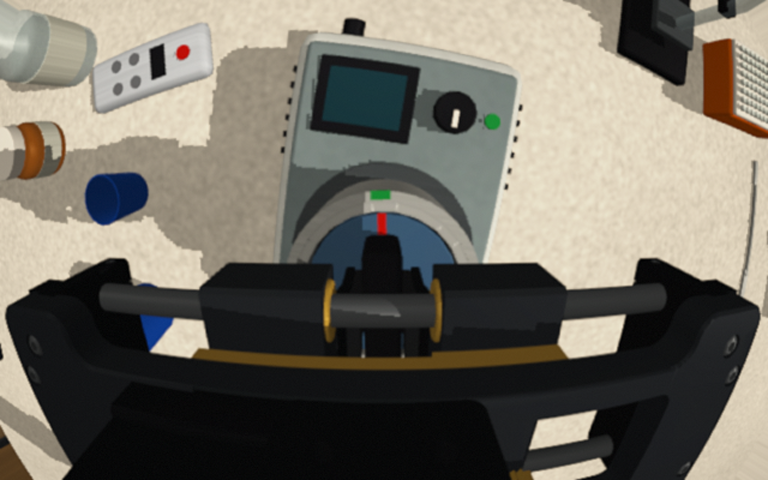

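View pics/s27.png

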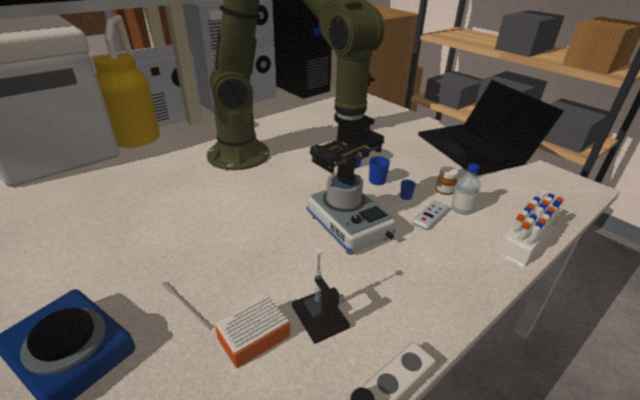

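The lid mark (381,222) lines up with the green mark (380,195), the lid is still gripped, and the stop torque held steady for a second. The cup is standing and the other items haven't moved, so I'll hand in.

```bash
python3 -c "
from bench import *
print(close_job())"
```

```text
the job is handed in; nothing more can be done
None
```

I finished the job and handed it in at about 39 s. The arm is still gripping the lid, with the lid turned against its end stop.

- **Balls and cup:** I tipped all five balls into the chamber, and the top view then showed five in the bore and the cup empty. I put the cup back upright within about 3 mm of where it stood.
- **Lid:** Its lugs went in through the two slots, and I pushed the seal down about 6 mm. I then turned the lid about 80° clockwise.
- **Last checks:** The lid's red mark lined up with the green home mark. Turning 2° further raised the wrist torque from about 0.10 to 0.5 N m, which shows the stop. Torque (0.55 N m), pose and grip (about 15.5 mm on the 16 mm bar) then held for a second. In the last pictures nothing else had moved.

**What disagreed:**
- **Fingertips:** All three cameras showed them about 13 mm behind the reported TCP, not 19 mm ahead of it. I worked from what the cameras showed, and both grasps confirmed it.
- **First cup grasp:** The wrist's roll limit would have blocked the pour, so I let go of the cup and gripped it again with the hand rolled half a turn.
- **Mill position:** The top and wrist cameras differed by 1–2 mm on the mill's centre. I set the lid by the wrist camera.

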